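# Refit the instrument service drawer

### The job

Pull the cabinet's upper drawer fully out, then put every tool that lies about on the bench back into its own cut-out of the drawer's foam insert, the right way round and pressed fully home. The white reference tile goes back too: lay it flat on the plain part of the insert behind its pocket and slide it toward the drawer's front until it drops in. Then push the drawer fully shut, and leave the beaker, dropper bottle and sample pot where they stand.

Things in the scene. Friction and masses are not known exactly. Their poses are not given: they have to be found in the camera images.
- drawer (a joint): How far the cabinet's upper drawer is pushed in, m: 0 fully out (stop), 0.205 shut, along x of point handle; about 3 N friction, stays where left. Cabinet fixed, 336 wide x 235 deep x 115 mm high. The insert is clear of the cabinet only with the drawer fully out. 8 mm are free above the insert's face as it goes in: a tool not down in its cut-out jams.
- handle (a point): Middle of the upper drawer's bar handle: horizontal bar 11 mm thick, 110 long along y, its axis 35 mm before the 12 mm thick drawer front. Moves with the drawer. Axes of the drawer: x into the cabinet, y left, z up. From here the foam insert's face is 11 mm up and x = 48..236 mm, y = -150..150 mm; the drawer front rises 25 mm, the cabinet top 27 mm above this point.
- spanner_large_mid (a point): Centre (half-way up, mid-length) of the large flat steel spanner, 140 x 34 x 10 mm: open jaw (34 mm across) at its -x end, ring (23 mm across) at its +x end, shank 14 mm wide. Lies flat; x axis along it, z up. Grasp here, near its centre of mass, closing along y on the 14 mm shank.
- seat_spanner_large (a point): Where spanner_large_mid comes to lie, x axis alike, with the large spanner fully down in its cut-out; axes of the drawer. The cut-out is 7 mm deep, has 2.5 mm to spare all round and takes the tool one way round only; the tool's top then stands 3 mm above the face. A finger trough, 44 mm wide in x and 15 mm deep, centred here, crosses all cut-outs: 25 mm are free on both sides of the tool.
- pliers_mid (a point): Centre (half-way up, mid-length) of the closed, rigid pliers, 136 x 40 x 14 mm: black handles (40 mm across) toward -x, steel nose tapering to 9 mm toward +x. Lie flat; x axis along them, z up. Grasp here, closing along y on the joint, 24 mm wide with flat sides over x = -16..16 mm.
- seat_pliers (a point): Where pliers_mid comes to lie, x axis alike, with the pliers fully down in its cut-out; axes of the drawer. The cut-out is 11 mm deep, has 2.5 mm to spare all round and takes the tool one way round only; the tool's top then stands 3 mm above the face. A finger trough, 44 mm wide in x and 15 mm deep, centred here, crosses all cut-outs: 25 mm are free on both sides of the tool.
- spanner_small_mid (a point): Centre (half-way up, mid-length) of the small flat steel spanner, 112 x 28 x 10 mm: open jaw (28 mm across) at its +x end, ring (18 mm across) at its -x end, shank 12 mm wide. Lies flat; x axis along it, z up. Grasp here, closing along y on the 12 mm shank.
- seat_spanner_small (a point): Where spanner_small_mid comes to lie, x axis alike, with the small spanner fully down in its cut-out; axes of the drawer. The cut-out is 7 mm deep, has 2.5 mm to spare all round and takes the tool one way round only; the tool's top then stands 3 mm above the face. A finger trough, 44 mm wide in x and 15 mm deep, centred here, crosses all cut-outs: 25 mm are free on both sides of the tool.
- driver_mid (a point): Grip point, half-way up the grey handle, of the nut driver, 128 mm long, lying flat: handle 22 wide x 18 mm high over x = -62..18 mm, steel shaft 9 mm thick over x = 18..66 mm. x axis toward the shaft's tip, z up. Grasp here, closing along y on the 22 mm wide handle.
- seat_driver (a point): Where driver_mid comes to lie, x axis alike, with the nut driver fully down in its cut-out; axes of the drawer. The cut-out is 15 mm deep, has 2.5 mm to spare all round and takes the tool one way round only; the tool's top then stands 3 mm above the face. A finger trough, 44 mm wide in x and 15 mm deep, centred here, crosses all cut-outs: 25 mm are free on both sides of the tool.
- tile_mid (a point): Centre (half-way up) of the white reference tile in its grey rim: a flat plate 60 (x) x 70 (y) x 10 mm thick, 90 g, white face up (z up); the same turned by half a turn. The fingers close across x on the 60 mm width.
- seat_tile (a point): Where tile_mid comes to lie, x axis alike or opposite, when the tile is down in its pocket; axes of the drawer. Pocket 65 (x) x 75 (y) x 7 mm deep, no finger room beside it: the tile then stands 3 mm above the face. Behind it (x = 33..143 mm from here) the face is plain: lay the tile flat there, best at x = 95 mm, y = 0 (tile_mid then 7 mm above this point), and slide it along -x.
- beaker_mid (a point): Centre of a glass beaker, 54 mm wide, 70 mm high, standing on the bench: leave it alone.
- dropper_mid (a point): Centre of a brown dropper bottle, 33 mm wide, 85 mm high, standing on the bench: leave it alone.
- pot_mid (a point): Centre of a white sample pot, 47 mm wide, 66 mm high, standing on the bench: leave it alone.

How it is judged (in metres and radians):
On the way, in this order (a step that is already met when the one before it is completed fails the run):
1. the drawer is pulled fully out (value of joint drawer below 0.015 m), for 0.2 s.
2. the tile lies flat on the plain part of the insert's face, behind its pocket (x of tile_mid in the frame of seat_tile between 0.03 and 0.125 m and y of tile_mid in the frame of seat_tile between -0.03 and 0.03 m and z of tile_mid in the frame of seat_tile between 0.004 and 0.011 m and angle between tile_mid's own z axis and vertical below 0.1 rad), for 0.2 s.
3. every tool present is fully down in its own cut-out and the tile is down in its pocket, the drawer still out (horizontal distance between spanner_large_mid and seat_spanner_large below 0.006 m and z of spanner_large_mid in the frame of seat_spanner_large below 0.003 m and angle between each of spanner_large_mid, pliers_mid, spanner_small_mid, driver_mid, tile_mid's own z axis and vertical below 0.08 rad and angle between the x axis of spanner_large_mid and the x axis of seat_spanner_large, either way round below 0.12 rad and horizontal distance between pliers_mid and seat_pliers below 0.006 m and z of pliers_mid in the frame of seat_pliers below 0.003 m and angle between the x axis of pliers_mid and the x axis of seat_pliers, either way round below 0.12 rad and horizontal distance between spanner_small_mid and seat_spanner_small below 0.006 m and z of spanner_small_mid in the frame of seat_spanner_small below 0.003 m and angle between the x axis of spanner_small_mid and the x axis of seat_spanner_small, either way round below 0.12 rad and horizontal distance between driver_mid and seat_driver below 0.006 m and z of driver_mid in the frame of seat_driver below 0.003 m and angle between the x axis of driver_mid and the x axis of seat_driver, either way round below 0.12 rad and horizontal distance between tile_mid and seat_tile below 0.006 m and z of tile_mid in the frame of seat_tile below 0.003 m and value of joint drawer below 0.05 m), for 0.3 s.
4. the drawer is pushed shut (value of joint drawer above 0.199 m), for 0.3 s.
At the end, for the whole second after the job is handed in: The drawer is shut (within 6 mm); every tool present lies in its own cut-out, its centre within 6 mm sideways and 3 mm in height of the seat, along the seat's x axis within 0.12 rad and flat within 0.08 rad; the tile lies in its pocket (6 mm, 3 mm, 0.08 rad); the three bystanders stand upright (horizontal distance between spanner_large_mid and seat_spanner_large below 0.006 m and z of spanner_large_mid in the frame of seat_spanner_large below 0.003 m and angle between each of spanner_large_mid, pliers_mid, spanner_small_mid, driver_mid, tile_mid's own z axis and vertical below 0.08 rad and angle between the x axis of spanner_large_mid and the x axis of seat_spanner_large, either way round below 0.12 rad and horizontal distance between pliers_mid and seat_pliers below 0.006 m and z of pliers_mid in the frame of seat_pliers below 0.003 m and angle between the x axis of pliers_mid and the x axis of seat_pliers, either way round below 0.12 rad and horizontal distance between spanner_small_mid and seat_spanner_small below 0.006 m and z of spanner_small_mid in the frame of seat_spanner_small below 0.003 m and angle between the x axis of spanner_small_mid and the x axis of seat_spanner_small, either way round below 0.12 rad and horizontal distance between driver_mid and seat_driver below 0.006 m and z of driver_mid in the frame of seat_driver below 0.003 m and angle between the x axis of driver_mid and the x axis of seat_driver, either way round below 0.12 rad and horizontal distance between tile_mid and seat_tile below 0.006 m and z of tile_mid in the frame of seat_tile below 0.003 m and value of joint drawer above 0.199 m and angle between each of beaker_mid, dropper_mid, pot_mid's own z axis and vertical below 0.2 rad); the robot touches nothing.
It fails at once if the beaker is knocked aside by more than 3 cm or tipped (distance of beaker_mid from where it was at the start of the episode above 0.03 m or angle between beaker_mid's own z axis and vertical above 0.5 rad).
It fails at once if the dropper bottle is knocked aside by more than 3 cm or tipped (distance of dropper_mid from where it was at the start of the episode above 0.03 m or angle between dropper_mid's own z axis and vertical above 0.5 rad).
It fails at once if the sample pot is knocked aside by more than 3 cm or tipped (distance of pot_mid from where it was at the start of the episode above 0.03 m or angle between pot_mid's own z axis and vertical above 0.5 rad).
Of spanner_large, pliers, spanner_small, driver only 3 to 4 are there at a start; the rules pass over those that are not, and their reading is None.
At some moment in a run one of spanner_large, pliers, spanner_small, driver, tile may be knocked a few centimetres aside while the robot is not near it.
Once in a run the grip may slacken for a moment while it holds something.
It also fails if it takes over 210 s, if anything falls off the work surface, if the arm or the gripper's body presses on something with over 40 N, if the wrist force passes 120 N, or if a joint passes its speed limit or range.

### The arm

A 6-joint arm with a two-finger parallel gripper is mounted at the origin on a cart in front of the work surface, level with it; the furniture and walls round the work are solid. World frame = base frame: x ahead of the robot, y to its left, z up, the work surface at z = 0. Lengths are in m, angles in degrees, forces in N, time in s.
With the tool pointing down it reaches from about 0.4 to 0.925 m from the base axis. Payload 3.4 kg.
Tool frame: the origin (TCP) lies midway between the tips of the shut fingers; the grasp point (between the pads) lies behind it (ctrl.grasp_offset is the z of the grasp point in the tool frame, in m); z points along the fingers, y is the direction in which the jaws open and shut (so a half turn about z gives the same grasp; the last joint's range is limited). The gripper opens to 85 mm and grips with 20 to 120 N. Pads are 22 mm wide; open, the fingers measure 114 mm over their backs; the gripper's body (76 mm by 85 mm) begins 54 mm behind the grasp point. The pads swing forward as they close: fully open they stand 13 mm farther back than shut.
Start: joints at [64.372, 17.578, 86.31, -0, 76.112, -4.211], TCP at [0.21, 0.535, 0.231] pointing down, gripper open.
Joint ranges: [-179.03, 179.03], [-60, 130.46], [8.19, 133.38], [-81.62, 261.62], [5.75, 156.47], [-153.77, 153.77]. Speed limits (degrees/s): [147.25, 147.25, 180, 180, 180, 180].

### API

Orientations are given as a 3x3 rotation matrix whose columns are the frame's x, y, z axes.
In Python, from bench import ctrl, cams, workorder, nets gives the robot as it stands.
- The arm moves only by the shell command python3 -m inch 'ROWS' [FORCE]. ROWS is JSON, one flat list of numbers, 7 for each row, row after row: the shift along the tool's x, y, z as a fraction of full scale, then the turn, a rotation vector about the tool's x, y, z as a fraction of full scale, then the closure, from 0 (fully open) to 1 (shut). In form: [x, y, z, ax, ay, az, jaw, x, y, z, ax, ay, az, jaw, ...]. A call has 1 to 20 rows; each row shifts and turns the commanded pose from where the row before left it, along the tool's axes as they then stand; what a row does not reach is not made up. Full scale, the value 1, is 0.025 m for a shift and 5 degrees for a turn. A row lasts 1/8 s, in which the tool goes at most 62.5 mm and 10.7 degrees, less where a joint would pass 70% of its speed; a pose out of reach is approached as far as the arm can. A call with a number of a shift or a turn outside -1 to 1 is refused whole. A call with a gripper value outside its range is refused whole. The fingers move at their own pace and stop on an object; FORCE is the grip in N (left out, the last holds). Time passes only in rows, so rows that do not move let the fingers close. It gives the time, the measured TCP pose, the force and the opening at its end, in the units of the state.
- ctrl.read_state(): the state, without advancing time (a new reading comes with each control period).
- cams.get_image(name): name is "side" or "top"; returns a dict with "pixels" (384x512x3 uint8, blue, green, red), "mtx" (3x3 intrinsics, pixels), "R" (3x3) and "t" (3): a world point X has camera coordinates R X + t. Camera axes: x right, y down, z forward; pixel columns grow to the right and rows downward; lengths in m; the calibration is good to about 2 mm. A picture is of the moment at which its call begins. There is no depth.
- workorder.close_job(): hands the job in, once; it reports no verdict.
Trained networks look in a picture, given as the dict that the camera call returned (one of the last four; its "shot" number tells which), for a name from the list of things; names that differ only in an ending like _2 or _b are one class to them, and where a whole thing is asked for, a point or a joint stands for the part that bears it (a point fixed in the world has none). Each returns a list of dicts, best first, with "conf" (0 to 1); they miss things now and then, are a little off and sometimes report something else, mostly with a low value. They report only what shows in the picture. A call takes as long as a camera call.
- nets.look_for(picture, name): "centre" ([row, column] in pixels, amid what is visible of it).
The state is a dict: "clock": time; "qpos": joint angles; "joint_vel": joint speeds; "joint_efforts": joint torques, N m; "tool_pos": TCP position; "tool_rot": TCP orientation; "ft_force": force on the tool from outside, world axes, zero at the start; "wrist_torque": the same for the moment, N m; "gripper_width": opening from 0.0 (shut) to 1.0 (fully open).
Only numpy, scipy, OpenCV 4.12 (cv2) and the standard library are available. Lean on these libraries where they do the work, as an engineer would, in place of code of your own. Each camera call takes 0.05 s, during which the arm holds its last target.

## Working session

There is one attempt and no reset: what is moved stays moved. The work goes in short steps, Python scripts to look and compute and a shell command to move; the robot and the scene stay as the last step left them, time stands still between calls to the robot, and variables do not carry over. Pictures are saved under pics/ and viewed, and the job is handed in when it is done.

```bash
ls -la; mkdir -p pics
cat > h.py <<'E'
import numpy as np, cv2
from bench import ctrl,cams,workorder,nets
def shot(name,fn):
    p=cams.get_image(name); cv2.imwrite('pics/'+fn,p['pixels']); return p
def ray(p,rc):
    K=np.array(p['mtx']);R=np.array(p['R']);t=np.array(p['t'])
    d=R.T@np.linalg.solve(K,[rc[1],rc[0],1.]); return -R.T@t,d
def onz(p,rc,z):
    o,d=ray(p,rc); return o+d*(z-o[2])/d[2]
def proj(p,X):
    c=np.array(p['R'])@X+np.array(p['t']); q=np.array(p['mtx'])@c; return q[1]/q[2],q[0]/q[2]
def tri(pa,a,pb,b):
    o1,d1=ray(pa,a);o2,d2=ray(pb,b)
    d1/=np.linalg.norm(d1);d2/=np.linalg.norm(d2)
    s=np.linalg.lstsq(np.c_[d1,-d2],o2-o1,rcond=None)[0]
    A=o1+d1*s[0];B=o2+d2*s[1]; return (A+B)/2,np.linalg.norm(A-B)
NAMES=['handle','spanner_large_mid','pliers_mid','spanner_small_mid','driver_mid','tile_mid','beaker_mid','dropper_mid','pot_mid']
E
python3 - <<'E'
from h import *
np.set_printoptions(precision=4,suppress=True)
s=ctrl.read_state();print(s, ctrl.grasp_offset)
for c in ('top','side'):
    p=shot(c,c+'0.png'); o,_=ray(p,[192,256]);print(c,o, np.array(p['R']).tolist(), p['mtx'])
    for n in NAMES:
        r=nets.look_for(p,n); print(n,[(np.round(x['centre'],1).tolist(),round(x['conf'],2)) for x in r[:3]])
E
```

```text
total 12
drwxr-xr-x  3 agent agent 4096 Dec  6 22:22 .
drwxr-xr-x 23 root  root  4096 Dec  6 22:22 ..
drwxr-xr-x  2 agent agent 4096 Dec  6 22:22 pics
{'clock': 0.0, 'qpos': array([64.3715, 17.6213, 86.3841,  0.0003, 76.1121, -4.2111]), 'joint_vel': array([-0.036 ,  0.0828,  0.0064, -0.0076,  0.0401,  0.0427]), 'joint_efforts': array([ -0.0001, -45.7549, -25.1915,  -0.0001,   0.0132,  -0.    ]), 'tool_pos': array([0.2097, 0.5346, 0.2304]), 'tool_rot': array([[-0.9309,  0.3652, -0.0009],
       [ 0.3652,  0.9309, -0.0018],
       [ 0.0002, -0.002 , -1.    ]]), 'ft_force': array([ 0.4662,  0.1944, -0.5351]), 'wrist_torque': array([ 0.0292, -0.0047, -0.0224]), 'gripper_width': 1.0005443611741502} -0.0187
top [0.4805 0.0169 1.0853] [[0.027875545484202794, -0.9995777983623504, 0.008196278730878111], [-0.9962891295391053, -0.028449911383741706, -0.08123160040568476], [0.08143048769453455, -0.005901488230383174, -0.9966615514358406]] [[383.2142   0.     256.9609]
 [  0.     383.2142 195.6991]
 [  0.       0.       1.    ]]
handle [([190.0, 352.8], 0.78), ([158.8, 156.4], 0.6)]
spanner_large
[... 444 characters left out ...]
.9665  0.8334] [[0.870507735160808, -0.49215428966643604, 0.0006619577980423086], [-0.2658038685498946, -0.47127703915743324, -0.8409793432819344], [0.414203556828175, 0.731903072493844, -0.5410668221069926]] [[472.5357   0.     260.1919]
 [  0.     472.5357 195.0785]
 [  0.       0.       1.    ]]
handle [([256.2, 322.0], 0.7)]
spanner_large_mid [([217.2, 244.0], 0.74)]
pliers_mid [([174.8, 215.1], 0.48)]
spanner_small_mid [([191.9, 214.1], 0.63), ([175.4, 215.2], 0.55)]
driver_mid [([200.0, 227.2], 0.58)]
tile_mid [([206.3, 189.5], 0.86)]
beaker_mid [([167.6, 246.1], 0.61), ([252.9, 322.0], 0.47)]
dropper_mid [([175.7, 271.7], 0.72), ([189.2, 214.8], 0.19)]
pot_mid [([157.6, 235.3], 0.53)]
```

```bash
cd pics; python3 -c "
import cv2
a=cv2.imread('top0.png');cv2.imwrite('top0b.png',cv2.resize(a[110:310,80:400],None,fx=2.5,fy=2.5,interpolation=2))
a=cv2.imread('side0.png');cv2.imwrite('side0b.png',cv2.resize(a[110:310,140:400],None,fx=3,fy=3,interpolation=2))"
```

```text
(no output)
```

View pics/top0.png

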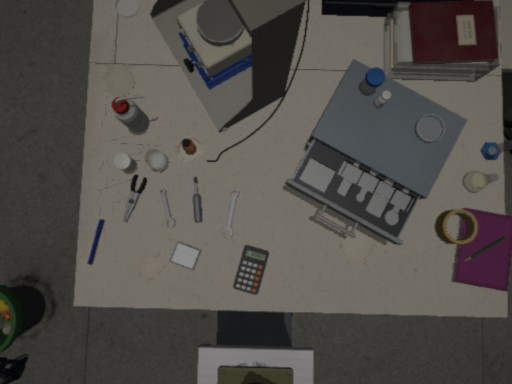

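View pics/top0b.png

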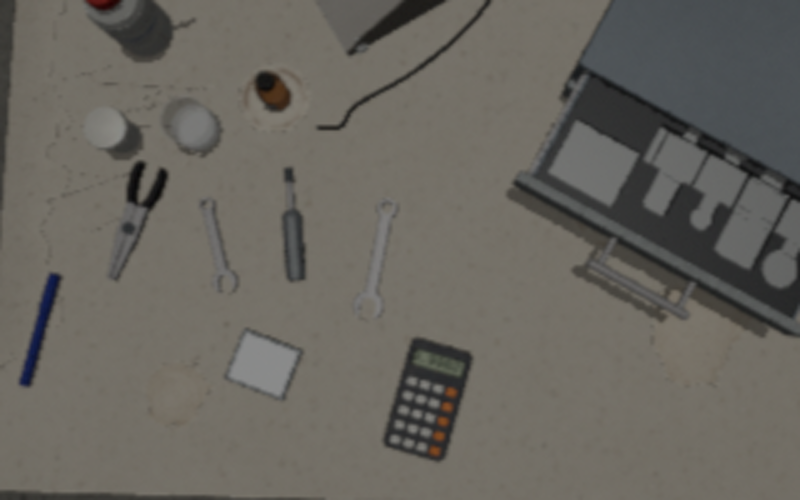

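View pics/side0b.png

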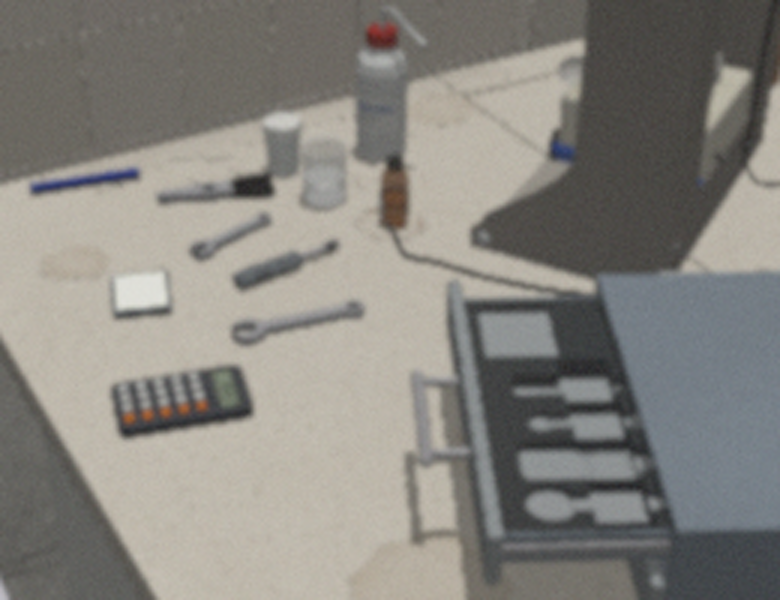

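All four tools and the tile are on the bench. They sit at roughly (131,197) for the pliers, (168,208) for the small spanner, (198,205) for the driver, (231,213) for the large spanner and (185,256) for the tile. The drawer is partly open, with its bar handle near (335,225). I'll fit the handle next.

```bash
cat >> h.py <<'E'
def M(yaw,pos):
    c,s=np.cos(yaw),np.sin(yaw);T=np.eye(4);T[:2,:2]=[[c,-s],[s,c]];T[:3,3]=pos;return T
def draw(p,fn,segs,crop,f):
    a=p['pixels'].copy();r0,r1,c0,c1=crop;a=cv2.resize(a[r0:r1,c0:c1],None,fx=f,fy=f,interpolation=2)
    for A,B,col in segs:
        q=[]
        for X in(A,B):
            r,c=proj(p,np.array(X));q.append((int(round(((c-c0+.5)*f-.5)*8)),int(round(((r-r0+.5)*f-.5)*8))))
        cv2.line(a,q[0],q[1],col,1,cv2.LINE_AA,3)
    cv2.imwrite('pics/'+fn,a)
def poly(T,pts,col):
    P=[(T@np.r_[x,1])[:3] for x in pts];return [(P[i],P[(i+1)%len(P)],col) for i in range(len(P))]
def rect(T,x0,x1,y0,y1,z,col): return poly(T,[[x0,y0,z],[x1,y0,z],[x1,y1,z],[x0,y1,z]],col)
E
python3 - <<'E'
from h import *
p=cams.get_image('top');q=cams.get_image('side')
c=lambda x,y,f=2.5,r0=110,c0=80:[r0+(y+.5)/f-.5,c0+(x+.5)/f-.5]
A=onz(p,c(591,264),.088);B=onz(p,c(686,312),.088)
print(A,B,np.linalg.norm(A-B)); d=A-B; yd=np.arctan2(d[1],d[0]); yaw=yd-np.pi/2
# drawer front top edge  (z=.113)
C=onz(p,c(515,180),.113);D=onz(p,c(800,332),.113);e=C-D;print(np.degrees(yaw),np.degrees(np.arctan2(e[1],e[0]))-90,C,D)
yaw=np.arctan2(e[1],e[0])-np.pi/2
H=(A+B)/2;print(H)
T=M(yaw,H);R=(0,0,255);G=(0,255,0)
s=rect(T,-5.5e-3,5.5e-3,-.055,.055,0,R)+rect(T,.035,.047,-.155,.155,.025,G)+rect(T,.048,.236,-.15,.15,.011,R)
draw(p,'t1.png',s,(110,310,240,440),3);draw(q,'s1.png',s,(180,320,260,400),4)
E
```

```text
[ 0.51522716 -0.1443539   0.088     ] [ 0.46822146 -0.24382177  0.088     ] 0.11001542107403524
-25.294089284428548 -26.64456294679158 [ 0.59793831 -0.06125838  0.113     ] [ 0.45160128 -0.35291988  0.113     ]
[ 0.49172431 -0.19408784  0.088     ]
```

View pics/t1.png

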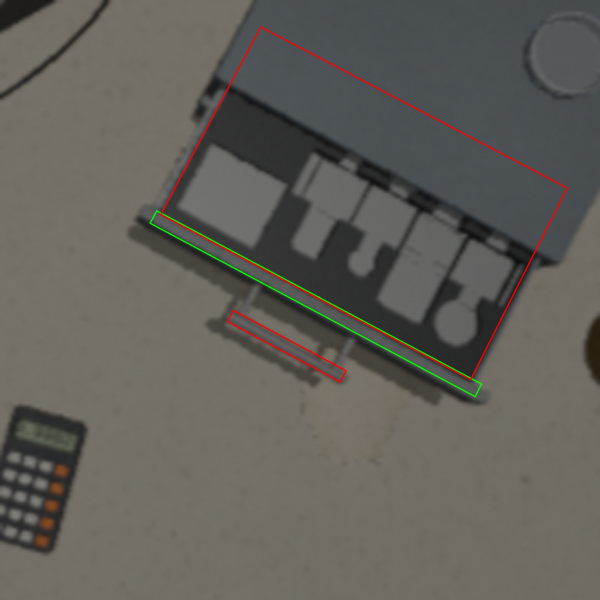

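View pics/s1.png

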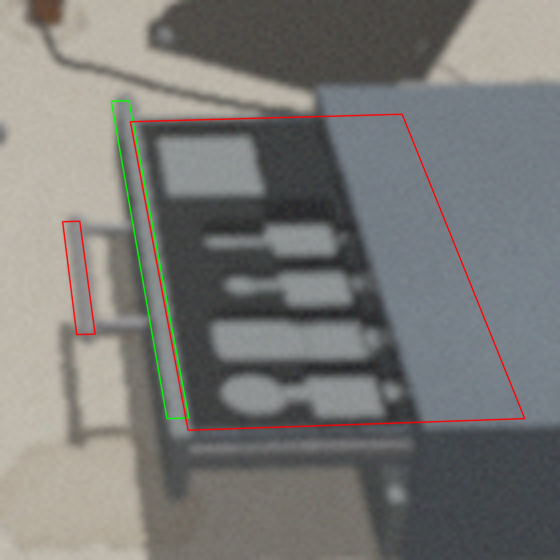

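The fitted outline matches both views, so the handle is at about (0.492, -0.194, 0.088) and the drawer yaw is about -26.6°.

```bash
cat >> h.py <<'E'
def plan(pos,yaw_y,n,short=True):
    """rows (same for all n): tool-frame shift + turn about tool z, so that TCP ends at pos with tool y at yaw_y(deg)"""
    s=ctrl.read_state();R=np.array(s['tool_rot']);P=np.array(s['tool_pos'])
    cy=np.degrees(np.arctan2(R[1,1],R[0,1]));d=(yaw_y-cy+180)%360-180
    if short and abs(d)>90.01: d=d-np.sign(d)*180
    th=-np.radians(d)/n
    A=np.zeros((3,3))
    for k in range(n):
        c,si=np.cos(k*th),np.sin(k*th);A+=R@np.array([[c,-si,0],[si,c,0],[0,0,1]])
    v=np.linalg.solve(A,np.array(pos)-P)/.025
    # tilt correction total (units), at present axes
    t=np.cross(R[:,2],[0,0,-1]);t=R.T@t*180/np.pi/5
    print('n',n,'row:',np.round(v,3).tolist(),'az',round(np.degrees(th)/5,3),'| tilt total',np.round(t,3)[:2],'| dyaw',round(d,2),'TCP',np.round(P,4),'yaw',round(cy,2),'q6',np.round(s['qpos'][5],1),'t',round(s['clock'],2),'F',np.round(s['ft_force'],1),'w',round(s['gripper_width'],3))
E
python3 -c "
from h import *
plan([.4917,-.1941,.231],-26.6,36,False)"
```

```text
n 36 row: [-0.977, -0.02, 0.0] az 0.529 | tilt total [-0.  0.] | dyaw -95.18 TCP [0.21   0.5353 0.2313] yaw 68.58 q6 -4.2 t 1.1 F [ 1.  -0.4  0.1] w 1.0
```

```bash
python3 -m inch '[-0.977,-0.02,0,0,0,0.529,0.62, -0.977,-0.02,0,0,0,0.529,0.62, -0.977,-0.02,0,0,0,0.529,0.62, -0.977,-0.02,0,0,0,0.529,0.62, -0.977,-0.02,0,0,0,0.529,0.62, -0.977,-0.02,0,0,0,0.529,0.62, -0.977,-0.02,0,0,0,0.529,0.62, -0.977,-0.02,0,0,0,0.529,0.62, -0.977,-0.02,0,0,0,0.529,0.62, -0.977,-0.02,0,0,0,0.529,0.62, -0.977,-0.02,0,0,0,0.529,0.62, -0.977,-0.02,0,0,0,0.529,0.62, -0.977,-0.02,0,0,0,0.529,0.62, -0.977,-0.02,0,0,0,0.529,0.62, -0.977,-0.02,0,0,0,0.529,0.62, -0.977,-0.02,0,0,0,0.529,0.62, -0.977,-0.02,0,0,0,0.529,0.62, -0.977,-0.02,0,0,0,0.529,0.62]'
python3 -m inch '[-0.977,-0.02,0,0,0,0.529,0.62, -0.977,-0.02,0,0,0,0.529,0.62, -0.977,-0.02,0,0,0,0.529,0.62, -0.977,-0.02,0,0,0,0.529,0.62, -0.977,-0.02,0,0,0,0.529,0.62, -0.977,-0.02,0,0,0,0.529,0.62, -0.977,-0.02,0,0,0,0.529,0.62, -0.977,-0.02,0,0,0,0.529,0.62, -0.977,-0.02,0,0,0,0.529,0.62, -0.977,-0.02,0,0,0,0.529,0.62, -0.977,-0.02,0,0,0,0.529,0.62, -0.977,-0.02,0,0,0,0.529,0.62, -0.977,-0.02,0,0,0,0.529,0.62, -0.977,-0.02,0,0,0,0.529,0.62, -0.977,-0.02,0,0,0,0.529,0.62, -0.977,-0.02,0,0,0,0.529,0.62, -0.977,-0.02,0,0,0,0.529,0.62, -0.977,-0.02,0,0,0,0.529,0.62, 0,0,0,0,0,0,0.62]'
python3 -c "
from h import *
plan([.4917,-.1941,.231],-26.6,1)
plan([.4917,-.1941,.072],-26.6,8)"
```

```text
clock: 3.35
tool_pos: [0.5121, 0.2321, 0.2313]
tool_rot: [[-0.356, 0.934, 0.0], [0.934, 0.356, 0.0], [-0.0, 0.0, -1.0]]
ft_force: [0.5, -0.5, -0.6]
gripper_width: 0.374
clock: 5.72
tool_pos: [0.4912, -0.1951, 0.2314]
tool_rot: [[0.45, 0.893, -0.0], [0.893, -0.45, -0.0], [-0.0, 0.0, -1.0]]
ft_force: [0.4, 0.4, 0.3]
gripper_width: 0.38
n 1 row: [0.045, -0.001, 0.014] az -0.032 | tilt total [0.001 0.003] | dyaw 0.16 TCP [ 0.4912 -0.1951  0.2314] yaw -26.76 q6 0.5 t 5.72 F [0.4 0.4 0.3] w 0.38
n 8 row: [0.006, -0.0, 0.797] az -0.004 | tilt total [0.001 0.003] | dyaw 0.16 TCP [ 0.4912 -0.1951  0.2314] yaw -26.76 q6 0.5 t 5.72 F [0.4 0.4 0.3] w 0.38
```

```bash
python3 -m inch '[0,0,0.8,0,0,0,0.62, 0,0,0.8,0,0,0,0.62, 0,0,0.8,0,0,0,0.62, 0,0,0.8,0,0,0,0.62, 0,0,0.8,0,0,0,0.62, 0,0,0.8,0,0,0,0.62, 0,0,0.8,0,0,0,0.62, 0,0,0.8,0,0,0,0.62, 0,0,0,0,0,0,0.9, 0,0,0,0,0,0,1, 0,0,0,0,0,0,1, 0,0,0,0,0,0,1]' 50
python3 -m inch '[0,-0.4,0,0,0,0,1, 0,-0.4,0,0,0,0,1, 0,-0.4,0,0,0,0,1, 0,-0.4,0,0,0,0,1]'
```

```text
clock: 7.22
tool_pos: [0.4927, -0.1934, 0.0713]
tool_rot: [[0.449, 0.894, 0.002], [0.894, -0.449, 0.001], [0.001, 0.001, -1.0]]
ft_force: [5.0, 2.4, -4.0]
gripper_width: 0.108
clock: 7.72
tool_pos: [0.4573, -0.175, 0.0713]
tool_rot: [[0.449, 0.893, 0.003], [0.893, -0.449, 0.001], [0.003, 0.002, -1.0]]
ft_force: [7.5, 5.0, -6.6]
gripper_width: 0.107
```

```bash
python3 -m inch '[0,-0.4,0,0,0,0,1, 0,-0.4,0,0,0,0,1, 0,-0.4,0,0,0,0,1, 0,-0.4,0,0,0,0,1]'
python3 - <<'E'
from h import *
p=cams.get_image('top');q=cams.get_image('side')
draw(p,'t2.png',[],(110,310,240,440),3);draw(q,'s2.png',[],(180,320,260,400),4)
E
```

```text
clock: 8.22
tool_pos: [0.4223, -0.1569, 0.0714]
tool_rot: [[0.45, 0.893, 0.005], [0.893, -0.45, 0.002], [0.004, 0.003, -1.0]]
ft_force: [28.0, -2.7, -22.1]
gripper_width: 0.106
```

View pics/s2.png

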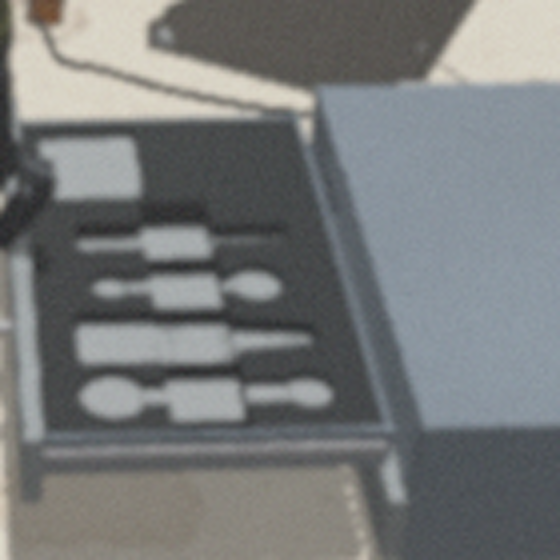

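```bash
python3 -m inch '[0,-0.15,0,0,0,0,1, 0,0,0,0,0,0,1]'; python3 -m inch '[0,0.1,0,0,0,0,0.62, 0,0,0,0,0,0,0.62, 0,0,0,0,0,0,0.62,0,0,-1,0,0,0,0.62,0,0,-1,0,0,0,0.62,0,0,-1,0,0,0,0.62,0,0,-1,0,0,0,0.62,0,0,-1,0,0,0,0.62,0,0,-1,0,0,0,0.62,0,0,-1,0,0,0,0.62,0,0,-1,0,0,0,0.62]'
```

```text
clock: 8.57
tool_pos: [0.4225, -0.157, 0.0714]
tool_rot: [[0.45, 0.893, 0.01], [0.893, -0.45, -0.001], [0.004, 0.01, -1.0]]
ft_force: [16.0, 3.0, -17.3]
gripper_width: 0.107
clock: 9.95
tool_pos: [0.4181, -0.1573, 0.2721]
tool_rot: [[0.449, 0.894, -0.001], [0.894, -0.449, 0.0], [-0.0, -0.001, -1.0]]
ft_force: [0.5, -1.1, 0.4]
gripper_width: 0.377
```

Run:
```python
from h import *
for i in range(1):
    p=cams.get_image('top');q=cams.get_image('side')
import pickle
pickle.dump((p,q),open('im3.pkl','wb'))
def enh(a): 
    a=a.astype(float); lo,hi=np.percentile(a,1),np.percentile(a,99.5); return np.clip((a-lo)/(hi-lo)*255,0,255).astype(np.uint8)
p2=dict(p,pixels=enh(p['pixels']));q2=dict(q,pixels=enh(q['pixels']))
draw(p2,'t3.png',[],(160,280,110,250),5.5);draw(q2,'s3.png',[],(165,235,170,270),8)
for n in NAMES[1:6]:
    print(n,[[ (np.round(x['centre'],1).tolist(),round(x['conf'],2)) for x in nets.look_for(z,n)[:2]] for z in (p,q)])
```

```text
spanner_large_mid [[([215.5, 230.0], 0.52)], [([216.8, 240.6], 0.71), ([189.2, 215.8], 0.21)]]
pliers_mid [[([193.7, 132.4], 0.82)], [([174.0, 213.2], 0.56), ([178.3, 270.5], 0.4)]]
spanner_small_mid [[([210.5, 166.6], 0.48)], [([253.7, 303.3], 0.52), ([171.3, 247.6], 0.48)]]
driver_mid [[([204.3, 197.5], 0.8), ([156.1, 157.1], 0.53)], [([198.4, 229.2], 0.7)]]
tile_mid [[([257.6, 184.3], 0.8), ([205.3, 337.5], 0.54)], [([210.2, 186.6], 0.6), ([256.0, 299.5], 0.46)]]
```

View pics/t3.png

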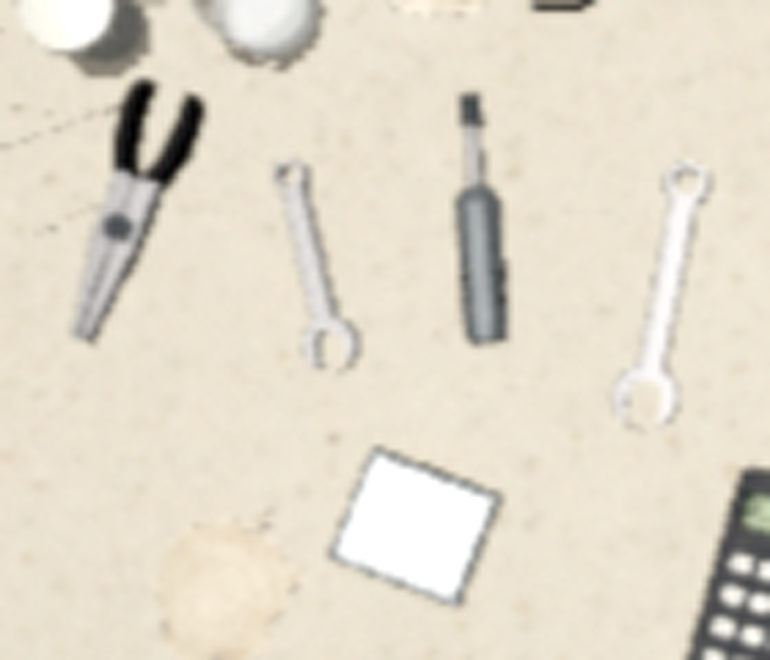

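View pics/s3.png

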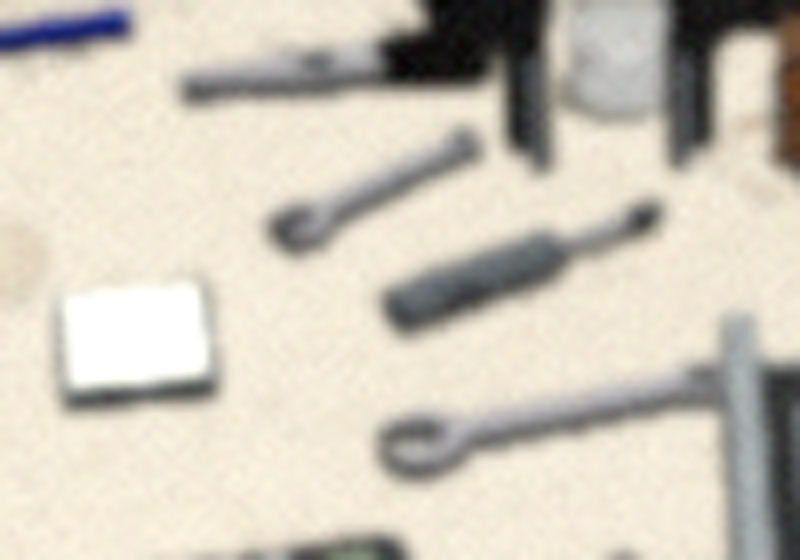

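```bash
cat > est.py <<'E'
from h import *
import sys,pickle
def C(x,y,f=5.5,r0=160,c0=110): return [r0+(y+.5)/f-.5,c0+(x+.5)/f-.5]
def line(p,a,b,z,La,L,pt=C):
    """a = -x end, b=+x end; returns mid (La from a end, scaled), yaw, length"""
    A=onz(p,pt(*a),z);B=onz(p,pt(*b),z);d=B-A;l=np.linalg.norm(d)
    return A+d*La/L, np.degrees(np.arctan2(d[1],d[0])), l
OUT=dict(
 sl=[(-.07,-.017),(-.07,.017),(-.04,.017),(-.036,.007),(.05,.007),(.05,.0115),(.07,.0115),(.07,-.0115),(.05,-.0115),(.05,-.007),(-.036,-.007),(-.04,-.017)],
 ss=[(.056,-.014),(.056,.014),(.032,.014),(.028,.006),(-.04,.006),(-.04,.009),(-.056,.009),(-.056,-.009),(-.04,-.009),(-.04,-.006),(.028,-.006),(.032,-.014)],
 dr=[(-.062,-.011),(-.062,.011),(.018,.011),(.018,.0045),(.066,.0045),(.066,-.0045),(.018,-.0045),(.018,-.011)],
 pl=[(-.068,-.02),(-.068,.02),(-.016,.012),(.016,.012),(.068,.0045),(.068,-.0045),(.016,-.012),(-.016,-.012)],
 ti=[(-.03,-.035),(.03,-.035),(.03,.035),(-.03,.035)])
H=dict(sl=.01,ss=.01,dr=.018,pl=.014,ti=.01)
def segs(k,x,y,yaw,zb=0,col=(0,0,255)):
    T=M(np.radians(yaw),[x,y,zb]); return poly(T,[[a,b,H[k]] for a,b in OUT[k]],col)
E
python3 - <<'E'
from est import *
p,q=pickle.load(open('im3.pkl','rb'))
np.set_printoptions(precision=4,suppress=True)
E={}
for k,a,b,z,La,L in [('sl',(645,430),(689,160),.007,.07,.14),('ss',(291,160),(334,372),.007,.056,.112),('dr',(488,343),(469,93),.009,.062,.128)]:
    m,y,l=line(p,a,b,z,La,L);E[k]=(m[0],m[1],y);print(k,m,y,l)
m,y,l=line(p,(170,85),(85,342),.01,.068,.136);print('pl',m,y,l);E['pl']=(m[0],m[1],y)
cs=[onz(p,C(*c),.01) for c in [(377,449),(501,495),(461,605),(332,555)]]
print([np.linalg.norm(cs[i]-cs[(i+1)%4]) for i in range(4)]);m=np.mean(cs,0)
# short side is x
d1=cs[1]-cs[0]+cs[2]-cs[3];d2=cs[1]-cs[2]+cs[0]-cs[3]
print(m,np.degrees(np.arctan2(d1[1],d1[0])),np.degrees(np.arctan2(d2[1],d2[0])))
E['ti']=(m[0],m[1],np.degrees(np.arctan2(d2[1],d2[0])))
s=sum([segs(k,*E[k]) for k in E],[])
draw(p,'t4.png',s,(160,280,110,250),5.5);draw(q,'s4.png',s,(165,235,170,270),8)
E
```

```text
sl [0.5175 0.0824 0.007 ] -7.348001245951822 0.13965553542287384
ss [0.527 0.264 0.007] -165.91430233168458 0.11102544992605387
dr [0.552  0.1798 0.009 ] 6.654687119861178 0.128654025966249
pl [0.5512 0.3586 0.01  ] 164.7585178917889 0.1374083280490713
[np.float64(0.06707485031430277), np.float64(0.058251314499555444), np.float64(0.06987265428223531), np.float64(0.057366506840437814)]
[0.3971 0.2041 0.01  ] -108.95469582009144 -19.290911483224065
```

View pics/t4.png

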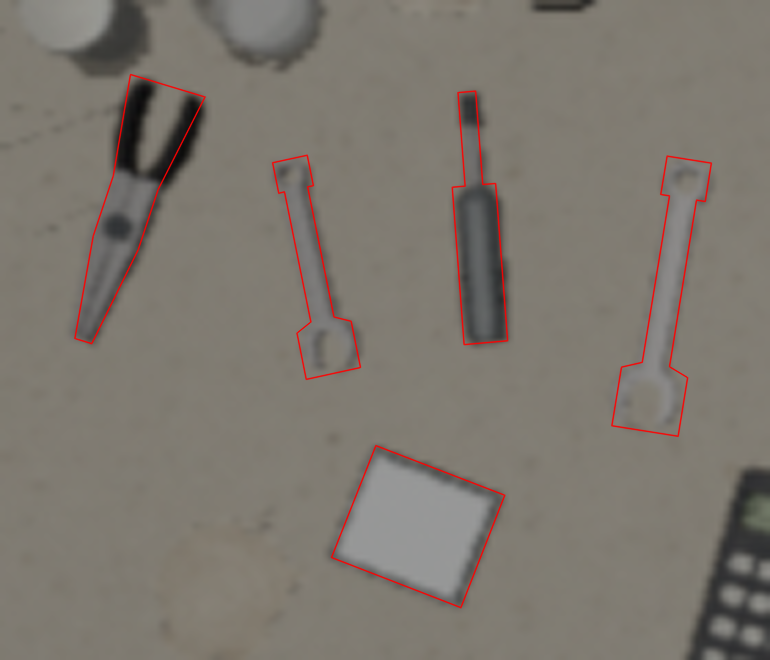

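View pics/s4.png

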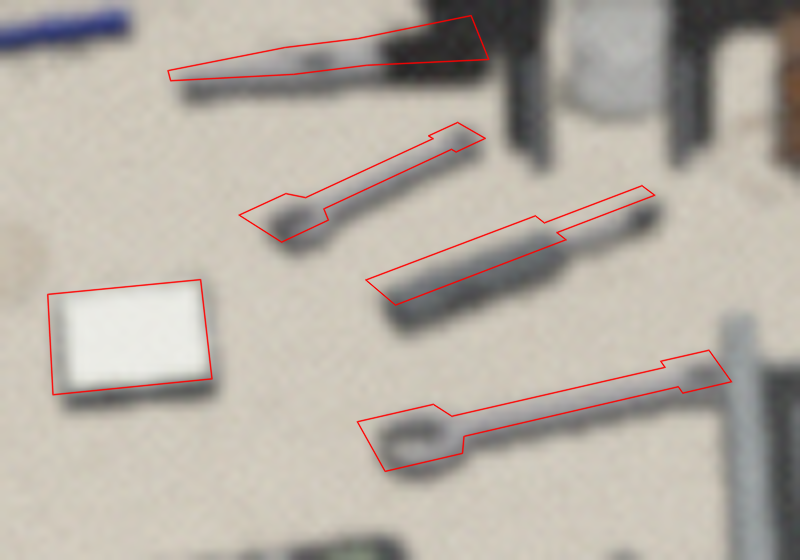

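The top-view outlines sit on the objects. The side view shows them about 1.5 px off, which I'll check at the first grasp. The tile goes first.

Run:
```python
from h import *
plan([.47,.02,.2],-23,8)
s=ctrl.read_state
```

```text
n 8 row: [0.912, -0.143, 0.354] az -0.091 | tilt total [-0.014  0.001] | dyaw 3.64 TCP [ 0.4188 -0.1574  0.2707] yaw -26.64 q6 0.6 t 10.55 F [-0.2  0.6 -1. ] w 0.38
```

```bash
python3 -m inch '[0.912,-0.143,0.354,0,0,-0.091,0, 0.912,-0.143,0.354,0,0,-0.091,0, 0.912,-0.143,0.354,0,0,-0.091,0, 0.912,-0.143,0.354,0,0,-0.091,0, 0.912,-0.143,0.354,0,0,-0.091,0, 0.912,-0.143,0.354,0,0,-0.091,0, 0.912,-0.143,0.354,0,0,-0.091,0, 0.912,-0.143,0.354,0,0,-0.091,0,0,0,0,0,0,0,0]'
python3 - <<'E'
from h import *
plan([.397,.204,.09],-19.3,9)
import pickle
p=cams.get_image('top');q=cams.get_image('side');pickle.dump((p,q),open('im5.pkl','wb'))
draw(p,'t5.png',[],(140,300,270,430),5);draw(q,'s5.png',[],(190,310,260,400),5.5)
E
```

```text
clock: 11.68
tool_pos: [0.4701, 0.0209, 0.1997]
tool_rot: [[0.389, 0.921, -0.002], [0.921, -0.389, 0.0], [-0.0, -0.002, -1.0]]
ft_force: [-0.1, -1.0, 0.2]
gripper_width: 1.0
n 9 row: [0.641, -0.597, 0.488] az -0.079 | tilt total [-0.021  0.006] | dyaw 3.57 TCP [0.4701 0.0209 0.1997] yaw -22.87 q6 20.3 t 11.68 F [-0.1 -1.   0.2] w 1.0
```

View pics/t5.png

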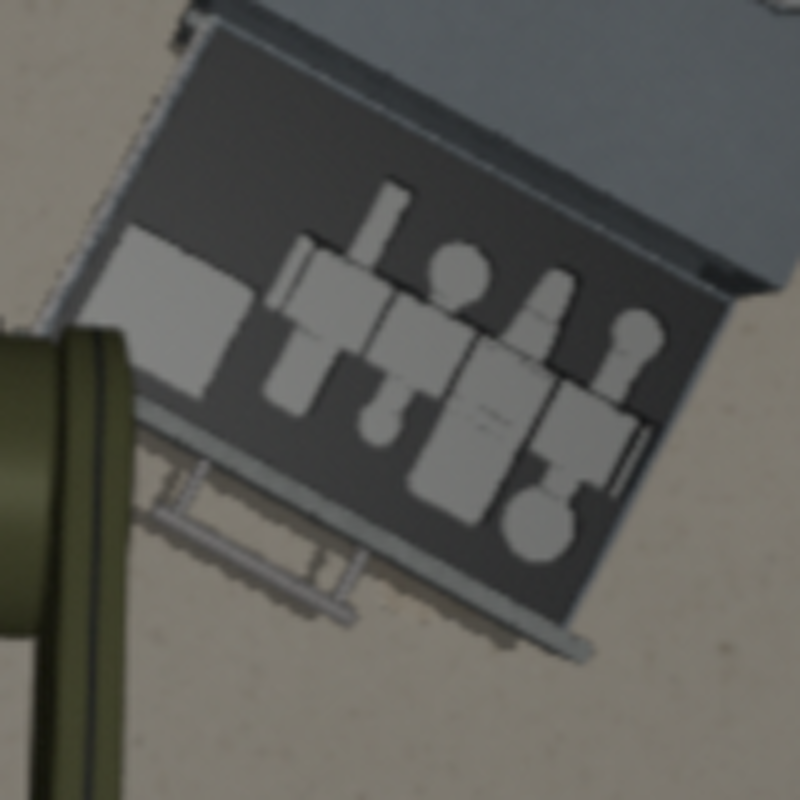

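View pics/s5.png

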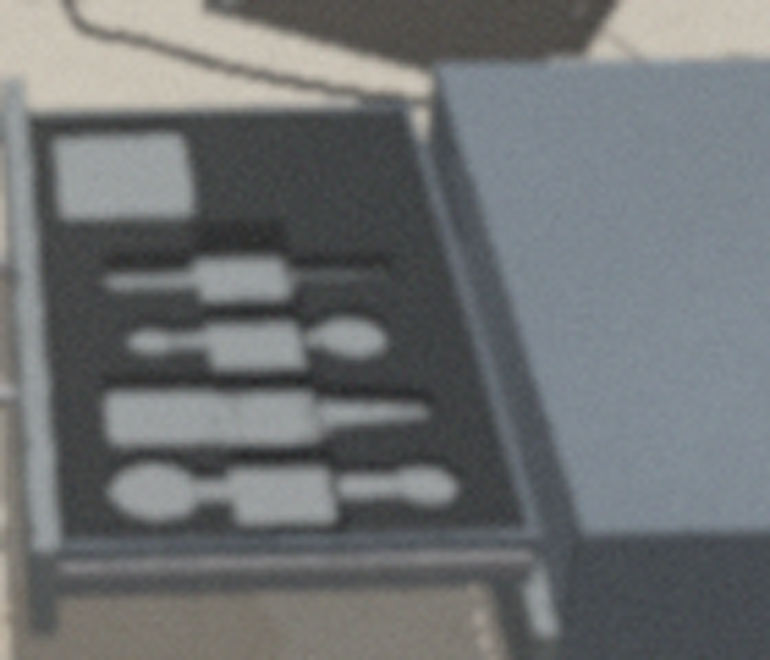

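The drawer is fully open. From left to right the insert shows the tile pocket (centre ≈(305,203) px), then the cut-outs for driver, small spanner, pliers and large spanner. I'll convert those picks to drawer coordinates.

Run:
```python
from est import *
p,q=pickle.load(open('im5.pkl','rb'))
c=lambda x,y:C(x,y,5,140,270)
np.set_printoptions(precision=1,suppress=True)
e=onz(p,c(140,405),.113)-onz(p,c(592,652),.113); print('front edge yaw',np.degrees(np.arctan2(e[1],e[0]))-90)
e=onz(p,c(215,18),.113)-onz(p,c(735,296),.113); print('rear yaw',np.degrees(np.arctan2(e[1],e[0]))-90)
yaw=np.radians(-26.7);T=M(yaw,[.4225,-.157,.088]);Ti=np.linalg.inv(T)
for n,x,y,z in [('pocket TL',130,226,.099),('TR',253,292,.099),('BR',203,400,.092),('BL-edge',85,305,.099),('barL',158,510,.088),('barR',352,615,.088),
 ('insert rear L',212,30,.099),('insert rear R',733,296,.099),('insertFR',563,628,.099),
 ('dr tip',398,183,.084),('dr end',284,412,.09),('ss jaw end',463,243,.092),('ss ring end',377,447,.092),('pl tip',562,270,.088),('pl end',444,505,.09),('sl ring end',638,311,.092),('sl jaw end',536,562,.092),
 ('tr rear edge L',307,237,.099),('tr rear R',650,425,.099),('tr frontL',270,303,.09),('tr front R',615,497,.09)]:
    print(n,(Ti@np.r_[onz(p,c(x,y),z),1])[:2]*1000)
T=M(yaw,[.4225,-.157,.088]);R=(0,0,255);G=(0,255,0)
s=rect(T,-5.5e-3,5.5e-3,-.055,.055,0,R)+rect(T,.035,.047,-.155,.155,.025,G)+rect(T,.048,.236,-.15,.15,.011,R)
draw(p,'t6.png',s,(140,300,270,430),5);draw(q,'s6.png',s,(190,310,260,400),5.5)
```

```text
front edge yaw -27.095791878557968
rear yaw -26.924417587534897
pocket TL [120.8 137.7]
TR [120.7  65.7]
BR [59.6 61.8]
BL-edge [ 73.5 139.1]
barL [-1.4 55.5]
barR [ -1.6 -57.8]
insert rear L [232.3 148.1]
insert rear R [ 237.  -154.4]
insertFR [  43.3 -153.2]
dr tip [210.4  23.2]
dr end [74.2 21.6]
ss jaw end [196.6 -19.9]
ss ring end [ 80.9 -28.8]
pl tip [209.5 -72.9]
pl end [ 70.9 -73.5]
sl ring end [ 208.2 -116.5]
sl jaw end [  67.3 -128.1]
tr rear edge L [159.3  54.3]
tr rear R [ 156.9 -146.2]
tr frontL [121.1  54.2]
tr front R [ 116.7 -149.8]
```

View pics/t6.png

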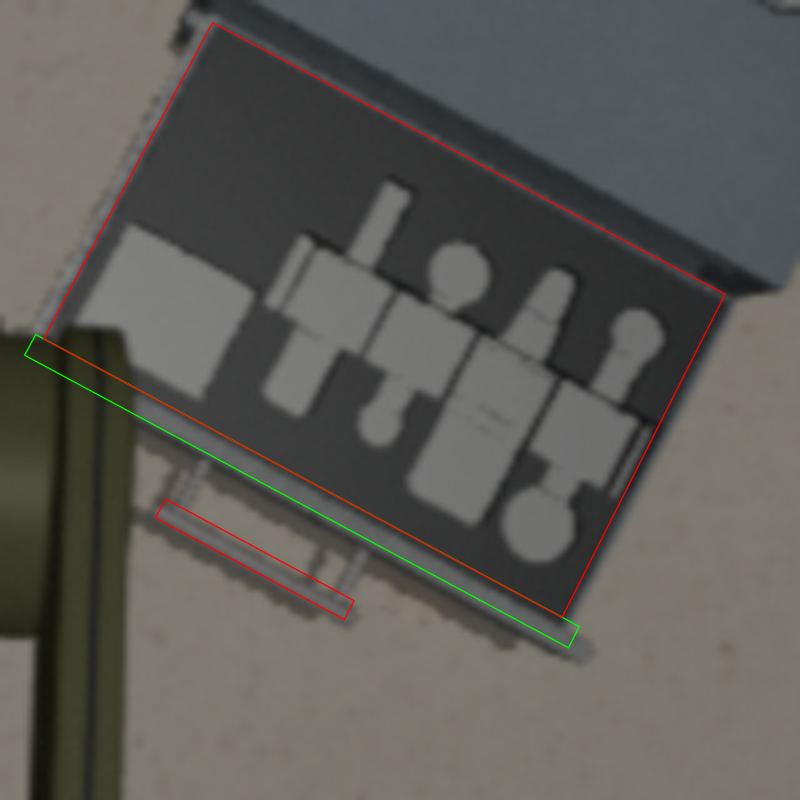

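View pics/s6.png

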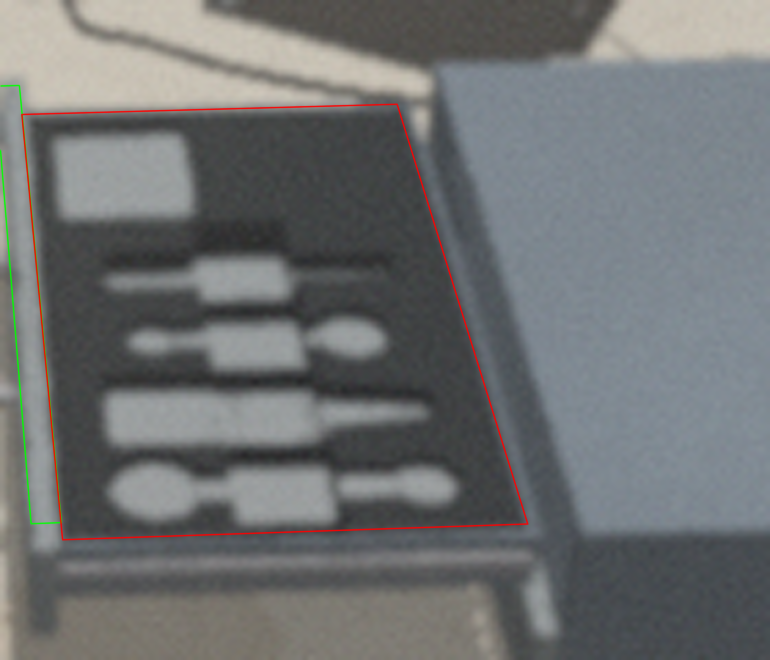

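```bash
python3 -m inch '[0.641,-0.597,0.488,0,0,-0.079,0, 0.641,-0.597,0.488,0,0,-0.079,0, 0.641,-0.597,0.488,0,0,-0.079,0, 0.641,-0.597,0.488,0,0,-0.079,0, 0.641,-0.597,0.488,0,0,-0.079,0, 0.641,-0.597,0.488,0,0,-0.079,0, 0.641,-0.597,0.488,0,0,-0.079,0, 0.641,-0.597,0.488,0,0,-0.079,0, 0.641,-0.597,0.488,0,0,-0.079,0, 0,0,0,0,0,0,0]'
python3 - <<'E'
from est import *
plan([.398,.2034,-.004],-19.3,8)
p=cams.get_image('top');q=cams.get_image('side')
s=segs('ti',.397,.2041,-19.3)
draw(p,'t7.png',s,(160,320,110,270),4);draw(q,'s7.png',s,(165,235,170,270),8)
E
```

```text
clock: 13.02
tool_pos: [0.3974, 0.203, 0.0904]
tool_rot: [[0.332, 0.943, -0.001], [0.943, -0.332, -0.001], [-0.001, -0.001, -1.0]]
ft_force: [0.1, -0.7, 0.3]
gripper_width: 0.999
n 8 row: [0.004, 0.002, 0.472] az -0.002 | tilt total [-0.01   0.012] | dyaw 0.08 TCP [0.3974 0.203  0.0904] yaw -19.38 q6 41.0 t 13.03 F [ 0.1 -0.7  0.3] w 0.999
```

View pics/s7.png

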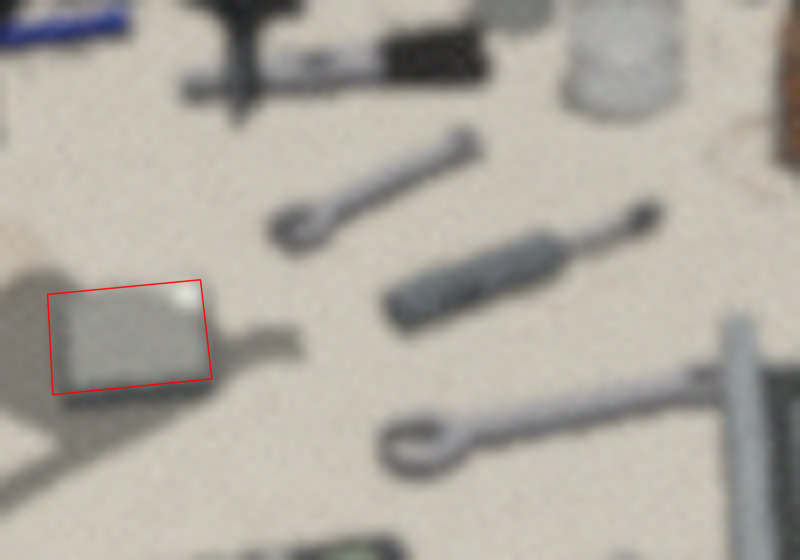

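View pics/t7.png

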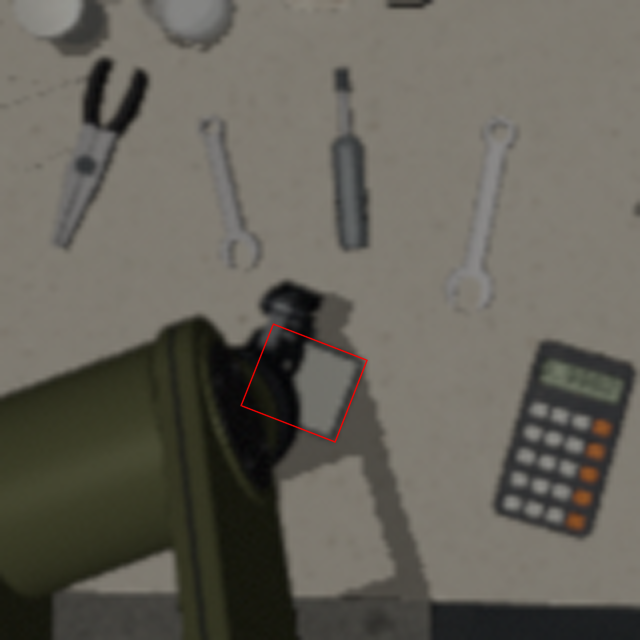

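Everything is where it was. Next: descend and grip the tile.

```bash
python3 -m inch '[0,0,0.5,0,0,0,0, 0,0,0.5,0,0,0,0, 0,0,0.5,0,0,0,0, 0,0,0.5,0,0,0,0, 0,0,0.5,0,0,0,0, 0,0,0.5,0,0,0,0, 0,0,0.4,0,0,0,0, 0,0,0.2,0,0,0,0, 0,0,0.15,0,0,0,0, 0,0,0,0,0,0,0]' 40; python3 -m inch '[0,0,0,0,0,0,0.3, 0,0,0,0,0,0,0.6, 0,0,0,0,0,0,0.8, 0,0,0,0,0,0,0.8, 0,0,0,0,0,0,0.8]'
```

```text
clock: 14.38
tool_pos: [0.398, 0.2031, -0.0031]
tool_rot: [[0.333, 0.943, -0.0], [0.943, -0.333, -0.0], [-0.0, -0.0, -1.0]]
ft_force: [-1.0, -1.5, 0.1]
gripper_width: 0.995
clock: 15.0
tool_pos: [0.3983, 0.2032, -0.0024]
tool_rot: [[0.333, 0.943, 0.001], [0.943, -0.333, 0.0], [0.001, 0.001, -1.0]]
ft_force: [-0.8, -0.6, 5.5]
gripper_width: 0.691
```

```bash
cat >> h.py <<'E'
DY=-26.9
TD=M(np.radians(DY),[.4216,-.1588,.088])
SEAT=dict(ti=(.091,.1037),dr=(.141,.0244),ss=(.141,-.0223),pl=(.141,-.0712),sl=(.141,-.1203))
def D(x,y,z=0): return (TD@[x,y,0,1])[:3]*[1,1,0]+[0,0,z]
E
python3 -m inch '[0,0,-0.2,0,0,0,0.8, 0,0,-0.5,0,0,0,0.8, 0,0,-1,0,0,0,0.8, 0,0,-1,0,0,0,0.8, 0,0,-1,0,0,0,0.8, 0,0,-1,0,0,0,0.8, 0,0,-1,0,0,0,0.8, 0,0,-1,0,0,0,0.8, 0,0,-0.5,0,0,0,0.8]'
python3 - <<'E'
from est import *
print(D(.176,.1037))
plan(D(.176,.1037,.19),DY,17)
p=cams.get_image('top');q=cams.get_image('side')
draw(p,'t8.png',[],(160,320,110,270),4);draw(q,'s8.png',[],(95,235,130,270),5)
E
```

```text
clock: 16.12
tool_pos: [0.3984, 0.2033, 0.1789]
tool_rot: [[0.333, 0.943, 0.003], [0.943, -0.333, 0.001], [0.002, 0.002, -1.0]]
ft_force: [-0.1, 0.3, -1.8]
gripper_width: 0.687
[ 0.62547384 -0.14594911  0.        ]
n 17 row: [-0.549, 0.813, -0.026] az 0.088 | tilt total [ 0.024 -0.021] | dyaw -7.46 TCP [0.3984 0.2033 0.1789] yaw -19.44 q6 41.1 t 16.12 F [-0.1  0.3 -1.8] w 0.687
```

View pics/s8.png

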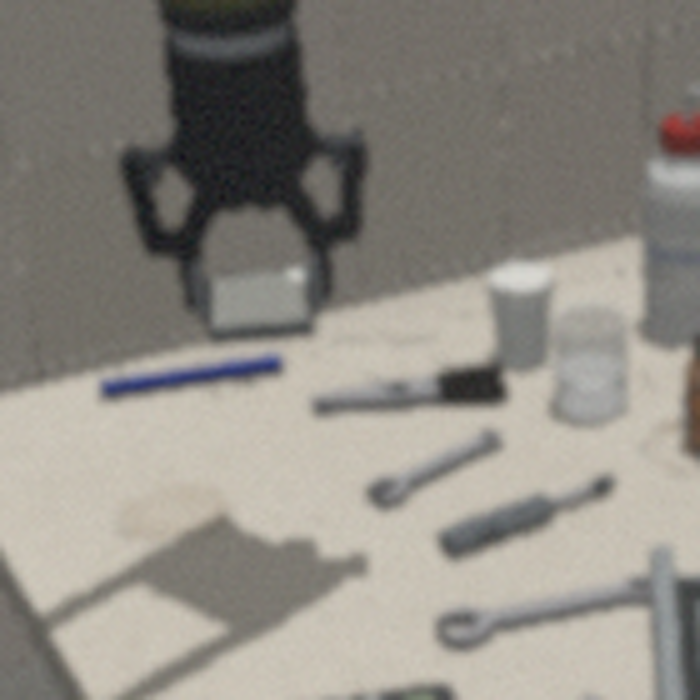

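```bash
python3 -m inch '[-0.549,0.813,-0.026,0,0,0.088,0.8, -0.549,0.813,-0.026,0,0,0.088,0.8, -0.549,0.813,-0.026,0,0,0.088,0.8, -0.549,0.813,-0.026,0,0,0.088,0.8, -0.549,0.813,-0.026,0,0,0.088,0.8, -0.549,0.813,-0.026,0,0,0.088,0.8, -0.549,0.813,-0.026,0,0,0.088,0.8, -0.549,0.813,-0.026,0,0,0.088,0.8, -0.549,0.813,-0.026,0,0,0.088,0.8, -0.549,0.813,-0.026,0,0,0.088,0.8, -0.549,0.813,-0.026,0,0,0.088,0.8, -0.549,0.813,-0.026,0,0,0.088,0.8, -0.549,0.813,-0.026,0,0,0.088,0.8, -0.549,0.813,-0.026,0,0,0.088,0.8, -0.549,0.813,-0.026,0,0,0.088,0.8, -0.549,0.813,-0.026,0,0,0.088,0.8, -0.549,0.813,-0.026,0,0,0.088,0.8,0,0,0,0,0,0,0.8]'
python3 - <<'E'
from est import *
plan(D(.176,.1037,.099),DY,8)
p=cams.get_image('top');q=cams.get_image('side')
s=ctrl.read_state();y=np.degrees(np.arctan2(s['tool_rot'][1,1],s['tool_rot'][0,1]))
P=s['tool_pos'];sg=segs('ti',P[0],P[1],y,P[2]+.0024)
draw(p,'t9.png',sg,(110,310,240,440),3.5);draw(q,'s9.png',sg,(150,310,240,400),4)
E
```

```text
clock: 18.48
tool_pos: [0.6262, -0.1485, 0.1879]
tool_rot: [[0.455, 0.891, 0.001], [0.891, -0.455, -0.001], [-0.0, 0.001, -1.0]]
ft_force: [-0.5, -0.5, 0.8]
gripper_width: 0.681
n 8 row: [0.01, -0.01, 0.445] az -0.004 | tilt total [0.012 0.001] | dyaw 0.14 TCP [ 0.6262 -0.1485  0.1879] yaw -27.04 q6 10.0 t 18.48 F [-0.5 -0.5  0.8] w 0.681
```

View pics/s9.png

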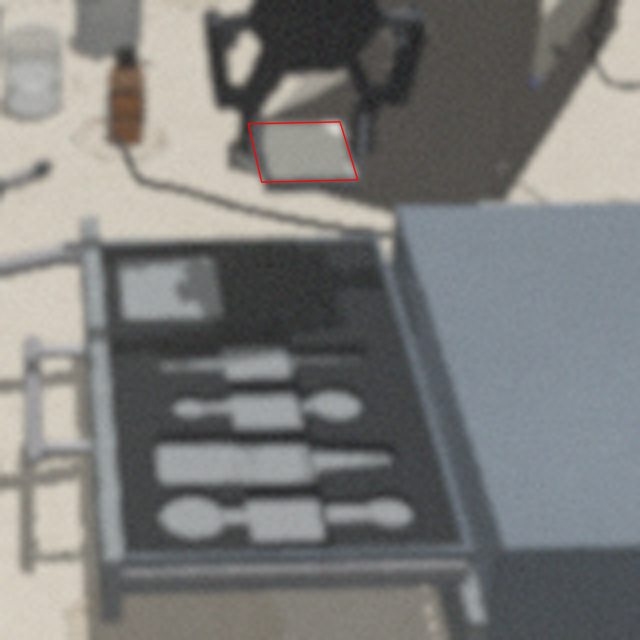

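View pics/t9.png

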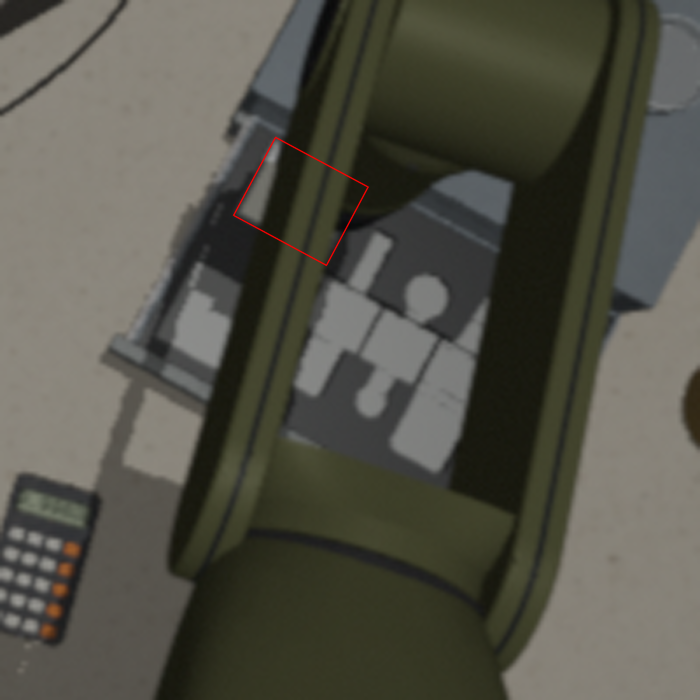

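```bash
sed -i 's/^TD=.*/TD=M(np.radians(DY),[.42205,-.1579,.088])/' h.py; python3 -m inch '[0.1,-0.08,0.5,0,0,0,0.8, 0,0,0.5,0,0,0,0.8, 0,0,0.5,0,0,0,0.8, 0,0,0.5,0,0,0,0.8, 0,0,0.5,0,0,0,0.8, 0,0,0.5,0,0,0,0.8, 0,0,0.3,0,0,0,0.8, 0,0,0.2,0,0,0,0.8, 0,0,0,0,0,0,0.8]'
python3 - <<'E'
from est import *
plan(D(.176,.1037,.0975),DY,1)
E
```

```text
clock: 19.7
tool_pos: [0.6242, -0.1432, 0.1002]
tool_rot: [[0.453, 0.892, -0.0], [0.892, -0.453, 0.0], [-0.0, -0.0, -1.0]]
ft_force: [-0.3, 0.1, -1.2]
gripper_width: 0.688
n 1 row: [-0.037, 0.094, 0.109] az -0.005 | tilt total [-0.005  0.001] | dyaw 0.03 TCP [ 0.6242 -0.1432  0.1002] yaw -26.93 q6 10.2 t 19.7 F [-0.3  0.1 -1.2] w 0.688
```

```bash
python3 -m inch '[0,0,0.06,0,0,0,0.8, 0,0,0.06,0,0,0,0.8, 0,0,0,0,0,0,0.8]'; python3 -m inch '[0,0,0,0,0,0,0.22, 0,0,0,0,0,0,0.2, 0,0,0,0,0,0,0.2]'
python3 - <<'E'
from est import *
p=cams.get_image('side')
draw(p,'s10.png',[],(150,310,240,400),4)
E
```

```text
clock: 20.08
tool_pos: [0.6244, -0.1432, 0.0976]
tool_rot: [[0.453, 0.892, 0.0], [0.892, -0.453, -0.0], [0.0, 0.0, -1.0]]
ft_force: [0.2, -0.1, 0.0]
gripper_width: 0.686
clock: 20.45
tool_pos: [0.6245, -0.1432, 0.0977]
tool_rot: [[0.453, 0.892, 0.0], [0.892, -0.453, -0.0], [0.0, 0.0, -1.0]]
ft_force: [-0.2, -0.2, 0.4]
gripper_width: 0.8
```

View pics/s10.png

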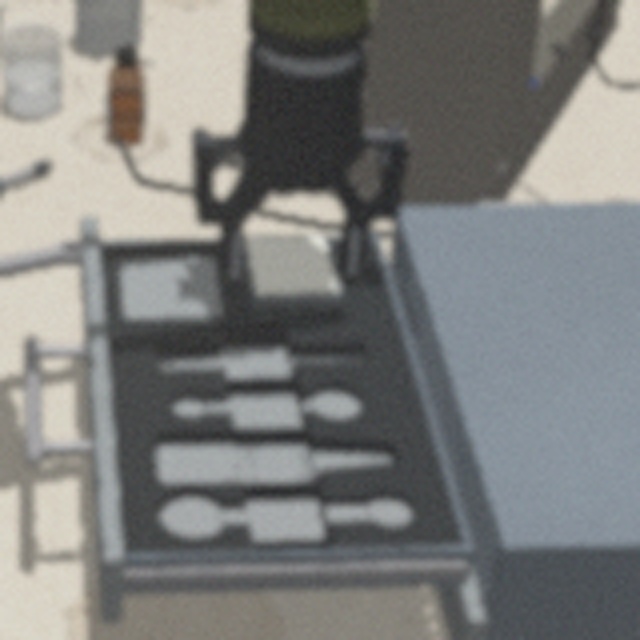

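```bash
python3 -m inch '[0,-0.2,0,0,0,0,0.2, 0,-0.3,0,0,0,0,0.2, 0,-0.3,0,0,0,0,0.2, 0,-0.3,0,0,0,0,0.2, 0,-0.3,0,0,0,0,0.2, 0,-0.3,0,0,0,0,0.2, 0,-0.2,0,0,0,0,0.2, 0,0,0,0,0,0,0.2]'; python3 -m inch '[0,0.1,0,0,0,0,0.2, 0,0,-0.6,0,0,0,0.2, 0,0,-0.7,0,0,0,0.4, 0,0.7,0,0,0,0,0.8, 0,0.9,0,0,0,0,1, 0,0.5,0,0,0,0,1, 0,0,0,0,0,0,1]'
python3 - <<'E'
from est import *
plan(D(.186,.1037,.1),DY,1)
p=cams.get_image('side');draw(p,'s11.png',[],(150,310,240,400),4)
E
```

```text
clock: 21.5
tool_pos: [0.5813, -0.1214, 0.0975]
tool_rot: [[0.453, 0.892, -0.001], [0.892, -0.453, 0.0], [-0.0, -0.001, -1.0]]
ft_force: [-0.0, 0.7, 0.1]
gripper_width: 0.798
clock: 22.38
tool_pos: [0.6317, -0.147, 0.1302]
tool_rot: [[0.453, 0.891, 0.001], [0.891, -0.453, -0.0], [0.0, 0.001, -1.0]]
ft_force: [-0.7, -0.2, 0.4]
gripper_width: 0.001
n 1 row: [-0.036, 0.157, 1.21] az -0.009 | tilt total [ 0.006 -0.002] | dyaw 0.05 TCP [ 0.6317 -0.147   0.1302] yaw -26.95 q6 10.1 t 22.38 F [-0.7 -0.2  0.4] w 0.001
```

View pics/s11.png

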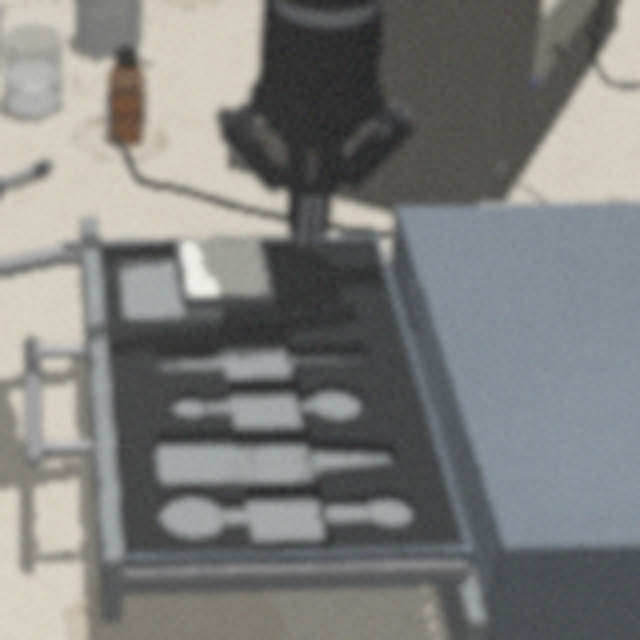

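```bash
cat >> est.py <<'E'
def bias(p,dr,dc):
    p=dict(p);K=np.array(p['mtx']).copy();K[1,2]+=dr;K[0,2]+=dc;p['mtx']=K;return p
E
python3 - <<'E'
from est import *
p=bias(cams.get_image('side'),1,1)
s=ctrl.read_state();Pd=np.linalg.inv(TD)@np.r_[s['tool_pos'],1];print(Pd)
G=(0,255,0);R=(0,0,255);B=(255,100,0)
sx,sy=SEAT['ti']
sg=rect(TD,sx-.0325,sx+.0325,sy-.0375,sy+.0375,.011,G)+rect(TD,.048,.236,-.15,.15,.011,G)
x=.133;sg+=rect(TD,x-.03,x+.03,sy-.035+.001,sy+.035+.001,.021,R)
draw(p,'s12.png',sg,(195,250,260,340),10)
pickle.dump(p,open('s12.pkl','wb'))
E
```

```text
[0.18039032 0.10455802 0.04186123 1.        ]
```

View pics/s12.png

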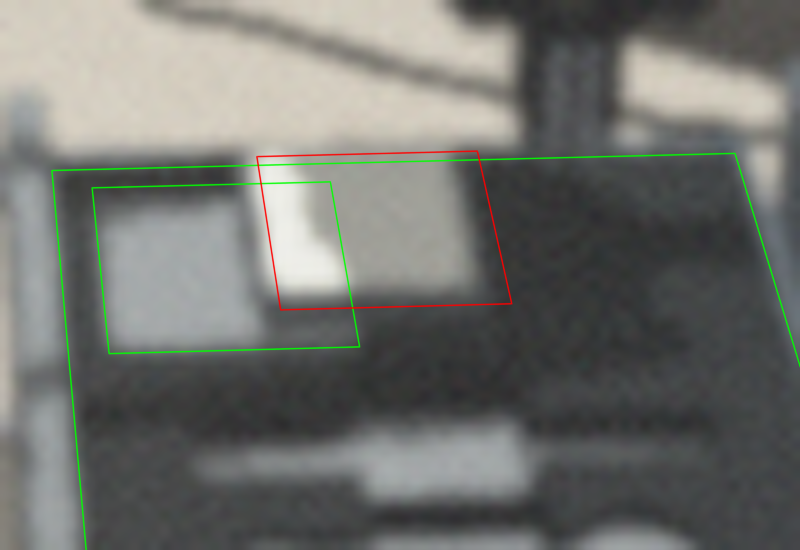

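```bash
python3 -m inch '[0,-0.7,0,0,0,0,0.1, 0,-0.7,0,0,0,0,0.1, 0,-0.66,0,0,0,0,0.1, 0,0,0,0,0,0,0.1, 0,0,0,0,0,0,0.15, 0,0,0.5,0,0,0,0.15, 0,0,0.5,0,0,0,0.15, 0,0,0.26,0,0,0,0.15, 0,0,0,0,0,0,0.8, 0,0,0,0,0,0,0.8, 0,0,0,0,0,0,0.8]' 25
python3 - <<'E'
from est import *
s=ctrl.read_state();Pd=np.linalg.inv(TD)@np.r_[s['tool_pos'],1];print(Pd)
p=bias(cams.get_image('side'),1,1)
sx,sy=SEAT['ti'];G=(0,255,0)
sg=rect(TD,sx-.0325,sx+.0325,sy-.0375,sy+.0375,.011,G)+rect(TD,Pd[0]-.03,Pd[0]+.03,sy-.035,sy+.035,.021,(0,0,255))
draw(p,'s13.png',sg,(195,250,260,340),10)
E
```

```text
clock: 23.85
tool_pos: [0.5852, -0.1233, 0.0987]
tool_rot: [[0.453, 0.892, 0.0], [0.892, -0.453, -0.0], [0.0, 0.0, -1.0]]
ft_force: [0.8, -0.7, -0.8]
gripper_width: 0.694
[0.12988484 0.10468686 0.01071386 1.        ]
```

View pics/s13.png

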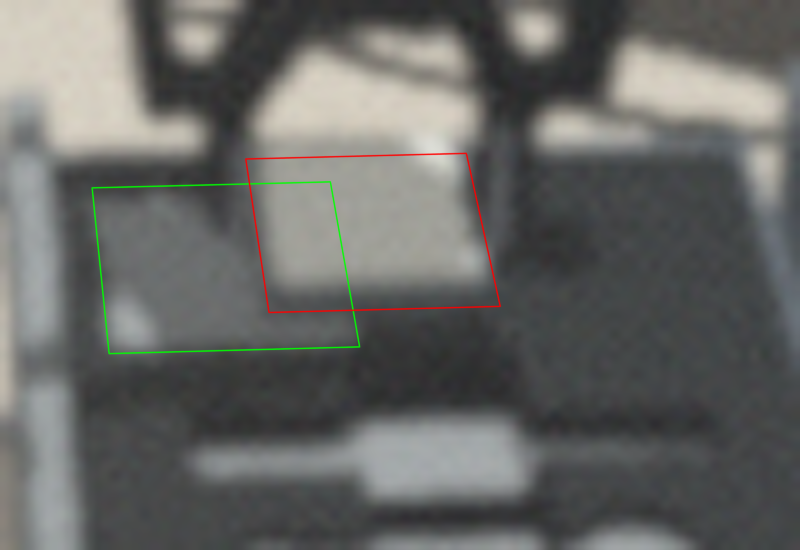

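```bash
python3 -m inch '[-0.16,0,0,0,0,0,0.8, 0,0,0,0,0,0,0.8, 0,0,0,0,0,0,0.22, 0,0,0,0,0,0,0.2, 0,0,-0.7,0,0,0,0.2, 0,0,-0.8,0,0,0,0.2, 0,0.8,0,0,0,0,0.8, 0,0.9,0,0,0,0,1, 0,0.3,0,0,0,0,1, 0,0,0,0,0,0,1]'
python3 - <<'E'
from est import *
s=ctrl.read_state();Pd=np.linalg.inv(TD)@np.r_[s['tool_pos'],1];print(Pd)
p=bias(cams.get_image('side'),1,1);pickle.dump(p,open('s14.pkl','wb'))
sx,sy=SEAT['ti'];G=(0,255,0)
sg=rect(TD,sx-.0325,sx+.0325,sy-.0375,sy+.0375,.011,G)+rect(TD,.13-.027,.13+.027,sy-.032,sy+.032,.021,(0,0,255))
draw(p,'s14.png',sg,(195,250,260,340),10)
g=p['pixels'].mean(2)
for c0,c1 in((274,284),(290,304)): print(c0,np.round(g[205:236,c0:c1].mean(1)).astype(int).tolist())
for x,y,z in((.13,sy-.032,.021),(sx-.015,sy-.0375,.011),(sx-.015,sy+.0375,.011),(.13,sy+.032,.021)): print(proj(p,(TD@[x,y,z,1])[:3]))
E
```

```text
clock: 25.15
tool_pos: [0.6277, -0.1494, 0.1357]
tool_rot: [[0.453, 0.892, -0.001], [0.892, -0.453, 0.0], [-0.0, -0.001, -1.0]]
ft_force: [-0.6, -0.4, -0.2]
gripper_width: 0.0
[0.17956286 0.10060604 0.04766852 1.        ]
274 [204, 204, 205, 198, 175, 132, 88, 65, 65, 82, 105, 130, 151, 162, 165, 166, 166, 167, 167, 166, 167, 168, 166, 158, 132, 95, 76, 73, 68, 63, 59]
290 [202, 201, 200, 187, 159, 140, 148, 155, 157, 157, 158, 158, 158, 158, 161, 168, 174, 177, 176, 156, 114, 81, 73, 71, 66, 62, 58, 57, 54, 54, 55]
(np.float64(224.75141826873084), np.float64(297.88768515333163))
(np.float64(229.67931612721998), np.float64(277.1635949369299))
(np.float64(213.1270989976973), np.float64(275.1382842709047))
(np.float64(210.74620741585534), np.float64(295.27627865963933))
```

View pics/s14.png

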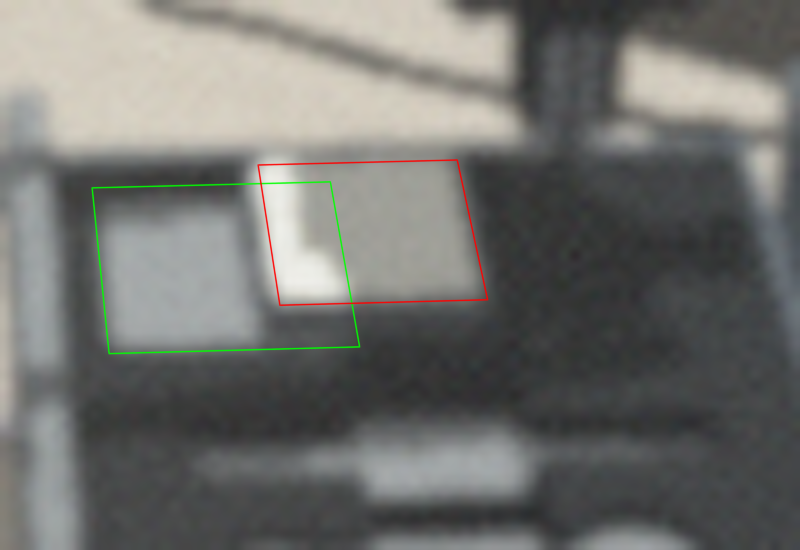

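```bash
python3 -m inch '[0.11,0,0.5,0,0,0,1, 0,0,0.5,0,0,0,1, 0,0,0.4,0,0,0,1, 0,-0.3,0,0,0,0,1, 0,-0.3,0,0,0,0,1, 0,-0.3,0,0,0,0,1, 0,-0.3,0,0,0,0,1, 0,0,0,0,0,0,1]'
python3 - <<'E'
from est import *
s=ctrl.read_state();Pd=np.linalg.inv(TD)@np.r_[s['tool_pos'],1];print(Pd)
p=bias(cams.get_image('side'),1,1)
draw(p,'s15.png',[],(195,250,260,340),10)
E
```

```text
clock: 26.2
tool_pos: [0.6015, -0.133, 0.1012]
tool_rot: [[0.453, 0.892, -0.001], [0.892, -0.453, 0.0], [-0.0, -0.001, -1.0]]
ft_force: [-0.2, 0.1, -0.1]
gripper_width: 0.004
[0.14870694 0.10340933 0.01321073 1.        ]
```

View pics/s15.png

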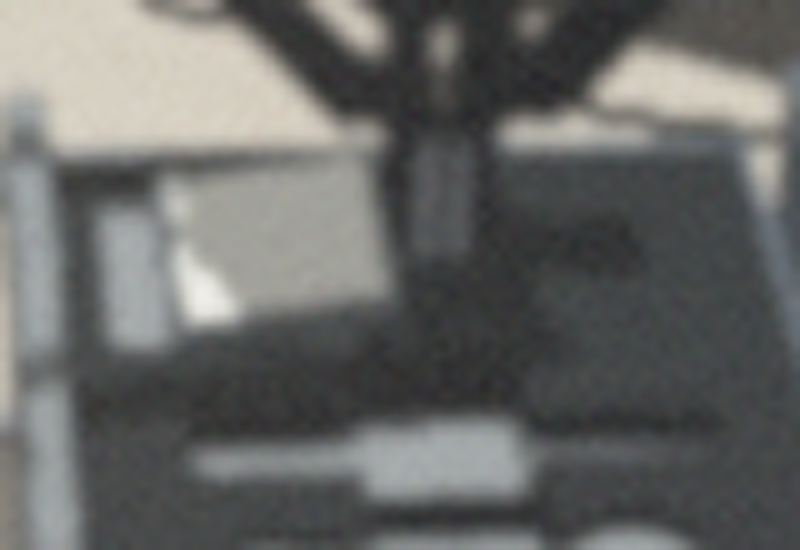

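```bash
python3 -m inch '[0,-0.2,0,0,0,0,1, 0,-0.2,0,0,0,0,1, 0,-0.15,0,0,0,0,1, 0,0,0,0,0,0,1]'
python3 - <<'E'
from est import *
s=ctrl.read_state();Pd=np.linalg.inv(TD)@np.r_[s['tool_pos'],1];print(Pd)
p=bias(cams.get_image('side'),1,1)
draw(p,'s16.png',[],(195,250,260,340),10)
E
```

```text
clock: 26.75
tool_pos: [0.5894, -0.1269, 0.1009]
tool_rot: [[0.453, 0.892, -0.001], [0.892, -0.453, 0.0], [-0.0, -0.001, -1.0]]
ft_force: [-0.3, -0.2, -0.4]
gripper_width: -0.005
[0.13523307 0.10337648 0.01286158 1.        ]
```

View pics/s16.png

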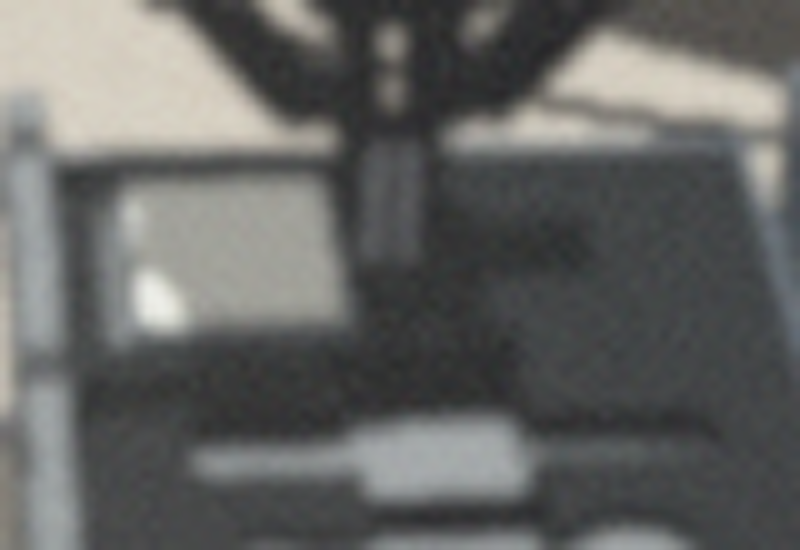

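```bash
python3 -m inch '[0,-0.08,0,0,0,0,1, 0,-0.06,0,0,0,0,1, 0,0,0,0,0,0,1]'; python3 -m inch '[0,0.12,0,0,0,0,1, 0,0,-0.5,0,0,0,1,0,0,-0.8,0,0,0,1, 0,0,-0.8,0,0,0,1, 0.8,0.6,-0.8,0,0,0,0.7, 0.8,0.6,-0.6,0,0,0,0.5, 0.8,0.6,0,0,0,0,0.3]'
python3 - <<'E'
from est import *
s=ctrl.read_state();Pd=np.linalg.inv(TD)@np.r_[s['tool_pos'],1];print(Pd)
p=bias(cams.get_image('side'),1,1)
sx,sy=SEAT['ti']
sg=rect(TD,sx-.0325,sx+.0325,sy-.0375,sy+.0375,.011,(0,255,0))+rect(TD,sx-.027,sx+.027,sy-.032,sy+.032,.014,(0,0,255))
draw(p,'s17.png',sg,(195,250,260,340),10)
q=cams.get_image('top');draw(q,'t17.png',sg,(150,230,270,350),8)
E
```

```text
clock: 27.18
tool_pos: [0.5868, -0.1255, 0.101]
tool_rot: [[0.453, 0.892, -0.0], [0.892, -0.453, 0.0], [-0.0, -0.0, -1.0]]
ft_force: [-0.1, -0.2, -0.4]
gripper_width: 0.002
clock: 28.05
tool_pos: [0.659, -0.0939, 0.1916]
tool_rot: [[0.453, 0.892, 0.005], [0.892, -0.453, -0.001], [0.001, 0.005, -1.0]]
ft_force: [-0.1, 1.2, 0.1]
gripper_width: 0.635
[0.18233316 0.16428839 0.1036447  1.        ]
```

View pics/s17.png

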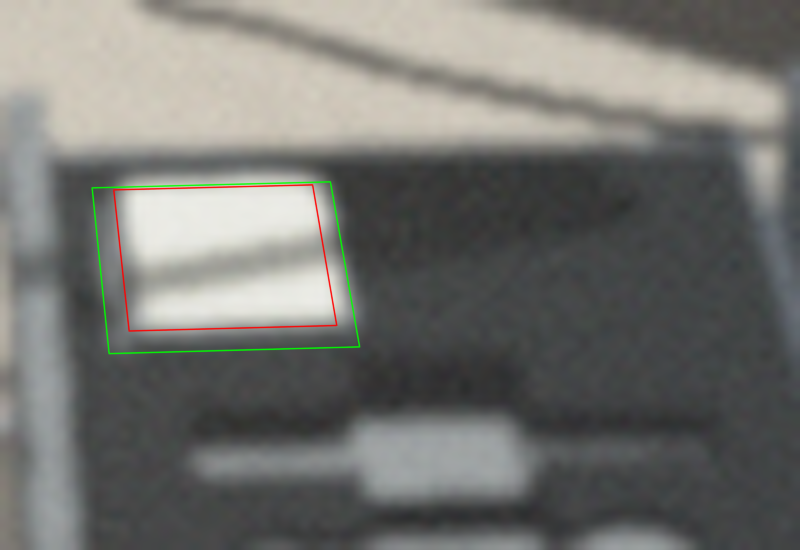

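View pics/t17.png

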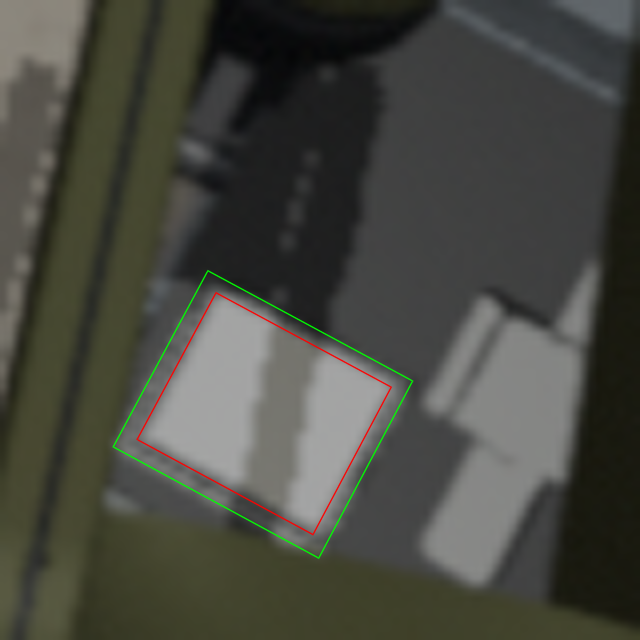

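The tile is in its pocket in both views. The large spanner is next, and I'll re-measure it first.

```bash
sed -i 's/(.141,/(.142,/g' h.py
python3 - <<'E'
from h import *
plan([.5185,.0822,.12],-97.35,15)
E
```

```text
n 15 row: [-0.097, -0.633, 0.185] az 0.94 | tilt total [ 0.042 -0.02 ] | dyaw -70.51 TCP [ 0.6597 -0.0929  0.1899] yaw -26.84 q6 15.2 t 28.15 F [-0.7  0.1  0.1] w 0.697
```

```bash
python3 -m inch '[-0.097,-0.633,0.185,0,0,0.94,0.5, -0.097,-0.633,0.185,0,0,0.94,0.5, -0.097,-0.633,0.185,0,0,0.94,0.5, -0.097,-0.633,0.185,0,0,0.94,0.5, -0.097,-0.633,0.185,0,0,0.94,0.5, -0.097,-0.633,0.185,0,0,0.94,0.5, -0.097,-0.633,0.185,0,0,0.94,0.5, -0.097,-0.633,0.185,0,0,0.94,0.5, -0.097,-0.633,0.185,0,0,0.94,0.5, -0.097,-0.633,0.185,0,0,0.94,0.5, -0.097,-0.633,0.185,0,0,0.94,0.5, -0.097,-0.633,0.185,0,0,0.94,0.5, -0.097,-0.633,0.185,0,0,0.94,0.5, -0.097,-0.633,0.185,0,0,0.94,0.5, -0.097,-0.633,0.185,0,0,0.94,0.5, 0,0,0,0,0,0,0.5]'
python3 - <<'E'
from est import *
plan([.5185,.0822,.002],-97.35,8)
p=cams.get_image('top');q=cams.get_image('side')
s=segs('sl',.5175,.0824,-7.35)
draw(p,'t18.png',s,(150,290,110,270),4.5);draw(bias(q,1,1),'s18.png',s,(160,240,170,280),7)
E
```

```text
clock: 30.15
tool_pos: [0.5144, 0.0818, 0.1192]
tool_rot: [[0.992, -0.127, -0.001], [-0.127, -0.992, -0.0], [-0.001, 0.0, -1.0]]
ft_force: [0.1, 0.3, -0.6]
gripper_width: 0.498
n 8 row: [0.021, -0.005, 0.586] az 0.002 | tilt total [0.005 0.013] | dyaw -0.06 TCP [0.5144 0.0818 0.1192] yaw -97.29 q6 101.7 t 30.15 F [ 0.1  0.3 -0.6] w 0.498
```

View pics/s18.png

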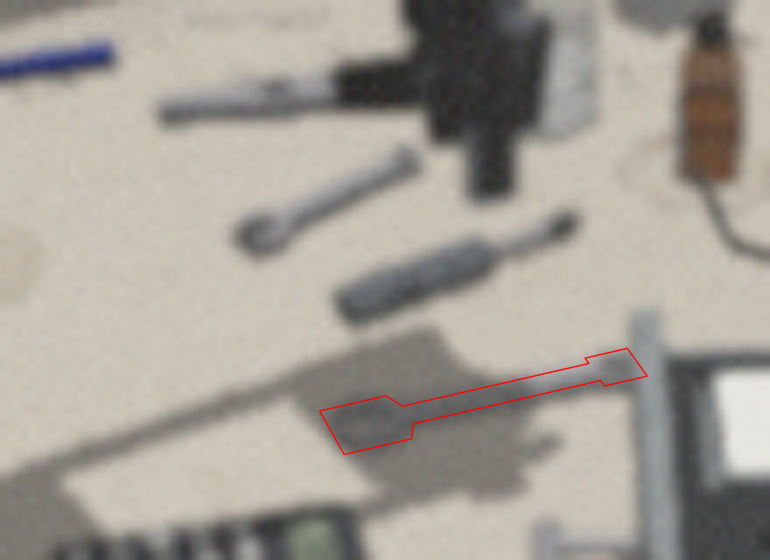

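View pics/t18.png

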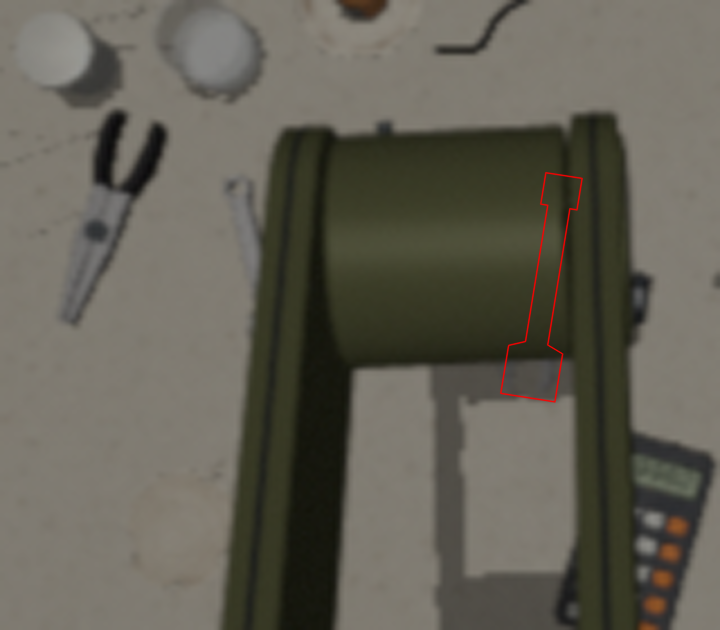

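```bash
python3 -m inch '[0.02,0,0.8,0,0,0,0.5, 0.02,0,0.8,0,0,0,0.5, 0.02,0,0.8,0,0,0,0.5, 0.02,0,0.8,0,0,0,0.5, 0.02,0,0.7,0,0,0,0.5, 0.02,0,0.5,0,0,0,0.5, 0.03,0,0.25,0,0,0,0.5, 0.03,0,0.04,0,0,0,0.5, 0,0,0,0,0,0,0.5]' 50
python3 - <<'E'
from h import *
plan([.5187,.0822,.002],-97.35,1)
E
```

```text
clock: 31.38
tool_pos: [0.5204, 0.0809, 0.0023]
tool_rot: [[0.992, -0.129, 0.001], [-0.129, -0.992, 0.0], [0.001, -0.0, -1.0]]
ft_force: [0.2, 0.1, 0.9]
gripper_width: 0.494
n 1 row: [-0.076, -0.041, 0.011] az -0.013 | tilt total [-0.002 -0.011] | dyaw 0.07 TCP [0.5204 0.0809 0.0023] yaw -97.42 q6 101.7 t 31.38 F [0.2 0.1 0.9] w 0.494
```

```bash
python3 -m inch '[-0.07,-0.04,0,0,0,0,0.7, 0,0,0,0,0,0,1, 0,0,0,0,0,0,1, 0,0,0,0,0,0,1, 0,0,-0.2,0,0,0,1, 0,0,-0.6,0,0,0,1, 0,0,-0.8,0,0,0,1, 0,0,-1,0,0,0,1, 0,0,-1,0,0,0,1, 0,0,-1,0,0,0,1, 0,0,-1,0,0,0,1, 0,0,-1,0,0,0,1]'
python3 - <<'E'
from est import *
print(D(*SEAT['sl']))
plan(D(*SEAT['sl'],.17),DY-90,14)
s=ctrl.read_state();q=bias(cams.get_image('side'),1,1)
y=np.degrees(np.arctan2(s['tool_rot'][1,1],s['tool_rot'][0,1]))+90;P=s['tool_pos']
draw(q,'s19.png',segs('sl',P[0],P[1],y,P[2]-.002),(110,240,170,300),5)
E
```

```text
clock: 32.88
tool_pos: [0.5181, 0.0821, 0.1686]
tool_rot: [[0.992, -0.129, 0.001], [-0.129, -0.992, -0.0], [0.001, -0.0, -1.0]]
ft_force: [0.3, 0.2, -0.5]
gripper_width: 0.145
[ 0.49425735 -0.32942897  0.        ]
n 14 row: [0.269, 1.152, -0.004] az 0.278 | tilt total [-0.001 -0.007] | dyaw -19.48 TCP [0.5181 0.0821 0.1686] yaw -97.42 q6 101.8 t 32.88 F [ 0.3  0.2 -0.5] w 0.145
```

View pics/s19.png

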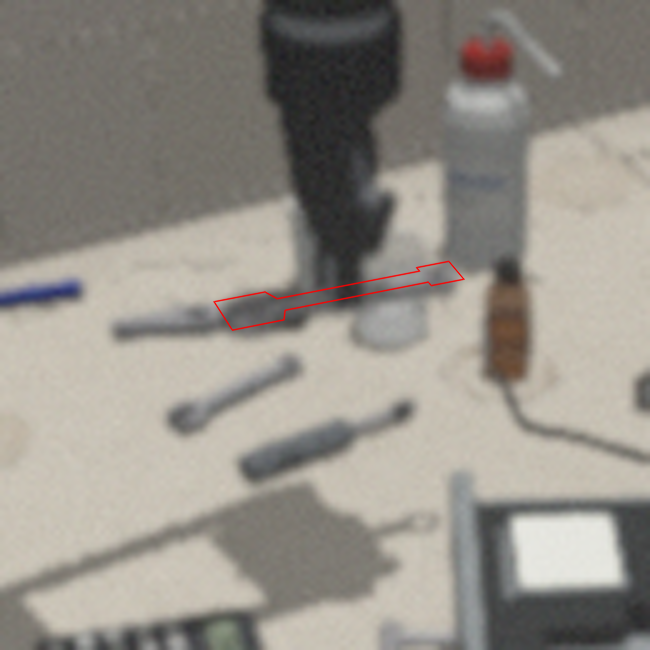

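Run:
```python
from h import *
plan(D(*SEAT['sl'],.17),DY-90,18)
```

```text
n 18 row: [0.207, 0.898, 0.003] az 0.216 | tilt total [-0.015 -0.075] | dyaw -19.48 TCP [0.5203 0.0823 0.1718] yaw -97.42 q6 101.8 t 32.92 F [0.9 0.2 0.7] w 0.143
```

```bash
python3 -m inch '[0.207,0.898,0.003,0,0,0.216,1, 0.207,0.898,0.003,0,0,0.216,1, 0.207,0.898,0.003,0,0,0.216,1, 0.207,0.898,0.003,0,0,0.216,1, 0.207,0.898,0.003,0,0,0.216,1, 0.207,0.898,0.003,0,0,0.216,1, 0.207,0.898,0.003,0,0,0.216,1, 0.207,0.898,0.003,0,0,0.216,1, 0.207,0.898,0.003,0,0,0.216,1, 0.207,0.898,0.003,0,0,0.216,1, 0.207,0.898,0.003,0,0,0.216,1, 0.207,0.898,0.003,0,0,0.216,1, 0.207,0.898,0.003,0,0,0.216,1, 0.207,0.898,0.003,0,0,0.216,1, 0.207,0.898,0.003,0,0,0.216,1, 0.207,0.898,0.003,0,0,0.216,1, 0.207,0.898,0.003,0,0,0.216,1, 0.207,0.898,0.003,0,0,0.216,1, 0,0,0,0,0,0,1, 0,0,0,0,0,0,1]'
python3 - <<'E'
from h import *
plan(D(*SEAT['sl'],.125),DY-90,4)
E
```

```text
clock: 35.42
tool_pos: [0.492, -0.3296, 0.1653]
tool_rot: [[0.892, -0.452, -0.0], [-0.452, -0.892, 0.001], [-0.001, -0.001, -1.0]]
ft_force: [-1.1, 0.2, -0.6]
gripper_width: 0.144
n 4 row: [0.02, -0.012, 0.403] az -0.0 | tilt total [-0.008  0.008] | dyaw 0.0 TCP [ 0.492  -0.3296  0.1653] yaw -116.9 q6 79.0 t 35.42 F [-1.1  0.2 -0.6] w 0.144
```

```bash
python3 -m inch '[0.02,-0.01,0.4,0,0,0,1, 0.02,-0.01,0.5,0,0,0,1, 0.02,-0.01,0.5,0,0,0,1, 0.02,-0.01,0.4,0,0,0,1, 0,0,0,0,0,0,1]'
python3 - <<'E'
from est import *
plan(D(*SEAT['sl'],.094),DY-90,4)
s=ctrl.read_state();y=np.degrees(np.arctan2(s['tool_rot'][1,1],s['tool_rot'][0,1]))+90;P=s['tool_pos']
p=cams.get_image('top');q=bias(cams.get_image('side'),1,1)
g=segs('sl',P[0],P[1],y,P[2]-.002)+segs('sl',*D(*SEAT['sl'])[:2],DY,.099-.01,(0,255,0))
draw(p,'t20.png',g,(150,310,270,430),4);draw(q,'s20.png',g,(200,310,255,375),6)
E
```

```text
clock: 36.05
tool_pos: [0.4939, -0.329, 0.1191]
tool_rot: [[0.892, -0.452, -0.002], [-0.452, -0.892, 0.002], [-0.003, -0.001, -1.0]]
ft_force: [0.8, -0.3, -1.2]
gripper_width: 0.141
n 4 row: [0.006, 0.002, 0.251] az 0.003 | tilt total [-0.006  0.031] | dyaw -0.05 TCP [ 0.4939 -0.329   0.1191] yaw -116.85 q6 79.1 t 36.05 F [ 0.8 -0.3 -1.2] w 0.141
```

View pics/s20.png

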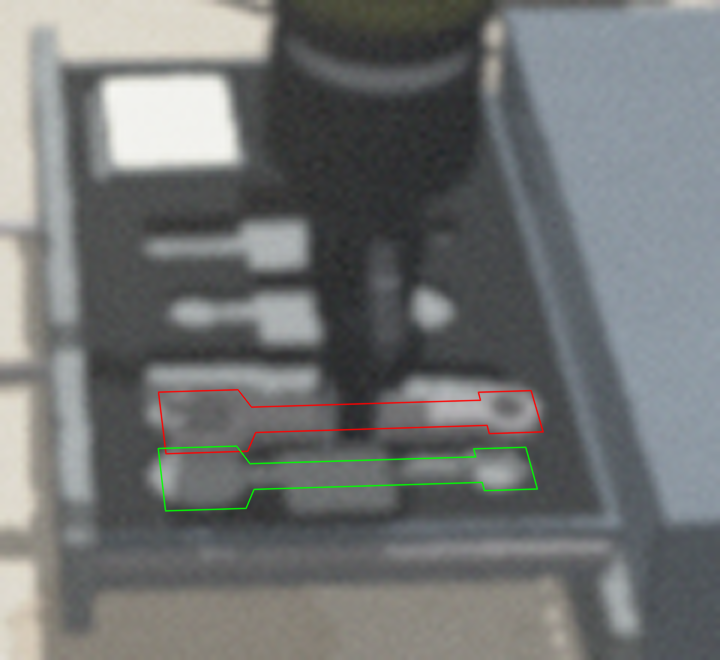

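View pics/t20.png

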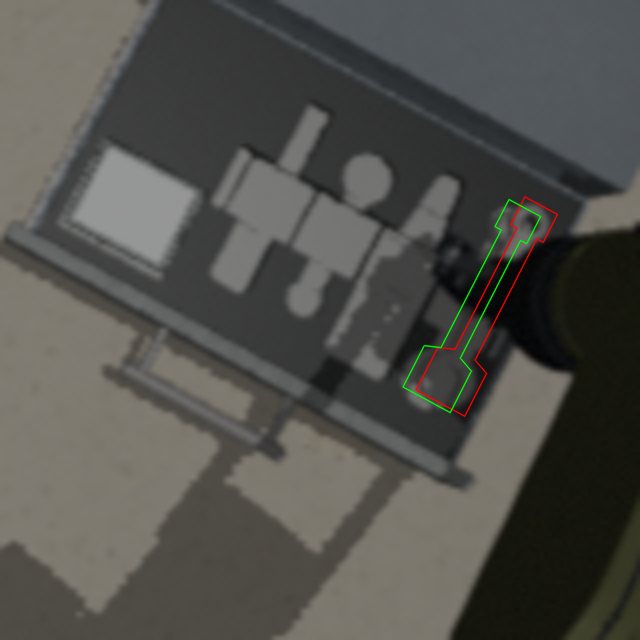

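Run:
```python
from est import *
p,q=pickle.load(open('im5.pkl','rb'));q=bias(q,1,1)
def prof(im,P0,P1,n):
    pts=[proj(im,(TD@np.r_[P0+(P1-P0)*t,1])[:3]) for t in np.linspace(0,1,n)]
    g=im['pixels'].mean(2).astype(np.float32)
    return np.array([cv2.getRectSubPix(g,(1,1),(float(c),float(r)))[0,0] for r,c in pts])
def edges(im,P0,P1):
    P0=np.array(P0);P1=np.array(P1);L=np.linalg.norm(P1-P0);n=int(L/.0005)+1
    v=prof(im,P0,P1,n);lo,hi=np.percentile(v,10),np.percentile(v,90);m=(lo+hi)/2
    s=np.linspace(0,L,n);i=np.where(np.diff(np.sign(v-m)))[0]
    return [round(float((s[k]+.0005*(m-v[k])/(v[k+1]-v[k]))*1000),1) for k in i],int(lo),int(hi)
for nm,z in (('top',.011),('top',.004),('side',.011),('side',.004)):
    im=p if nm=='top' else q
    for k in ('dr','ss','pl','sl'):
        y=SEAT[k][1]-(.0 if nm=='top' else 0)
        e,lo,hi=edges(im,[.05,y,z],[.235,y,z]);print(nm,z,k,'x edges',[round(a+50,1) for a in e],lo,hi)
for nm,im in(('top',p),('side',q)):
    for x in (.125,.142,.155):
        e,lo,hi=edges(im,[x,.08,.011],[x,-.155,.011]);print(nm,'trough y edges x',x,[round(80-a,1) for a in e],lo,hi)
    for x in (.08,.09,.1):
        e,lo,hi=edges(im,[x,.08,.011],[x,-.149,.011]);print(nm,'y edges x',x,[round(80-a,1) for a in e])
    for y in (.08,.1,.12):
        e,lo,hi=edges(im,[.05,y,.011],[.18,y,.011]);print(nm,'pocket x edges',y,[round(50+a,1) for a in e])
```

```text
top 0.011 dr x edges [74.2, 204.2] 51 122
top 0.011 ss x edges [80.0, 195.8] 49 118
top 0.011 pl x edges [67.8, 206.0] 46 115
top 0.011 sl x edges [65.6, 207.8] 44 111
top 0.004 dr x edges [75.0, 205.8] 51 122
top 0.004 ss x edges [81.0, 197.2] 50 118
top 0.004 pl x edges [68.4, 207.8] 46 115
top 0.004 sl x edges [66.2, 209.8] 44 112
side 0.011 dr x edges [110.5, 159.8] 64 155
side 0.011 ss x edges [84.2, 161.3, 162.2, 196.3] 65 156
side 0.011 pl x edges [69.1, 195.6] 66 157
side 0.011 sl x edges [67.8, 209.8] 67 158
side 0.004 dr x edges [81.5, 162.6] 66 156
side 0.004 ss x edges [90.5, 99.6, 117.7, 161.8, 171.0, 197.4] 65 156
side 0.004 pl x edges [69.8, 195.3] 66 157
side 0.004 sl x edges [71.9, 103.8, 117.4, 161.2, 190.7, 209.4] 67 156
top trough y edges x 0.125 [59.8, 3.9, 1.7, -42.4, -48.0, -89.7, -95.5, -136.6, -154.4] 61 120
top trough y edges x 0.142 [59.8, 50.7, 49.2, 4.4, 1.1, -43.0, -47.3, -90.1, -95.4, -136.5, -154.2] 60 120
top trough y edges x 0.155 [59.9, 4.6, 0.1, -43.0, -48.0, -86.9, -96.0, -126.4, -129.8, -136.5, -154.3] 59 113
top y edges x 0.08 [65.5, 39.7, 14.9,
[... 227 characters left out ...]
9]
top pocket x edges 0.1 [57.6, 121.8]
top pocket x edges 0.12 [70.0, 122.8]
side trough y edges x 0.125 [34.9, 3.0, -12.5, -44.2, -60.3, -92.6, -106.8, -141.0] 54 157
side trough y edges x 0.142 [35.0, 3.6, -13.0, -44.8, -59.3, -93.5, -107.4, -140.9] 53 157
side trough y edges x 0.155 [34.4, 3.7, -12.3, -44.4, -59.7, -92.0, -107.5, -140.7] 54 151
side y edges x 0.08 [66.9, 22.9, 16.0, -56.7, -91.0, -104.1, -134.7]
side y edges x 0.09 [67.4, 23.7, 14.9, -16.2, -31.0, -56.9, -91.3, -103.1, -135.7]
side y edges x 0.1 [67.0, 23.5, 14.6, -17.5, -30.3, -56.9, -91.8, -108.5, -131.4]
side pocket x edges 0.08 [58.6, 123.0]
side pocket x edges 0.1 [58.9, 124.1]
side pocket x edges 0.12 [59.1, 123.9]
```

Run:
```python
from est import *
s=ctrl.read_state();y=np.degrees(np.arctan2(s['tool_rot'][1,1],s['tool_rot'][0,1]))+90;P=s['tool_pos'];print(P)
p=cams.get_image('top')
a=p['pixels'].astype(float)*1.8;p2=dict(p,pixels=np.clip(a,0,255).astype(np.uint8))
SEAT.update(sl=(.139,-.118))
g=segs('sl',P[0],P[1],y,P[2]-.002)+segs('sl',*D(*SEAT['sl'])[:2],DY,.099-.01,(0,255,0))
draw(p2,'t21.png',g,(190,260,360,420),11)
```

```text
[ 0.49460638 -0.32973716  0.12039766]
```

View pics/t21.png

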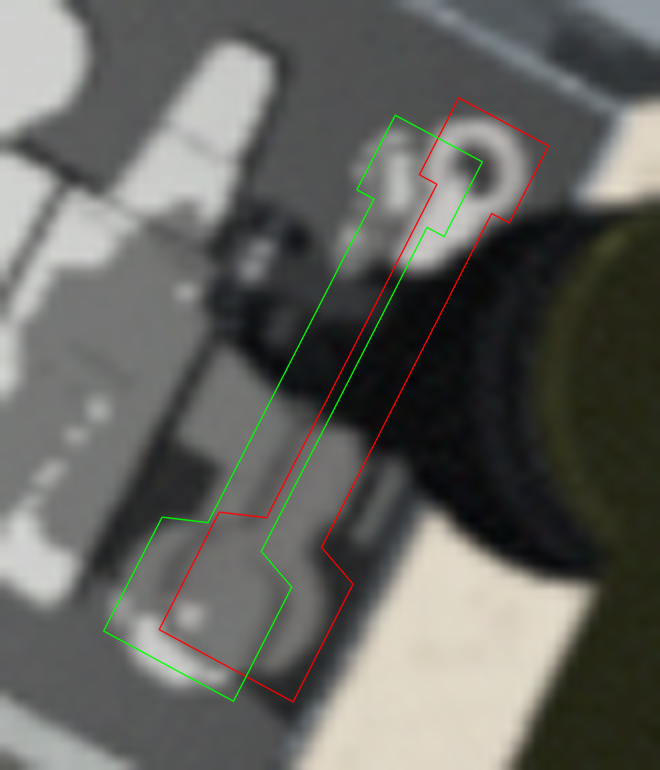

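```bash
sed -i "s/^SEAT=.*/SEAT=dict(ti=(.0915,.1037),dr=(.139,.027),ss=(.139,-.0215),pl=(.139,-.0695),sl=(.139,-.1175))/" h.py
python3 - <<'E'
from est import *
for i in range(3): plan(D(*SEAT['sl'],.104),DY-90,2)
E
```

```text
n 2 row: [-0.074, -0.06, 0.335] az 0.004 | tilt total [ 0.002 -0.007] | dyaw -0.04 TCP [ 0.4948 -0.3299  0.1208] yaw -116.86 q6 79.1 t 36.2 F [ 0.8 -0.4 -1.2] w 0.145
n 2 row: [-0.074, -0.06, 0.335] az 0.004 | tilt total [ 0.002 -0.007] | dyaw -0.04 TCP [ 0.4948 -0.3299  0.1208] yaw -116.86 q6 79.1 t 36.2 F [ 0.8 -0.4 -1.2] w 0.145
n 2 row: [-0.074, -0.06, 0.335] az 0.004 | tilt total [ 0.002 -0.007] | dyaw -0.04 TCP [ 0.4948 -0.3299  0.1208] yaw -116.86 q6 79.1 t 36.2 F [ 0.8 -0.4 -1.2] w 0.145
```

```bash
python3 -m inch '[-0.074,-0.06,0.33,0,0,0,1, -0.074,-0.06,0.33,0,0,0,1, 0,0,0,0,0,0,1, 0,0,0,0,0,0,1]';  python3 - <<'E'
from est import *
plan(D(*SEAT['sl'],.094),DY-90,2)
E
```

```text
clock: 36.7
tool_pos: [0.4926, -0.3253, 0.1039]
tool_rot: [[0.892, -0.452, -0.0], [-0.452, -0.892, 0.0], [-0.0, 0.0, -1.0]]
ft_force: [0.2, -0.3, -0.2]
gripper_width: 0.144
n 2 row: [0.007, 0.001, 0.199] az 0.004 | tilt total [0.    0.001] | dyaw -0.04 TCP [ 0.4926 -0.3253  0.1039] yaw -116.86 q6 79.3 t 36.7 F [ 0.2 -0.3 -0.2] w 0.144
```

```bash
python3 -m inch '[0,0,0.1,0,0,0,1, 0,0,0.1,0,0,0,1, 0,0,0.1,0,0,0,1, 0,0,0.1,0,0,0,1, 0,0,0,0,0,0,1]'
```

```text
clock: 37.33
tool_pos: [0.4927, -0.3255, 0.0945]
tool_rot: [[0.892, -0.452, 0.0], [-0.452, -0.892, -0.0], [0.001, 0.0, -1.0]]
ft_force: [-1.2, 0.1, 3.7]
gripper_width: 0.146
```

```bash
python3 -m inch '[0,0,0,0,0,0,0.75, 0,0,0,0,0,0,0.72, 0,0,0,0,0,0,0.7, 0,0,-0.3,0,0,0,0.7, 0,0,-0.7,0,0,0,0.7, 0,0,-1,0,0,0,0.7, 0,0,-1,0,0,0,0.7, -0.6,-0.8,-0.6,0,0,0,0.5, -0.6,-0.8,0,0,0,0,0.5, -0.6,-0.8,0,0,0,0,0.5, -0.6,-0.8,0,0,0,0,0.5, -0.6,-0.8,0,0,0,0,0.5, -0.6,-0.8,0,0,0,0,0.5]'
python3 - <<'E'
from est import *
p=cams.get_image('top');q=bias(cams.get_image('side'),1,1)
p2=dict(p,pixels=np.clip(p['pixels']*1.8,0,255).astype(np.uint8))
g=segs('sl',*D(*SEAT['sl'])[:2],DY,.092,(0,255,0))
draw(p2,'t22.png',g,(190,260,350,420),9);draw(q,'s22.png',g,(200,310,255,375),6)
E
```

```text
clock: 38.95
tool_pos: [0.4659, -0.1757, 0.1837]
tool_rot: [[0.892, -0.451, -0.001], [-0.451, -0.892, 0.0], [-0.001, -0.0, -1.0]]
ft_force: [-0.7, -0.3, -0.3]
gripper_width: 0.502
```

View pics/t22.png

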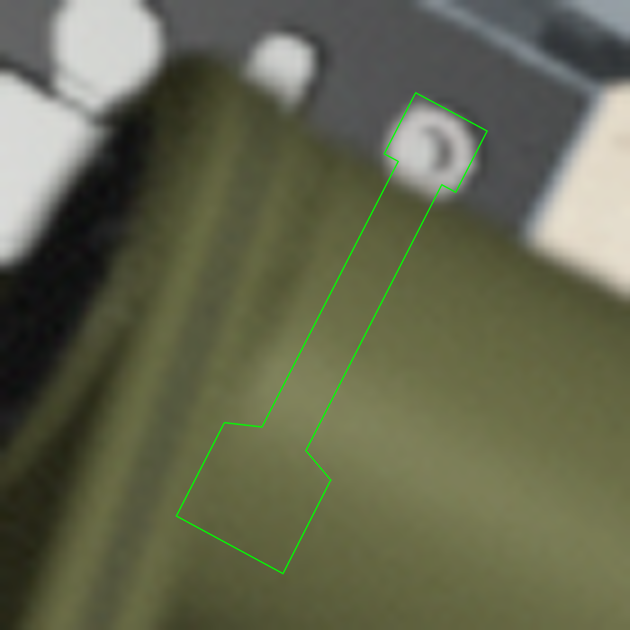

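View pics/s22.png

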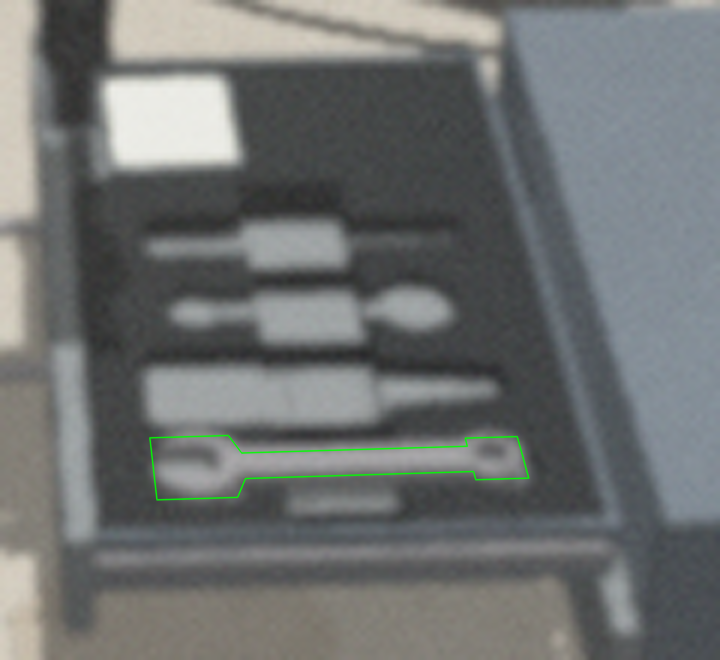

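The large spanner sits in its cut-out. Next is the driver.

Run:
```python
from est import *
plan([.553,.1793,.12],6.65-90,17)
p=cams.get_image('top');draw(dict(p,pixels=np.clip(p['pixels']*1.6,0,255).astype(np.uint8)),'t23.png',segs('dr',.552,.1798,6.65)+segs('ss',.527,.264,-165.9)+segs('pl',.5512,.3586,164.76),(140,280,110,270),4.5)
```

```text
n 17 row: [0.045, -0.868, 0.151] az -0.393 | tilt total [-0.007  0.03 ] | dyaw 33.37 TCP [ 0.465  -0.1743  0.1836] yaw -116.72 q6 91.2 t 39.05 F [ 0.4 -0.1  0.1] w 0.502
```

View pics/t23.png

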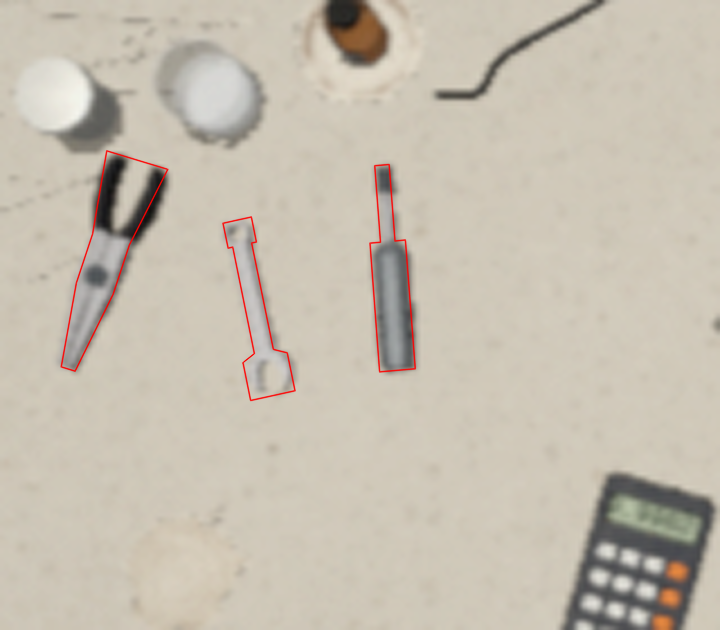

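```bash
python3 -m inch '[0.045,-0.868,0.151,0,0,-0.393,0.3, 0.045,-0.868,0.151,0,0,-0.393,0.3, 0.045,-0.868,0.151,0,0,-0.393,0.3, 0.045,-0.868,0.151,0,0,-0.393,0.3, 0.045,-0.868,0.151,0,0,-0.393,0.3, 0.045,-0.868,0.151,0,0,-0.393,0.3, 0.045,-0.868,0.151,0,0,-0.393,0.3, 0.045,-0.868,0.151,0,0,-0.393,0.3, 0.045,-0.868,0.151,0,0,-0.393,0.3, 0.045,-0.868,0.151,0,0,-0.393,0.3, 0.045,-0.868,0.151,0,0,-0.393,0.3, 0.045,-0.868,0.151,0,0,-0.393,0.3, 0.045,-0.868,0.151,0,0,-0.393,0.3, 0.045,-0.868,0.151,0,0,-0.393,0.3, 0.045,-0.868,0.151,0,0,-0.393,0.3, 0.045,-0.868,0.151,0,0,-0.393,0.3, 0.045,-0.868,0.151,0,0,-0.393,0.3, 0,0,0,0,0,0,0.3, 0,0,0,0,0,0,0.3]'; python3 -c "
from h import *
plan([.553,.1793,.004],6.65-90,8)"
```

```text
clock: 41.48
tool_pos: [0.5552, 0.1755, 0.1198]
tool_rot: [[0.993, 0.114, -0.0], [0.114, -0.993, -0.001], [-0.0, 0.001, -1.0]]
ft_force: [-0.4, 0.3, 0.3]
gripper_width: 0.705
n 8 row: [-0.009, -0.021, 0.579] az -0.002 | tilt total [0.006 0.003] | dyaw 0.08 TCP [0.5552 0.1755 0.1198] yaw -83.43 q6 96.8 t 41.48 F [-0.4  0.3  0.3] w 0.705
```

```bash
python3 -m inch '[-0.01,-0.02,0.8,0,0,0,0.4, -0.01,-0.02,0.8,0,0,0,0.4, -0.01,-0.02,0.8,0,0,0,0.4, -0.01,-0.02,0.8,0,0,0,0.4, -0.01,-0.02,0.7,0,0,0,0.4, -0.01,-0.02,0.5,0,0,0,0.4, -0.01,-0.02,0.24,0,0,0,0.4, 0,-0.02,0,0,0,0,0.4]'; python3 -c "
from h import *
plan([.553,.1793,.004],6.65-90,1)"
```

```text
clock: 42.48
tool_pos: [0.553, 0.1791, 0.0037]
tool_rot: [[0.994, 0.114, -0.0], [0.114, -0.994, -0.0], [-0.0, 0.0, -1.0]]
ft_force: [0.8, 0.0, 0.2]
gripper_width: 0.599
n 1 row: [-0.0, -0.006, -0.01] az -0.024 | tilt total [0.001 0.004] | dyaw 0.12 TCP [0.553  0.1791 0.0037] yaw -83.47 q6 97.3 t 42.48 F [0.8 0.  0.2] w 0.599
```

```bash
python3 -m inch '[0,0,0,0,0,0,0.8, 0,0,0,0,0,0,1, 0,0,0,0,0,0,1, 0,0,0,0,0,0,1, 0,0,-0.2,0,0,0,1, 0,0,-0.6,0,0,0,1, 0,0,-0.8,0,0,0,1, 0,0,-1,0,0,0,1, 0,0,-1,0,0,0,1, 0,0,-1,0,0,0,1, 0,0,-1,0,0,0,1, 0,0,-0.6,0,0,0,1, 0,0,-0.2,0,0,0,1, 0,0,0,0,0,0,1]'
python3 - <<'E'
from est import *
plan(D(*SEAT['dr'],.17),DY-90,14)
s=ctrl.read_state();q=bias(cams.get_image('side'),1,1)
y=np.degrees(np.arctan2(s['tool_rot'][1,1],s['tool_rot'][0,1]))+90;P=s['tool_pos']
draw(q,'s24.png',segs('dr',P[0],P[1],y,P[2]-.004),(90,240,150,320),4.5)
E
```

```text
clock: 44.22
tool_pos: [0.5528, 0.1793, 0.1637]
tool_rot: [[0.993, 0.114, -0.0], [0.114, -0.993, -0.0], [-0.0, -0.0, -1.0]]
ft_force: [-1.0, 0.4, -1.1]
gripper_width: 0.244
n 14 row: [0.186, 1.074, -0.018] az 0.478 | tilt total [-0.     0.004] | dyaw -33.44 TCP [0.5528 0.1793 0.1637] yaw -83.46 q6 97.3 t 44.23 F [-1.   0.4 -1.1] w 0.244
```

View pics/s24.png

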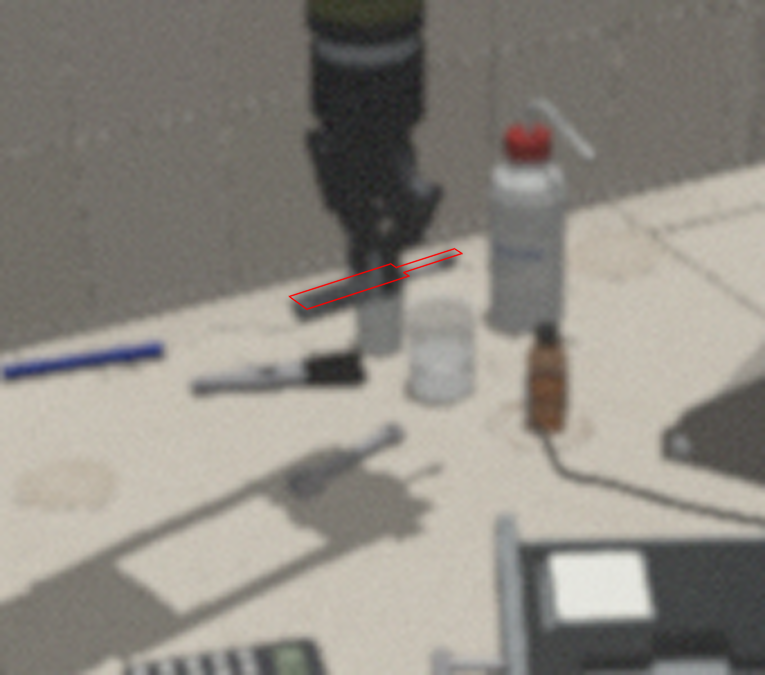

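Run:
```python
from h import *
plan(D(*SEAT['dr'],.16),DY-90,17)
```

```text
n 17 row: [0.157, 0.883, 0.008] az 0.393 | tilt total [0.002 0.016] | dyaw -33.44 TCP [0.5525 0.1792 0.1632] yaw -83.46 q6 97.3 t 44.27 F [-0.   0.1 -0.8] w 0.241
```

```bash
python3 -m inch '[0.157,0.883,0.008,0,0,0.393,1, 0.157,0.883,0.008,0,0,0.393,1, 0.157,0.883,0.008,0,0,0.393,1, 0.157,0.883,0.008,0,0,0.393,1, 0.157,0.883,0.008,0,0,0.393,1, 0.157,0.883,0.008,0,0,0.393,1, 0.157,0.883,0.008,0,0,0.393,1, 0.157,0.883,0.008,0,0,0.393,1, 0.157,0.883,0.008,0,0,0.393,1, 0.157,0.883,0.008,0,0,0.393,1, 0.157,0.883,0.008,0,0,0.393,1, 0.157,0.883,0.008,0,0,0.393,1, 0.157,0.883,0.008,0,0,0.393,1, 0.157,0.883,0.008,0,0,0.393,1, 0.157,0.883,0.008,0,0,0.393,1, 0.157,0.883,0.008,0,0,0.393,1, 0.157,0.883,0.008,0,0,0.393,1, 0,0,0,0,0,0,1, 0,0,0,0,0,0,1]'; python3 -c "
from h import *
plan(D(*SEAT['dr'],.12),DY-90,4)"
```

```text
clock: 46.65
tool_pos: [0.5586, -0.1958, 0.1596]
tool_rot: [[0.892, -0.452, -0.001], [-0.452, -0.892, 0.001], [-0.002, -0.0, -1.0]]
ft_force: [0.7, -0.0, -1.7]
gripper_width: 0.241
n 4 row: [0.002, 0.01, 0.396] az 0.002 | tilt total [-0.006  0.022] | dyaw -0.04 TCP [ 0.5586 -0.1958  0.1596] yaw -116.86 q6 93.4 t 46.65 F [ 0.7 -0.  -1.7] w 0.241
```

```bash
python3 -m inch '[0,0.01,0.4,0,0,0,1, 0,0.01,0.5,0,0,0,1, 0,0.01,0.45,0,0,0,1, 0,0.01,0.25,0,0,0,1, 0,0,0,0,0,0,1]'
python3 - <<'E'
from est import *
plan(D(*SEAT['dr'],.11),DY-90,2)
s=ctrl.read_state();y=np.degrees(np.arctan2(s['tool_rot'][1,1],s['tool_rot'][0,1]))+90;P=s['tool_pos']
p=cams.get_image('top');q=bias(cams.get_image('side'),1,1)
g=segs('dr',P[0],P[1],y,P[2]-.004)+segs('dr',*D(*SEAT['dr'])[:2],DY,.099-.018,(0,255,0))
draw(dict(p,pixels=np.clip(p['pixels']*1.8,0,255).astype(np.uint8)),'t25.png',g,(160,240,290,390),7);draw(q,'s25.png',g,(200,260,255,345),8)
E
```

```text
clock: 47.28
tool_pos: [0.5581, -0.1971, 0.1196]
tool_rot: [[0.892, -0.452, -0.001], [-0.452, -0.892, 0.001], [-0.002, 0.0, -1.0]]
ft_force: [-0.8, -0.2, -0.5]
gripper_width: 0.245
n 2 row: [-0.0, -0.008, 0.192] az 0.004 | tilt total [0.001 0.018] | dyaw -0.04 TCP [ 0.5581 -0.1971  0.1196] yaw -116.86 q6 93.3 t 47.27 F [-0.8 -0.2 -0.5] w 0.245
```

View pics/t25.png

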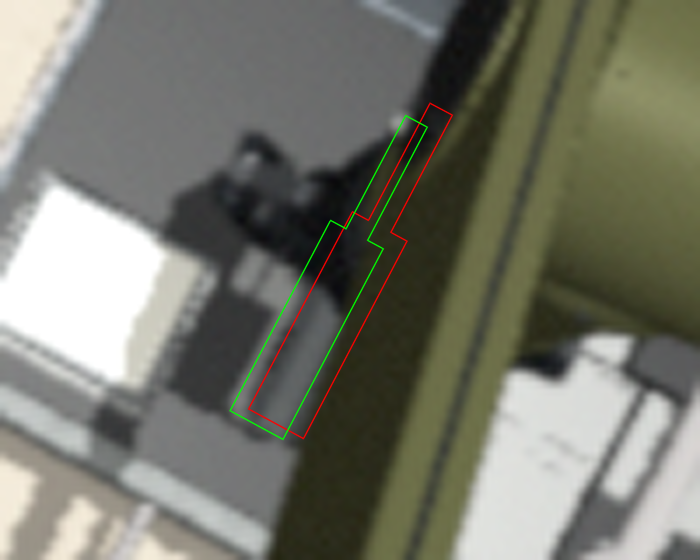

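View pics/s25.png

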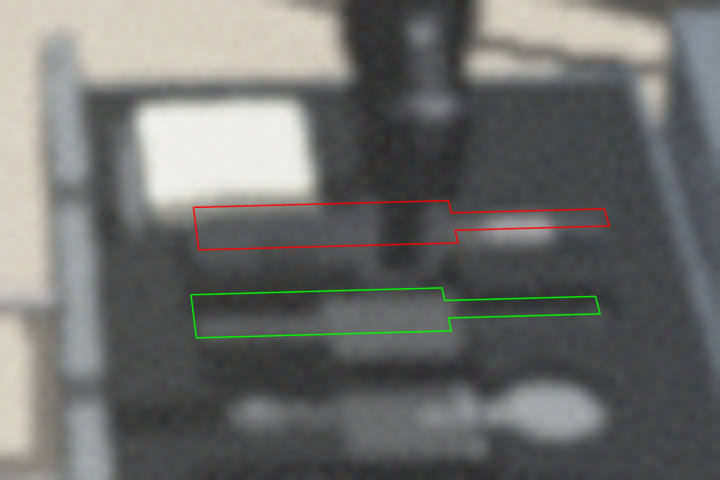

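```bash
python3 -m inch '[0,0,0.3,0,0,0,1, 0,0,0.2,0,0,0,1, 0,0,0.15,0,0,0,1, 0,0,0.15,0,0,0,1, 0,0,0.15,0,0,0,1,0,0,0,0,0,0,1]'
```

```text
clock: 48.12
tool_pos: [0.5596, -0.1983, 0.0979]
tool_rot: [[0.892, -0.452, 0.002], [-0.452, -0.892, -0.002], [0.003, 0.001, -1.0]]
ft_force: [-0.1, -2.1, 6.0]
gripper_width: 0.247
```

```bash
python3 -m inch '[0.06,0,0,0,0,0,1, 0,0,0.08,0,0,0,1, 0,0,0.08,0,0,0,1,0,0,0,0,0,0,1]'; python3 -c "
from h import *
s=ctrl.read_state();print(np.linalg.inv(TD)@np.r_[s['tool_pos'],1],s['wrist_torque'])"
```

```text
clock: 48.62
tool_pos: [0.5609, -0.1989, 0.0954]
tool_rot: [[0.892, -0.451, 0.003], [-0.451, -0.892, -0.002], [0.004, 0.001, -1.0]]
ft_force: [-2.3, -0.6, 14.9]
gripper_width: 0.244
[0.14237454 0.02624054 0.00744578 1.        ] [0.1428238  0.91410268 0.07106505]
```

Run:
```python
from est import *
s=ctrl.read_state();y=np.degrees(np.arctan2(s['tool_rot'][1,1],s['tool_rot'][0,1]))+90;P=s['tool_pos']
p=cams.get_image('top');q=bias(cams.get_image('side'),1,1)
g=segs('dr',P[0],P[1],y,P[2]-.004)
draw(dict(p,pixels=np.clip(p['pixels']*1.8,0,255).astype(np.uint8)),'t26.png',g,(160,240,290,390),7);draw(q,'s26.png',g,(200,260,255,345),8)
draw(dict(p,pixels=np.clip(p['pixels']*1.8,0,255).astype(np.uint8)),'t26b.png',[],(160,240,290,390),7);draw(q,'s26b.png',[],(200,260,255,345),8)
```

```text
(no output)
```

View pics/t26b.png

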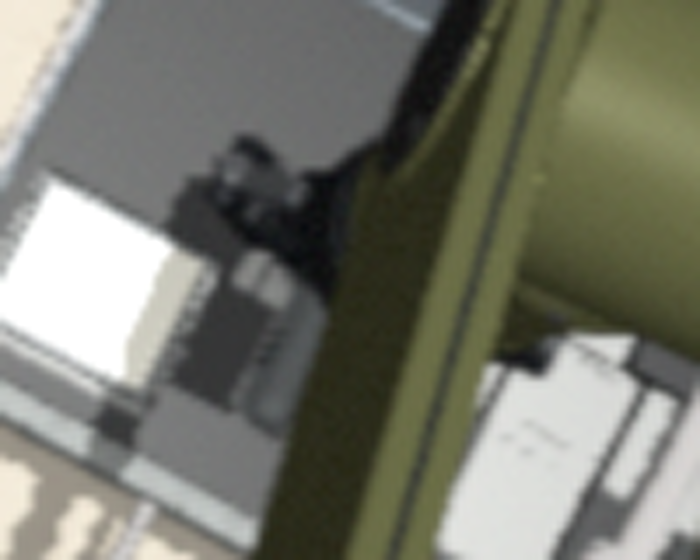

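View pics/s26.png

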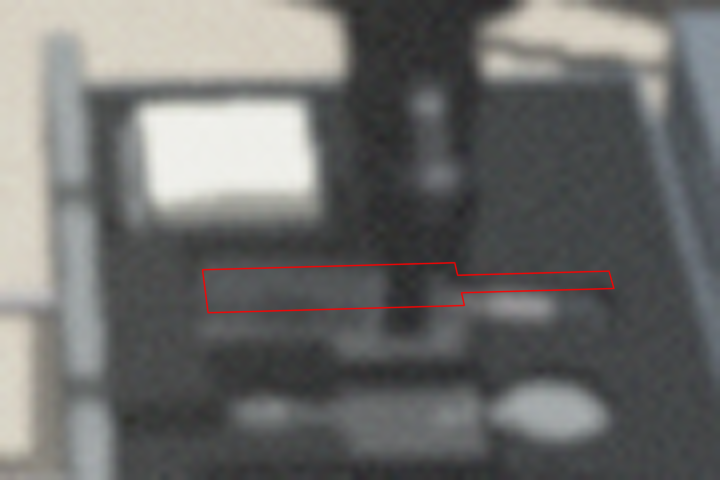

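View pics/s26b.png

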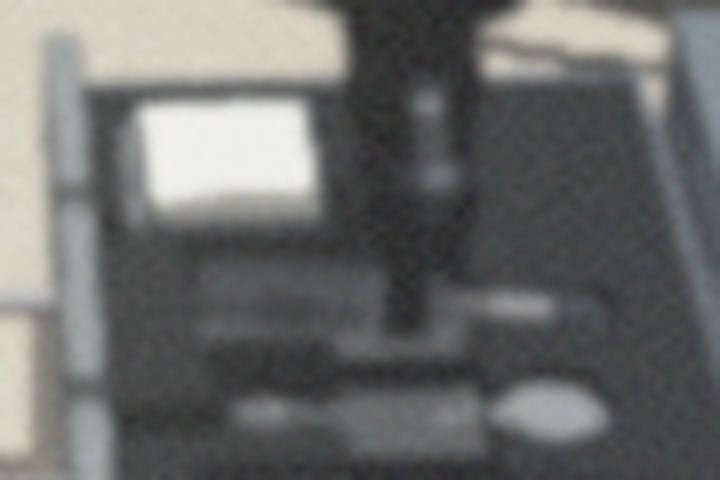

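View pics/t26.png

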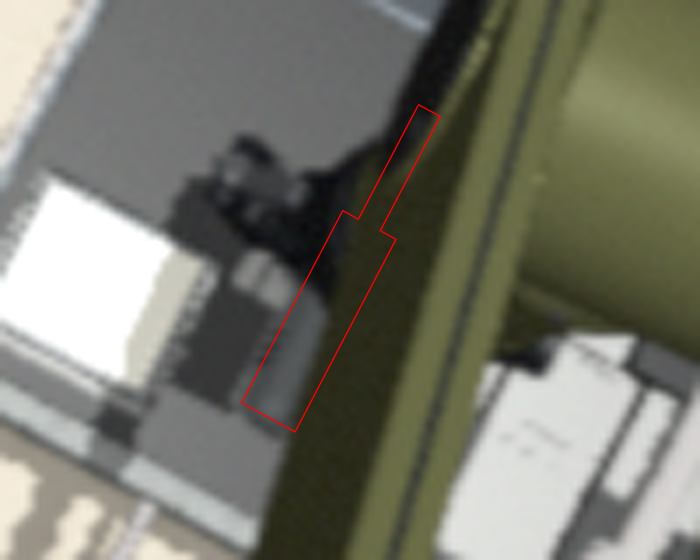

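```bash
python3 -m inch '[0,0,-0.1,0,0,0,1, -0.02,0.05,0,0,0,0,1, 0,0,0.06,0,0,0,1, 0,0,0.06,0,0,0,1,0,0,0,0,0,0,1]'; python3 -c "
from h import *
s=ctrl.read_state();print(np.linalg.inv(TD)@np.r_[s['tool_pos'],1],s['wrist_torque'],TD[:3,:3].T@s['ft_force'])"
```

```text
clock: 49.35
tool_pos: [0.5607, -0.1993, 0.0953]
tool_rot: [[0.892, -0.452, 0.005], [-0.452, -0.892, -0.001], [0.005, -0.001, -1.0]]
ft_force: [-1.9, 1.0, 20.8]
gripper_width: 0.244
[0.14240111 0.02579249 0.00734389 1.        ] [ 0.48152883  0.68939325 -0.07963514] [-2.127151    0.03007741 20.76402644]
```

```bash
python3 -m inch '[0,0,-0.2,0,0,0,1, 0.1,0,0,0,0,0,1, 0,0,0.06,0,0,0,1, 0,0,0.06,0,0,0,1,0,0,0,0,0,0,1]'; python3 -c "
from h import *
s=ctrl.read_state();print(np.linalg.inv(TD)@np.r_[s['tool_pos'],1],s['wrist_torque'],TD[:3,:3].T@s['ft_force'])"
```

```text
clock: 49.98
tool_pos: [0.561, -0.2, 0.0938]
tool_rot: [[0.892, -0.452, -0.0], [-0.452, -0.892, 0.0], [-0.0, 0.0, -1.0]]
ft_force: [-0.2, 0.9, 1.4]
gripper_width: 0.24
[0.14293903 0.02531986 0.00580421 1.        ] [-0.10988001 -0.12916785 -0.05702178] [-0.54364787  0.71121233  1.3942962 ]
```

```bash
python3 -m inch '[0,0,0.08,0,0,0,1, 0,0,0.08,0,0,0,1, 0,0,0.06,0,0,0,1,0,0,0,0,0,0,1]'; python3 -c "
from h import *
s=ctrl.read_state();print(np.linalg.inv(TD)@np.r_[s['tool_pos'],1],s['wrist_torque'],TD[:3,:3].T@s['ft_force'])"
```

```text
clock: 50.48
tool_pos: [0.5611, -0.1999, 0.0894]
tool_rot: [[0.892, -0.452, 0.0], [-0.452, -0.892, -0.0], [0.001, -0.0, -1.0]]
ft_force: [-2.8, 0.9, 6.8]
gripper_width: 0.241
[0.14301555 0.02543035 0.00141077 1.        ] [ 0.01838831 -0.04871975  0.03810469] [-2.87263959 -0.44085644  6.79751718]
```

```bash
python3 -m inch '[0,0,0.04,0,0,0,1, 0,0,0,0,0,0,0.68, 0,0,0,0,0,0,0.64, 0,0,0,0,0,0,0.64, 0,0,-0.4,0,0,0,0.64, 0,0,-0.8,0,0,0,0.64, 0,0,-0.8,0,0,0,0.8, 0,0,0,0,0,0,1, 0,0,0,0,0,0,1, 0,0,0,0,0,0,1]'
python3 - <<'E'
from est import *
s=ctrl.read_state();print(s['tool_pos'],s['gripper_width'])
q=bias(cams.get_image('side'),1,1)
g=segs('dr',*D(.1405,.026)[:2],DY,.084,(0,255,0))
draw(q,'s27.png',[],(200,260,255,345),8)
draw(q,'s27b.png',g,(200,260,255,345),8)
E
```

```text
clock: 51.72
tool_pos: [0.5604, -0.1997, 0.1368]
tool_rot: [[0.892, -0.452, -0.002], [-0.452, -0.892, 0.001], [-0.002, 0.0, -1.0]]
ft_force: [-0.3, -0.0, 0.6]
gripper_width: 0.001
[ 0.56039805 -0.19970713  0.13676769] 0.0012869427633895388
```

View pics/s27.png

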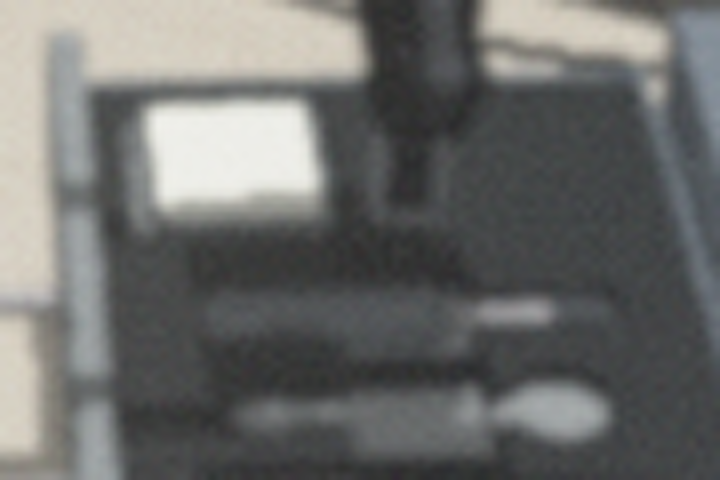

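View pics/s27b.png

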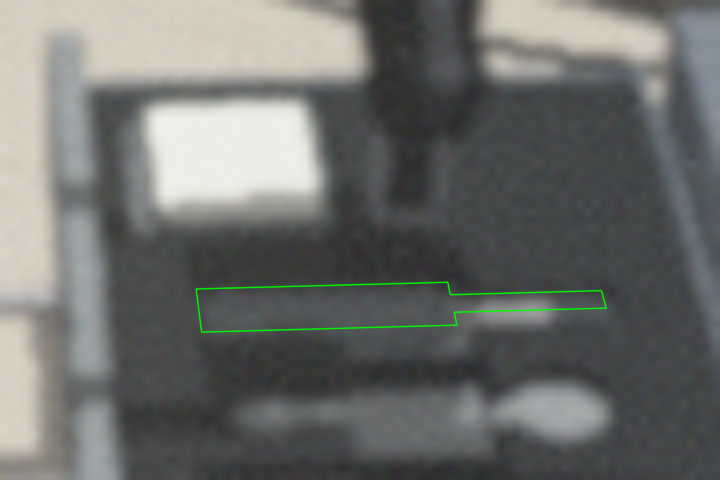

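```bash
python3 -m inch '[0,0,0.5,0,0,0,1, 0,0,0.5,0,0,0,1, 0,0,0.2,0,0,0,1, 0,0,0.15,0,0,0,1, 0,0,0.1,0,0,0,1,0,0,0,0,0,0,1]'
```

```text
clock: 52.52
tool_pos: [0.5614, -0.2001, 0.1021]
tool_rot: [[0.892, -0.452, 0.001], [-0.452, -0.892, -0.0], [0.001, 0.0, -1.0]]
ft_force: [0.0, 0.8, 2.3]
gripper_width: 0.004
```

```bash
python3 -m inch '[0,0,0.06,0,0,0,1, 0,0,0.06,0,0,0,1,0,0,0,0,0,0,1]';python3 -m inch '[0,0,-0.5,0,0,0,1, 0,0,-0.8,0,0,0,1, 0,0,-1,0,0,0,0.6, 0,0,-0.5,0,0,0,0.5, 0,-0.9,0,0,0,0,0.5, 0,-0.9,0,0,0,0,0.5, 0,-0.9,0,0,0,0,0.5, 0,-0.9,0,0,0,0,0.5, 0,-0.9,0,0,0,0,0.5, 0,-0.9,0,0,0,0,0.5,0,-0.9,0,0,0,0,0.5,0,-0.9,0,0,0,0,0.5]'
python3 - <<'E'
from est import *
p=cams.get_image('top');q=bias(cams.get_image('side'),1,1)
pickle.dump((p,q),open('im28.pkl','wb'))
p2=dict(p,pixels=np.clip(p['pixels']*1.8,0,255).astype(np.uint8))
R=(0,0,255);g=rect(TD,-5.5e-3,5.5e-3,-.055,.055,0,R)+rect(TD,.035,.047,-.155,.155,.025,R)+rect(TD,.048,.236,-.15,.15,.011,R)
draw(p2,'t28.png',g,(140,300,270,430),4.5);draw(q,'s28.png',g,(190,310,255,375),6)
E
```

```text
clock: 52.9
tool_pos: [0.5633, -0.2011, 0.102]
tool_rot: [[0.892, -0.452, 0.006], [-0.452, -0.892, -0.003], [0.006, -0.0, -1.0]]
ft_force: [-2.2, 0.4, 16.7]
gripper_width: -0.002
clock: 54.4
tool_pos: [0.6431, -0.038, 0.1684]
tool_rot: [[0.892, -0.452, -0.0], [-0.452, -0.892, -0.0], [-0.0, 0.0, -1.0]]
ft_force: [0.0, -0.5, -0.5]
gripper_width: 0.503
```

View pics/t28.png

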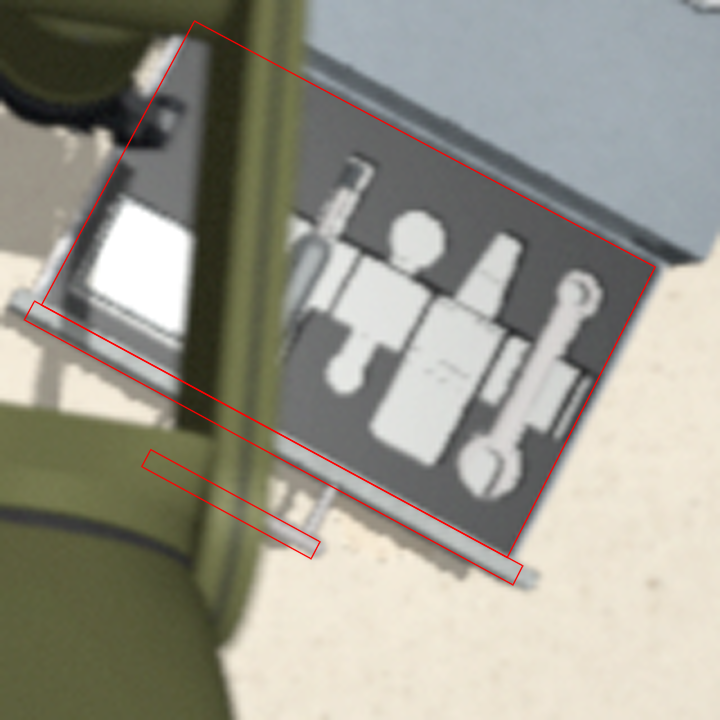

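View pics/s28.png

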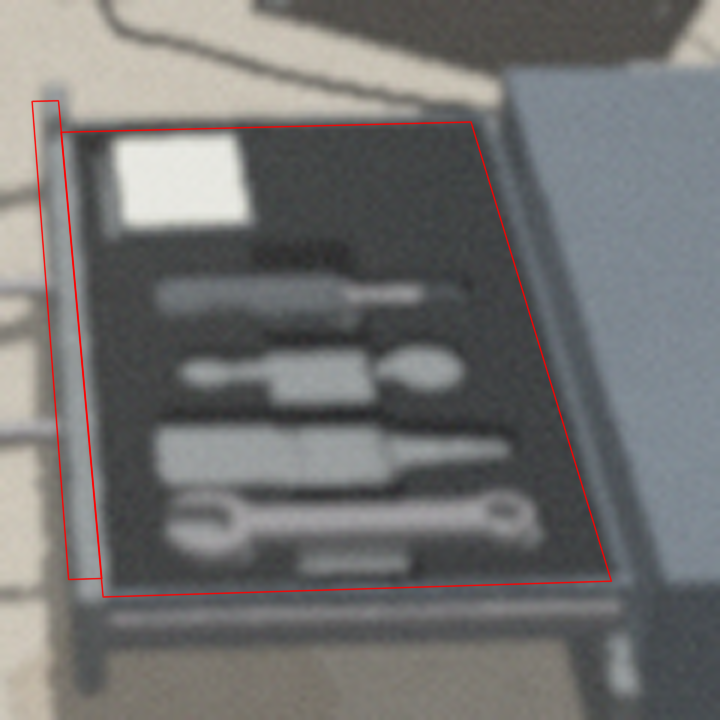

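```bash
cat >> est.py <<'E'
def prof(im,P0,P1,n):
    pts=[proj(im,(TD@np.r_[P0+(P1-P0)*t,1])[:3]) for t in np.linspace(0,1,n)]
    g=im['pixels'].mean(2).astype(np.float32)
    return np.array([cv2.getRectSubPix(g,(1,1),(float(c),float(r)))[0,0] for r,c in pts])
def edges(im,P0,P1):
    P0=np.array(P0);P1=np.array(P1);L=np.linalg.norm(P1-P0);n=int(L/.0005)+1
    v=prof(im,P0,P1,n);lo,hi=np.percentile(v,10),np.percentile(v,90);m=(lo+hi)/2
    s=np.linspace(0,L,n);i=np.where(np.diff(np.sign(v-m)))[0]
    return [round(float((s[k]+.0005*(m-v[k])/(v[k+1]-v[k]))*1000),1) for k in i]
E
python3 - <<'E'
from est import *
p0,q0=pickle.load(open('im5.pkl','rb'));q0=bias(q0,1,1)
p1,q1=pickle.load(open('im28.pkl','rb'))
for nm,a,b in(('top',p0,p1),('side',q0,q1)):
    for y in(-.024,-.0215,-.019,-.072,-.0695,-.067):
        print(nm,y,[ [round(50+e,1) for e in edges(i,[.05,y,.011],[.23,y,.011])] for i in (a,b)])
    for x in (.08,.085,.095): print(nm,x,[ [round(-e,1) for e in edges(i,[x,0,.011],[x,-.1,.011])] for i in (a,b)])
E
```

```text
top -0.024 [[80.2, 195.1], [85.1, 163.6, 164.3, 199.0]]
top -0.0215 [[80.1, 195.8], [84.9, 199.4]]
top -0.019 [[80.5, 195.0], [85.6, 163.9, 164.1, 199.9]]
top -0.072 [[67.9, 206.1], [72.7, 210.4]]
top -0.0695 [[67.7, 206.1], [72.7, 210.4]]
top -0.067 [[67.8, 205.9], [72.5, 210.3]]
top 0.08 [[-47.4, -89.0, -99.7], [-47.5, -89.0]]
top 0.085 [[-12.8, -30.4, -47.4, -89.5, -98.6], [-47.3, -89.6]]
top 0.095 [[-10.7, -31.7, -47.8, -89.1], [-11.0, -31.8, -47.9, -89.1]]
side -0.024 [[83.8, 196.6], [50.9, 88.8, 164.9, 166.8, 201.3]]
side -0.0215 [[84.4, 160.6, 162.9, 196.1], [51.0, 89.0, 163.9, 168.2, 200.9]]
side -0.019 [[85.5, 159.5, 165.5, 194.9], [51.2, 90.1, 163.7, 170.7, 199.8]]
side -0.072 [[69.1, 197.3], [50.5, 73.8, 206.1]]
side -0.0695 [[69.2, 190.7], [50.5, 73.9, 187.1, 189.2, 194.9]]
side -0.067 [[69.3, 160.0, 164.6, 165.7], [50.6, 74.0, 171.1]]
side 0.08 [[-56.7, -91.0], [-56.7, -91.5, -99.5, -99.5]]
side 0.085 [[-20.0, -27.6, -56.9, -91.1], [-57.0]]
side 0.095 [[-15.9, -31.8, -57.3, -91.5], [-16.2, -31.6, -57.1]]
```

Pushing the driver in moved the drawer about 4.6 mm, well under the 50 mm allowed at that step, so I'm shifting my drawer frame to match. The small spanner is next.

```bash
cat >> h.py <<'E'
TD=M(np.radians(DY),D(.0046,0,.088))
SEAT.update(ss=(.140,-.0215),pl=(.1395,-.0695),dr=(.140,.0265))
E
python3 -c "
from h import *
plan([.5,.08,.15],-96,8)"
```

```text
n 8 row: [-0.867, -0.34, 0.092] az -0.518 | tilt total [-0.014 -0.006] | dyaw 20.73 TCP [ 0.6438 -0.0369  0.1685] yaw -116.73 q6 109.7 t 54.5 F [-0.3 -0.7 -0.1] w 0.496
```

```bash
python3 -m inch '[-0.867,-0.34,0.092,0,0,-0.518,0.5, -0.867,-0.34,0.092,0,0,-0.518,0.5, -0.867,-0.34,0.092,0,0,-0.518,0.5, -0.867,-0.34,0.092,0,0,-0.518,0.5, -0.867,-0.34,0.092,0,0,-0.518,0.5, -0.867,-0.34,0.092,0,0,-0.518,0.5, -0.867,-0.34,0.092,0,0,-0.518,0.5, -0.867,-0.34,0.092,0,0,-0.518,0.5, 0,0,0,0,0,0,0.5]'
python3 - <<'E'
from est import *
plan([.528,.2635,.12],-75.9,9)
p=cams.get_image('top');draw(dict(p,pixels=np.clip(p['pixels']*1.6,0,255).astype(np.uint8)),'t29.png',segs('ss',.527,.264,-165.9)+segs('pl',.5512,.3586,164.76),(140,280,110,270),4.5)
E
```

```text
clock: 55.62
tool_pos: [0.497, 0.0778, 0.15]
tool_rot: [[0.994, -0.106, -0.002], [-0.106, -0.994, -0.0], [-0.002, 0.001, -1.0]]
ft_force: [0.2, -0.0, -0.1]
gripper_width: 0.498
n 9 row: [0.18, -0.822, 0.132] az -0.449 | tilt total [0.008 0.02 ] | dyaw 20.2 TCP [0.497  0.0778 0.15  ] yaw -96.1 q6 100.2 t 55.62 F [ 0.2 -0.  -0.1] w 0.498
```

View pics/t29.png

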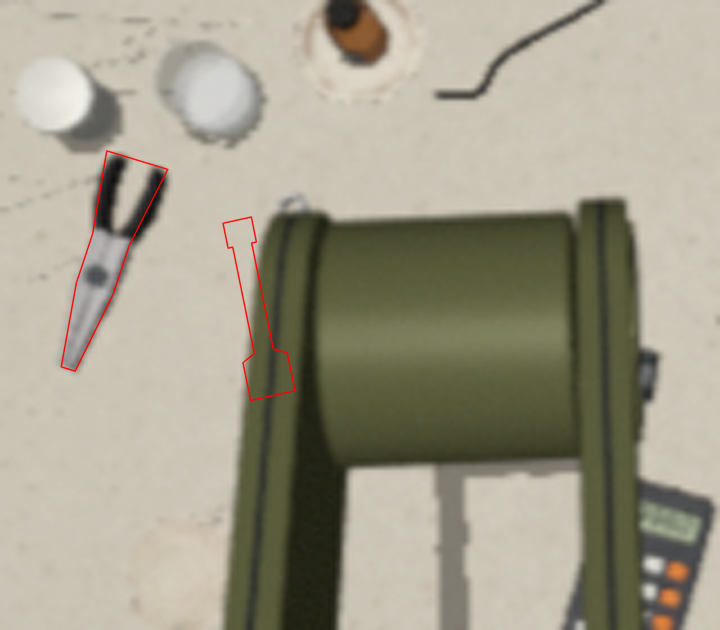

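The small spanner has been knocked aside: its ring end is now near (292,200) in the crop. I'll back off and look again.

```bash
python3 -m inch '[-0.2,0.95,-0.2,0,0,0,0.5, -0.2,0.95,-0.2,0,0,0,0.5, -0.2,0.95,-0.2,0,0,0,0.5, -0.2,0.95,-0.2,0,0,0,0.5, -0.2,0.95,-0.2,0,0,0,0.5, -0.2,0.95,0,0,0,0,0.5, 0,0.95,0,0,0,0,0.5]'
python3 - <<'E'
from est import *
p=cams.get_image('top');q=cams.get_image('side');pickle.dump((p,q),open('im30.pkl','wb'))
draw(dict(p,pixels=np.clip(p['pixels']*1.6,0,255).astype(np.uint8)),'t30.png',[],(160,280,110,250),5.5)
draw(q,'s30.png',[],(165,235,170,270),8)
E
```

```text
clock: 56.55
tool_pos: [0.4521, -0.0863, 0.1755]
tool_rot: [[0.994, -0.108, 0.001], [-0.108, -0.994, -0.001], [0.002, 0.001, -1.0]]
ft_force: [-0.2, -0.5, -0.1]
gripper_width: 0.497
```

View pics/t30.png

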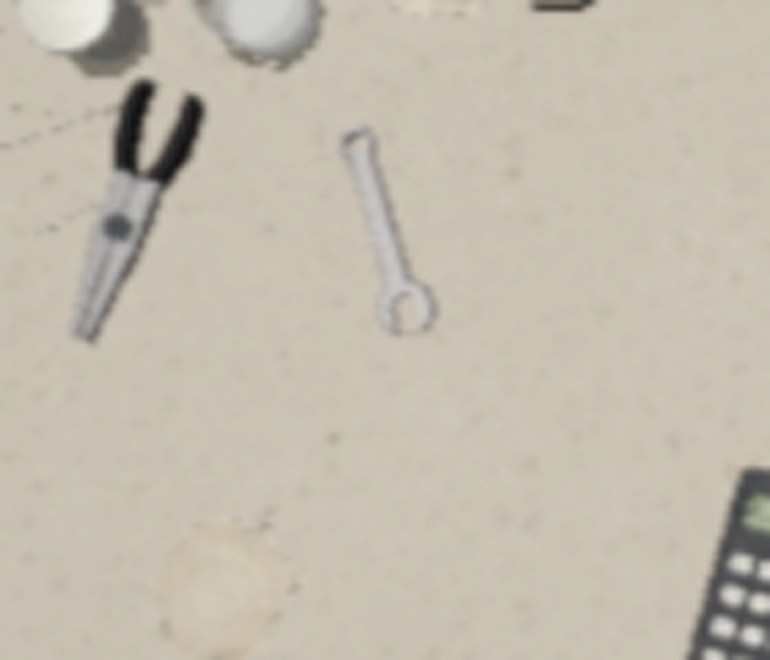

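View pics/s30.png

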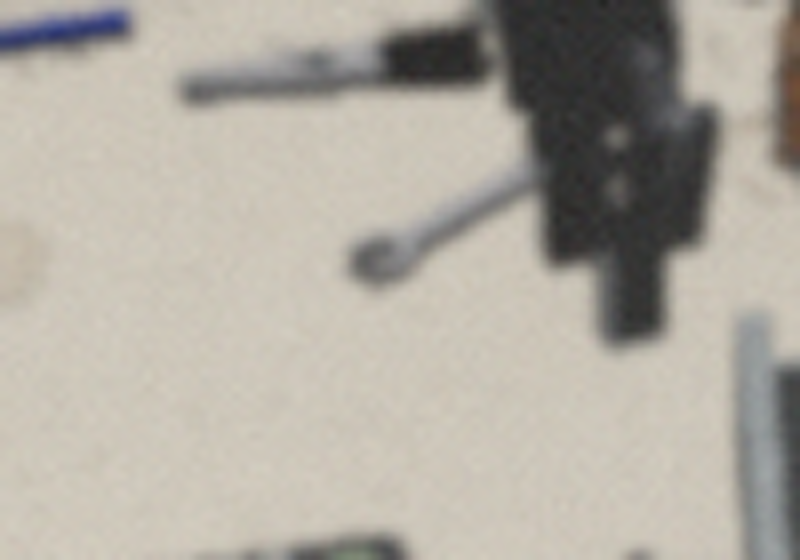

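Run:
```python
from est import *
p,q=pickle.load(open('im30.pkl','rb'))
m,y,l=line(p,(355,125),(411,337),.007,.056,.112);print(m,y,l)
g=segs('ss',m[0],m[1],y)
draw(dict(p,pixels=np.clip(p['pixels']*1.6,0,255).astype(np.uint8)),'t31.png',g,(175,235,160,200),11)
draw(bias(q,1,1),'s31.png',g,(165,235,170,270),8)
plan([m[0]+.001,m[1]-.0005,.12],y+90,16)
```

```text
[0.54596637 0.22885302 0.007     ] -162.77778047298997 0.11288626345223533
n 16 row: [0.302, -0.773, 0.138] az -0.295 | tilt total [ 0.018 -0.023] | dyaw 23.57 TCP [ 0.4525 -0.0873  0.1755] yaw -96.35 q6 80.3 t 56.65 F [0.1 0.5 0.2] w 0.502
```

View pics/t31.png

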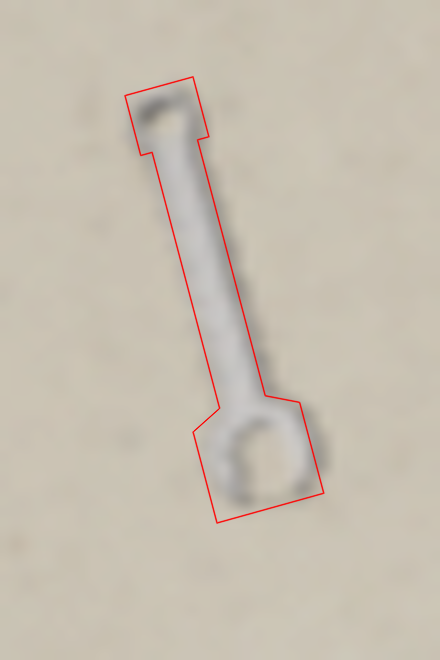

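View pics/s31.png

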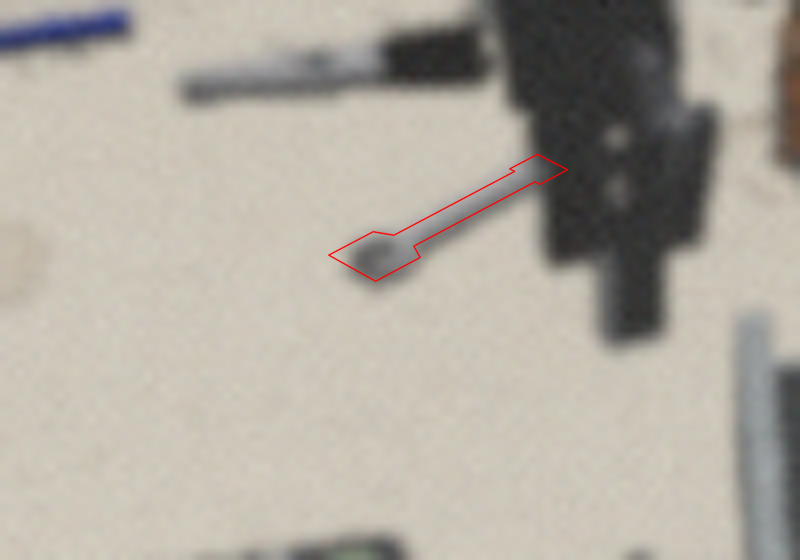

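```bash
python3 -m inch '[0.302,-0.773,0.138,0,0,-0.295,0.5, 0.302,-0.773,0.138,0,0,-0.295,0.5, 0.302,-0.773,0.138,0,0,-0.295,0.5, 0.302,-0.773,0.138,0,0,-0.295,0.5, 0.302,-0.773,0.138,0,0,-0.295,0.5, 0.302,-0.773,0.138,0,0,-0.295,0.5, 0.302,-0.773,0.138,0,0,-0.295,0.5, 0.302,-0.773,0.138,0,0,-0.295,0.5, 0.302,-0.773,0.138,0,0,-0.295,0.5, 0.302,-0.773,0.138,0,0,-0.295,0.5, 0.302,-0.773,0.138,0,0,-0.295,0.5, 0.302,-0.773,0.138,0,0,-0.295,0.5, 0.302,-0.773,0.138,0,0,-0.295,0.5, 0.302,-0.773,0.138,0,0,-0.295,0.5, 0.302,-0.773,0.138,0,0,-0.295,0.5, 0.302,-0.773,0.138,0,0,-0.295,0.5, 0,0,0,0,0,0,0.5, 0,0,0,0,0,0,0.5]'; python3 -c "
from h import *
plan([.547,.2282,.002],-72.8,8)"
```

```text
clock: 58.9
tool_pos: [0.5442, 0.2316, 0.1197]
tool_rot: [[0.954, 0.3, -0.0], [0.3, -0.954, -0.001], [-0.001, 0.0, -1.0]]
ft_force: [-0.5, -0.6, -0.4]
gripper_width: 0.501
n 8 row: [0.009, 0.02, 0.589] az 0.007 | tilt total [0.006 0.007] | dyaw -0.29 TCP [0.5442 0.2316 0.1197] yaw -72.51 q6 91.5 t 58.9 F [-0.5 -0.6 -0.4] w 0.501
```

```bash
python3 -m inch '[0.01,0.02,0.8,0,0,0.01,0.5, 0.01,0.02,0.8,0,0,0.01,0.5, 0.01,0.02,0.8,0,0,0.01,0.5, 0.01,0.02,0.8,0,0,0,0.5, 0.01,0.02,0.7,0,0,0,0.5, 0.01,0.02,0.5,0,0,0,0.5, 0.01,0.02,0.3,0,0,0,0.5, 0,0.02,0,0,0,0,0.5]'; python3 -c "
from h import *
plan([.547,.2282,.002],-72.8,1)"
```

```text
clock: 59.9
tool_pos: [0.5471, 0.2283, 0.0019]
tool_rot: [[0.955, 0.297, -0.001], [0.297, -0.955, -0.0], [-0.001, 0.0, -1.0]]
ft_force: [-0.2, 0.2, -0.2]
gripper_width: 0.5
n 1 row: [-0.006, 0.003, -0.003] az 0.021 | tilt total [0.    0.009] | dyaw -0.1 TCP [0.5471 0.2283 0.0019] yaw -72.7 q6 91.3 t 59.9 F [-0.2  0.2 -0.2] w 0.5
```

```bash
python3 -m inch '[0,0,0,0,0,0,0.8, 0,0,0,0,0,0,1, 0,0,0,0,0,0,1, 0,0,0,0,0,0,1, 0,0,-0.2,0,0,0,1, 0,0,-0.6,0,0,0,1, 0,0,-0.8,0,0,0,1, 0,0,-1,0,0,0,1, 0,0,-1,0,0,0,1, 0,0,-1,0,0,0,1, 0,0,-1,0,0,0,1, 0,0,-0.6,0,0,0,1, 0,0,-0.2,0,0,0,1, 0,0,0,0,0,0,1]'; python3 -c "
from est import *
q=bias(cams.get_image('side'),1,1)
s=ctrl.read_state();y=np.degrees(np.arctan2(s['tool_rot'][1,1],s['tool_rot'][0,1]))-90;P=s['tool_pos']
draw(q,'s32.png',segs('ss',P[0],P[1],y,P[2]-.002),(90,240,150,320),4.5)
plan([.47,-.02,.165],-10,14,False)"
```

```text
clock: 61.65
tool_pos: [0.547, 0.2284, 0.1622]
tool_rot: [[0.955, 0.298, -0.0], [0.298, -0.955, -0.0], [-0.0, 0.0, -1.0]]
ft_force: [-0.9, 0.1, -0.1]
gripper_width: 0.118
n 14 row: [-0.699, 0.347, -0.009] az -0.896 | tilt total [0.    0.016] | dyaw 62.69 TCP [0.5467 0.2283 0.1617] yaw -72.69 q6 91.3 t 61.7 F [-0.4 -0.5 -1.1] w 0.119
```

View pics/s32.png

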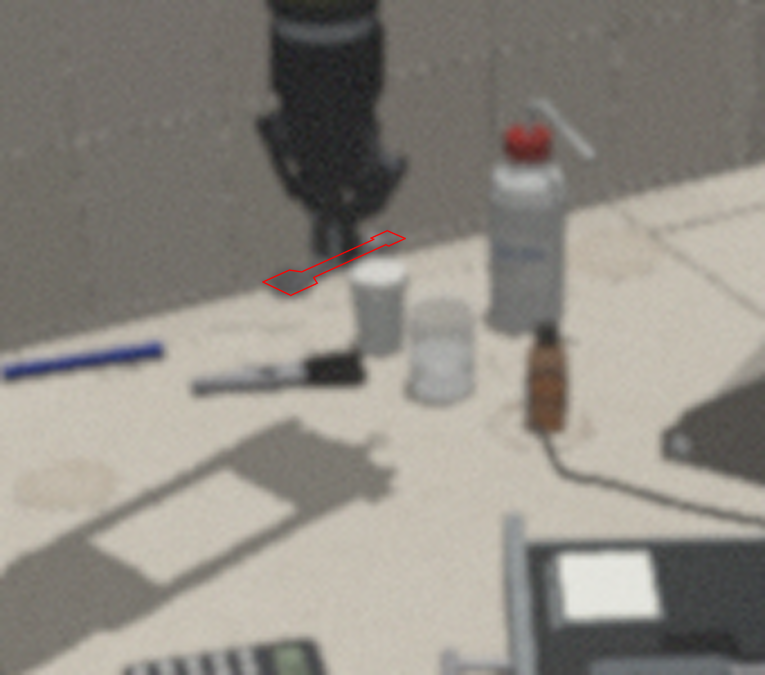

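```bash
python3 -m inch '[-0.699,0.347,-0.009,0,0,-0.896,1, -0.699,0.347,-0.009,0,0,-0.896,1, -0.699,0.347,-0.009,0,0,-0.896,1, -0.699,0.347,-0.009,0,0,-0.896,1, -0.699,0.347,-0.009,0,0,-0.896,1, -0.699,0.347,-0.009,0,0,-0.896,1, -0.699,0.347,-0.009,0,0,-0.896,1, -0.699,0.347,-0.009,0,0,-0.896,1, -0.699,0.347,-0.009,0,0,-0.896,1, -0.699,0.347,-0.009,0,0,-0.896,1, -0.699,0.347,-0.009,0,0,-0.896,1, -0.699,0.347,-0.009,0,0,-0.896,1, -0.699,0.347,-0.009,0,0,-0.896,1, -0.699,0.347,-0.009,0,0,-0.896,1]'; python3 -c "
from h import *
plan(D(*SEAT['ss'],.16),DY+90,16,False)"
```

```text
clock: 63.45
tool_pos: [0.4697, -0.0202, 0.1644]
tool_rot: [[0.171, 0.985, -0.002], [0.985, -0.171, 0.0], [-0.0, -0.003, -1.0]]
ft_force: [-0.2, -0.2, -0.9]
gripper_width: 0.118
n 16 row: [-0.621, -0.071, 0.01] az -0.912 | tilt total [-0.029  0.001] | dyaw 72.93 TCP [ 0.4697 -0.0202  0.1644] yaw -9.83 q6 2.2 t 63.45 F [-0.2 -0.2 -0.9] w 0.118
```

```bash
python3 -m inch '[-0.621,-0.071,0.01,0,0,-0.912,1, -0.621,-0.071,0.01,0,0,-0.912,1, -0.621,-0.071,0.01,0,0,-0.912,1, -0.621,-0.071,0.01,0,0,-0.912,1, -0.621,-0.071,0.01,0,0,-0.912,1, -0.621,-0.071,0.01,0,0,-0.912,1, -0.621,-0.071,0.01,0,0,-0.912,1, -0.621,-0.071,0.01,0,0,-0.912,1, -0.621,-0.071,0.01,0,0,-0.912,1, -0.621,-0.071,0.01,0,0,-0.912,1, -0.621,-0.071,0.01,0,0,-0.912,1, -0.621,-0.071,0.01,0,0,-0.912,1, -0.621,-0.071,0.01,0,0,-0.912,1, -0.621,-0.071,0.01,0,0,-0.912,1, -0.621,-0.071,0.01,0,0,-0.912,1, -0.621,-0.071,0.01,0,0,-0.912,1, 0,0,0,0,0,0,1, 0,0,0,0,0,0,1]'; python3 -c "
from h import *
plan(D(*SEAT['ss'],.118),DY+90,4,False)"
```

```text
clock: 65.7
tool_pos: [0.5405, -0.2415, 0.1605]
tool_rot: [[-0.89, 0.455, -0.002], [0.455, 0.89, 0.001], [0.003, 0.0, -1.0]]
ft_force: [0.8, 0.5, -1.0]
gripper_width: 0.121
n 4 row: [-0.012, -0.006, 0.425] az -0.009 | tilt total [ 0.002 -0.032] | dyaw 0.19 TCP [ 0.5405 -0.2415  0.1605] yaw 62.91 q6 -91.1 t 65.7 F [ 0.8  0.5 -1. ] w 0.121
```

```bash
python3 -m inch '[-0.01,0,0.4,0,0,-0.04,1, -0.01,0,0.5,0,0,0,1, -0.01,0,0.5,0,0,0,1, -0.01,0,0.3,0,0,0,1, 0,0,0,0,0,0,1, 0,0,0,0,0,0,1]'
python3 - <<'E'
from est import *
plan(D(*SEAT['ss'],.106),DY+90,2)
s=ctrl.read_state();y=np.degrees(np.arctan2(s['tool_rot'][1,1],s['tool_rot'][0,1]))-90;P=s['tool_pos']
p=cams.get_image('top');q=bias(cams.get_image('side'),1,1)
g=segs('ss',P[0],P[1],y,P[2]-.002)+segs('ss',*D(*SEAT['ss'])[:2],DY,.099-.01,(0,255,0))
draw(dict(p,pixels=np.clip(p['pixels']*1.8,0,255).astype(np.uint8)),'t33.png',g,(170,240,310,400),8);draw(q,'s33.png',g,(210,280,255,345),8)
E
```

```text
clock: 66.45
tool_pos: [0.5428, -0.2428, 0.1192]
tool_rot: [[-0.892, 0.451, 0.0], [0.451, 0.892, -0.0], [-0.001, -0.0, -1.0]]
ft_force: [0.2, 0.2, -1.4]
gripper_width: 0.112
n 2 row: [0.031, -0.009, 0.264] az 0.009 | tilt total [-0.     0.006] | dyaw -0.09 TCP [ 0.5428 -0.2428  0.1192] yaw 63.19 q6 -91.4 t 66.45 F [ 0.2  0.2 -1.4] w 0.112
```

View pics/t33.png

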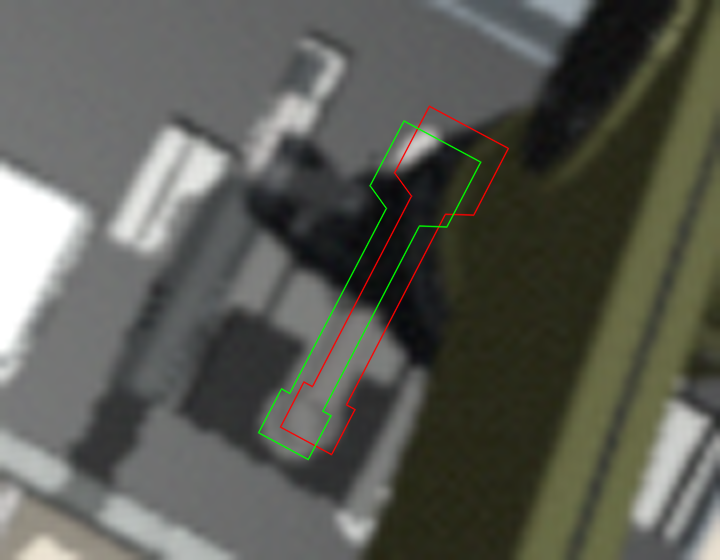

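View pics/s33.png

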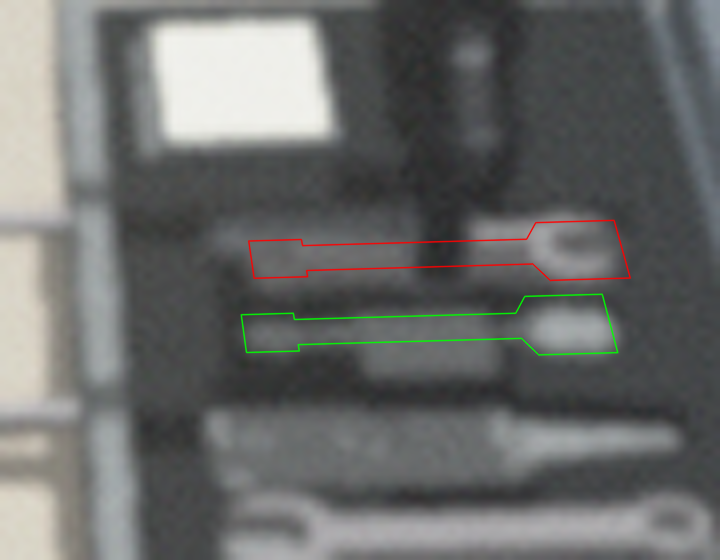

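```bash
python3 -m inch '[0.03,0,0.26,0,0,0,1, 0.03,0,0.26,0,0,0,1, 0,0,0,0,0,0,1, 0,0,0,0,0,0,1]'; python3 -c "
from h import *
plan(D(*SEAT['ss'],.094),DY+90,2)"
```

```text
clock: 67.05
tool_pos: [0.5412, -0.242, 0.1059]
tool_rot: [[-0.892, 0.451, -0.0], [0.451, 0.892, 0.0], [0.0, -0.0, -1.0]]
ft_force: [0.3, -0.6, -1.4]
gripper_width: 0.117
n 2 row: [-0.007, -0.009, 0.238] az 0.009 | tilt total [-0.    -0.001] | dyaw -0.09 TCP [ 0.5412 -0.242   0.1059] yaw 63.19 q6 -91.4 t 67.05 F [ 0.3 -0.6 -1.4] w 0.117
```

```bash
python3 -m inch '[-0.01,-0.01,0.12,0,0,0,1, 0,0,0.1,0,0,0,1, 0,0,0.1,0,0,0,1, 0,0,0.1,0,0,0,1, 0,0,0.04,0,0,0,1, 0,0,0,0,0,0,1]'; python3 -c "
from h import *
s=ctrl.read_state();print(np.linalg.inv(TD)@np.r_[s['tool_pos'],1],s['wrist_torque'],TD[:3,:3].T@s['ft_force'])"
```

```text
clock: 67.8
tool_pos: [0.5415, -0.243, 0.0952]
tool_rot: [[-0.892, 0.451, 0.001], [0.451, 0.892, -0.001], [-0.001, -0.001, -1.0]]
ft_force: [-1.8, -1.9, 5.1]
gripper_width: 0.118
[ 0.1404041  -0.02185534  0.00715841  1.        ] [-0.41234061  0.35852084 -0.13034018] [-0.75228123 -2.53720927  5.14313092]
```

```bash
python3 -m inch '[0,-0.03,0.03,0,0,0,1, 0,0,0.03,0,0,0,1, 0,0,0,0,0,0,1]'; python3 -c "
from h import *
s=ctrl.read_state();print(np.linalg.inv(TD)@np.r_[s['tool_pos'],1],s['wrist_torque'],TD[:3,:3].T@s['ft_force'])"
```

```text
clock: 68.18
tool_pos: [0.5417, -0.2432, 0.0951]
tool_rot: [[-0.892, 0.451, 0.002], [0.451, 0.892, -0.001], [-0.003, 0.0, -1.0]]
ft_force: [-3.4, 1.5, 12.8]
gripper_width: 0.117
[ 0.14072329 -0.02188636  0.00711569  1.        ] [ 0.02685042  0.50098973 -0.15131359] [-3.65627047 -0.1997569  12.80461446]
```

```bash
python3 -m inch '[0,0,-0.05,0,0,0,1, 0,0,0,0,0,0,0.8, 0,0,0,0,0,0,0.74, 0,0,0,0,0,0,0.74, 0,0,-0.4,0,0,0,0.74, 0,0,-0.8,0,0,0,0.8, 0,0,0,0,0,0,1, 0,0,0,0,0,0,1]'
python3 - <<'E'
from est import *
s=ctrl.read_state();print(s['tool_pos'],s['gripper_width'])
p=cams.get_image('top');q=bias(cams.get_image('side'),1,1)
g=segs('ss',*D(*SEAT['ss'])[:2],DY,.092,(0,255,0))
draw(dict(p,pixels=np.clip(p['pixels']*1.8,0,255).astype(np.uint8)),'t34.png',[],(170,240,310,400),8);draw(q,'s34.png',g,(210,280,255,345),8)
draw(q,'s34b.png',[],(210,280,255,345),8)
E
```

```text
clock: 69.18
tool_pos: [0.5408, -0.2428, 0.1242]
tool_rot: [[-0.892, 0.451, 0.0], [0.451, 0.892, 0.0], [-0.0, 0.0, -1.0]]
ft_force: [-0.9, 0.3, -0.0]
gripper_width: 0.003
[ 0.54083516 -0.24283646  0.12422212] 0.002915849371347437
```

View pics/s34b.png

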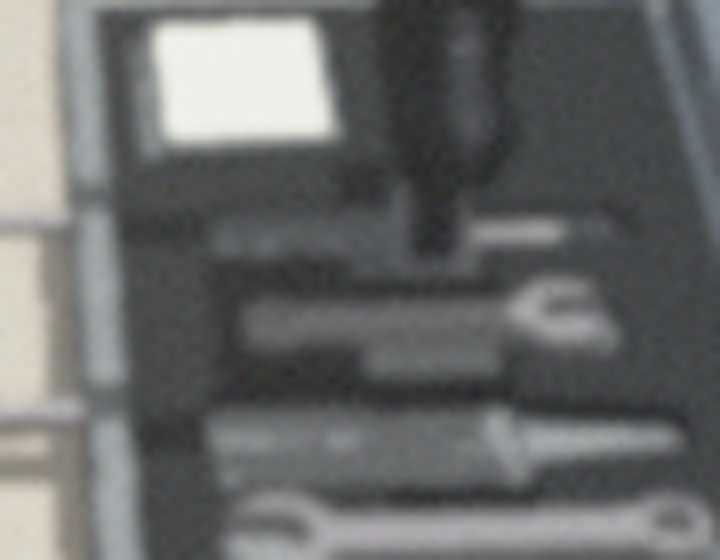

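View pics/s34.png

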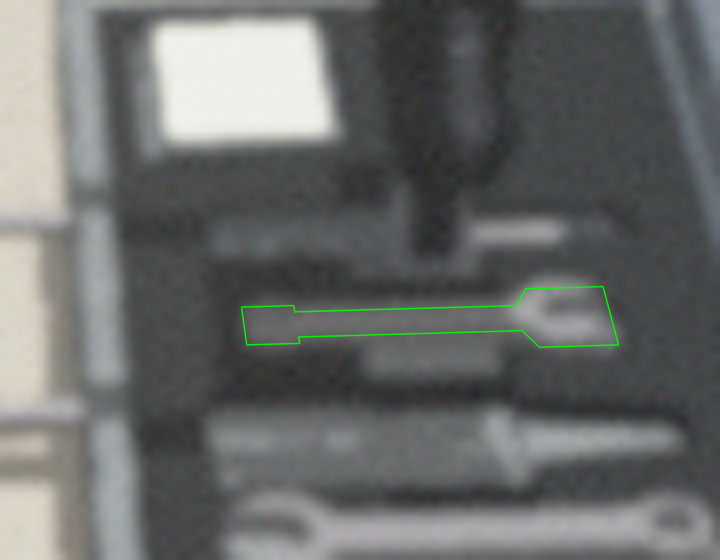

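```bash
python3 -m inch '[-0.6,0,0,0,0,0,1, -0.7,0,0,0,0,0,1, 0,0,0.4,0,0,0,1, 0,0,0.2,0,0,0,1, 0,0,0.16,0,0,0,1, 0,0,0.1,0,0,0,1, 0,0,0,0,0,0,1]'; python3 -c "
from h import *
s=ctrl.read_state();print(np.linalg.inv(TD)@np.r_[s['tool_pos'],1],s['wrist_torque'],TD[:3,:3].T@s['ft_force'])"
```

```text
clock: 70.15
tool_pos: [0.5697, -0.2575, 0.1027]
tool_rot: [[-0.892, 0.451, -0.0], [0.451, 0.892, 0.0], [0.0, 0.0, -1.0]]
ft_force: [0.7, 0.3, 0.2]
gripper_width: 0.006
[ 0.17215772 -0.0219911   0.01469617  1.        ] [-0.02459193  0.01461367  0.01398041] [0.43740437 0.57821768 0.21864635]
```

```bash
python3 -m inch '[0,0,0.06,0,0,0,1, 0,0,0.06,0,0,0,1, 0,0,0.06,0,0,0,1, 0,0,0,0,0,0,1]'; python3 -c "
from h import *
s=ctrl.read_state();print(np.linalg.inv(TD)@np.r_[s['tool_pos'],1],s['wrist_torque'],TD[:3,:3].T@s['ft_force'])"
```

```text
clock: 70.65
tool_pos: [0.5719, -0.2586, 0.102]
tool_rot: [[-0.892, 0.451, 0.005], [0.451, 0.892, -0.003], [-0.006, -0.0, -1.0]]
ft_force: [-1.4, 0.7, 15.2]
gripper_width: 0.0
[ 0.17457038 -0.02201988  0.01399643  1.        ] [0.20302425 0.36203892 0.00186717] [-1.5900801  -0.05079806 15.18338611]
```

```bash
python3 -m inch '[0,0,-0.5,0,0,0,1, 0.9,0,0,0,0,0,1, 0.9,0,0,0,0,0,1, 1,0,0,0,0,0,1, 0,0,0.3,0,0,0,1, 0,0,0.1,0,0,0,1, 0,0,0.1,0,0,0,1, 0,0,0.1,0,0,0,1, 0,0,0,0,0,0,1]'; python3 -c "
from h import *
s=ctrl.read_state();print(np.linalg.inv(TD)@np.r_[s['tool_pos'],1],s['wrist_torque'],TD[:3,:3].T@s['ft_force'])"
```

```text
clock: 71.78
tool_pos: [0.5144, -0.2296, 0.1019]
tool_rot: [[-0.892, 0.451, 0.014], [0.451, 0.892, -0.007], [-0.016, -0.0, -1.0]]
ft_force: [-0.6, 1.7, 31.4]
gripper_width: 0.004
[ 0.11023662 -0.02213188  0.01387276  1.        ] [0.16370462 0.22726399 0.01680087] [-1.32653994  1.26612229 31.41666302]
```

```bash
python3 -m inch '[0,0,-0.5,0,0,0,1, 0,0,-0.8,0,0,0,0.8, 0,0,-0.8,0,0,0,0.5, 0,0,-0.6,0,0,0,0.4, 0,0,0,0,0,0,0.4]'
python3 - <<'E'
from est import *
plan([.47,.06,.17],66,12)
p=cams.get_image('top')
for c,z in(([160,155.9],.06),([162.5,123.8],.06)): print(onz(p,c,z))
E
```

```text
clock: 72.4
tool_pos: [0.5087, -0.2267, 0.1641]
tool_rot: [[-0.893, 0.451, 0.002], [0.451, 0.893, -0.001], [-0.003, -0.0, -1.0]]
ft_force: [-0.6, 0.0, -0.0]
gripper_width: 0.599
n 12 row: [0.528, 0.807, -0.021] az -0.047 | tilt total [-0.001  0.03 ] | dyaw 2.81 TCP [ 0.5087 -0.2267  0.1641] yaw 63.19 q6 -91.6 t 72.4 F [-0.6  0.  -0. ] w 0.599
[0.65315316 0.28619219 0.06      ]
[0.64381488 0.37216895 0.06      ]
```

```bash
python3 -m inch '[0.528,0.807,-0.021,0,0,-0.047,0.4, 0.528,0.807,-0.021,0,0,-0.047,0.4, 0.528,0.807,-0.021,0,0,-0.047,0.4, 0.528,0.807,-0.021,0,0,-0.047,0.4, 0.528,0.807,-0.021,0,0,-0.047,0.4, 0.528,0.807,-0.021,0,0,-0.047,0.4, 0.528,0.807,-0.021,0,0,-0.047,0.4, 0.528,0.807,-0.021,0,0,-0.047,0.4, 0.528,0.807,-0.021,0,0,-0.047,0.4, 0.528,0.807,-0.021,0,0,-0.047,0.4, 0.528,0.807,-0.021,0,0,-0.047,0.4, 0.528,0.807,-0.021,0,0,-0.047,0.4, 0,0,0,0,0,0,0.4]'
python3 - <<'E'
from est import *
plan([.552,.358,.12],74.76,13)
p=cams.get_image('top');q=bias(cams.get_image('side'),1,1)
g=segs('pl',.5512,.3586,164.76)
draw(dict(p,pixels=np.clip(p['pixels']*1.6,0,255).astype(np.uint8)),'t35.png',g,(160,230,110,190),9);draw(q,'s35.png',segs('pl',.552,.358,164.76),(150,210,180,270),8)
E
```

```text
clock: 74.08
tool_pos: [0.4669, 0.0626, 0.1688]
tool_rot: [[-0.915, 0.404, -0.003], [0.404, 0.915, 0.0], [0.002, -0.001, -1.0]]
ft_force: [-0.5, -0.4, -0.6]
gripper_width: 0.598
n 13 row: [0.062, 0.945, 0.15] az -0.132 | tilt total [-0.006 -0.028] | dyaw 8.58 TCP [0.4669 0.0626 0.1688] yaw 66.18 q6 -63.7 t 74.08 F [-0.5 -0.4 -0.6] w 0.598
```

View pics/t35.png

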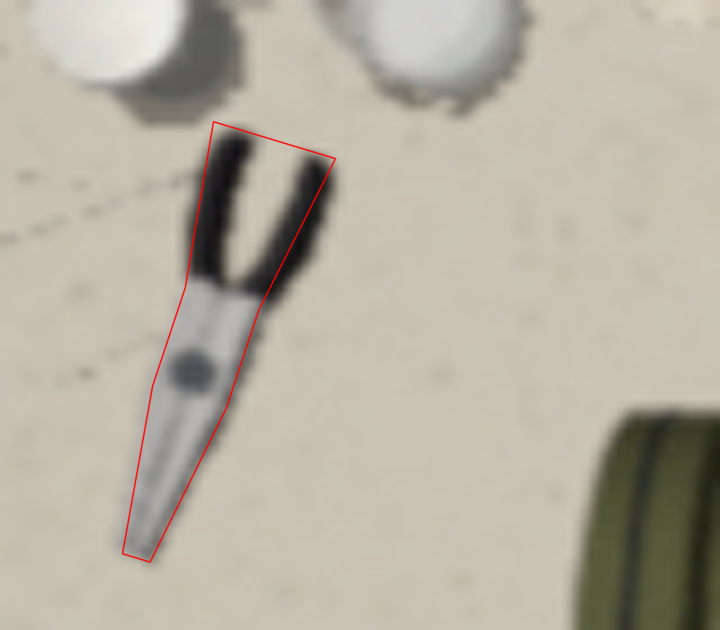

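View pics/s35.png

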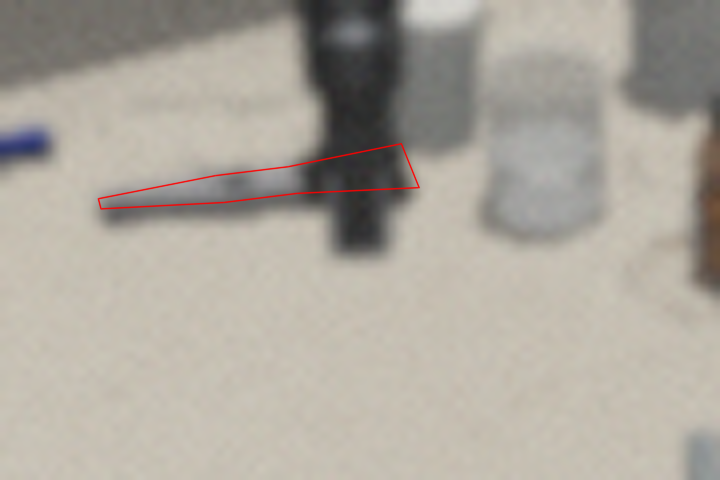

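```bash
python3 -m inch '[0.062,0.945,0.15,0,0,-0.132,0.4, 0.062,0.945,0.15,0,0,-0.132,0.4, 0.062,0.945,0.15,0,0,-0.132,0.4, 0.062,0.945,0.15,0,0,-0.132,0.4, 0.062,0.945,0.15,0,0,-0.132,0.4, 0.062,0.945,0.15,0,0,-0.132,0.4, 0.062,0.945,0.15,0,0,-0.132,0.4, 0.062,0.945,0.15,0,0,-0.132,0.4, 0.062,0.945,0.15,0,0,-0.132,0.4, 0.062,0.945,0.15,0,0,-0.132,0.4, 0.062,0.945,0.15,0,0,-0.132,0.4, 0.062,0.945,0.15,0,0,-0.132,0.4, 0.062,0.945,0.15,0,0,-0.132,0.4, 0,0,0,0,0,0,0.4, 0,0,0,0,0,0,0.4]'; python3 -c "
from h import *
plan([.552,.3575,.004],74.76,8)"
```

```text
clock: 76.05
tool_pos: [0.5548, 0.3556, 0.1206]
tool_rot: [[-0.964, 0.265, -0.001], [0.265, 0.964, -0.001], [0.0, -0.001, -1.0]]
ft_force: [0.1, 0.1, -0.2]
gripper_width: 0.6
n 8 row: [0.016, 0.006, 0.583] az -0.004 | tilt total [-0.012 -0.004] | dyaw 0.15 TCP [0.5548 0.3556 0.1206] yaw 74.61 q6 -45.6 t 76.05 F [ 0.1  0.1 -0.2] w 0.6
```

```bash
python3 -m inch '[0.02,0.006,0.8,0,0,0,0.4, 0.02,0.006,0.8,0,0,0,0.4, 0.02,0.006,0.8,0,0,0,0.4, 0.02,0.006,0.8,0,0,0,0.4, 0.02,0.006,0.7,0,0,0,0.4, 0.01,0.006,0.5,0,0,0,0.4, 0.01,0.006,0.26,0,0,0,0.4, 0,0,0,0,0,0,0.4]'; python3 -c "
from h import *
plan([.552,.3575,.004],74.76,1)"
```

```text
clock: 77.05
tool_pos: [0.5523, 0.3575, 0.004]
tool_rot: [[-0.964, 0.266, -0.0], [0.266, 0.964, -0.0], [0.0, -0.0, -1.0]]
ft_force: [0.3, 0.3, -0.0]
gripper_width: 0.6
n 1 row: [0.012, -0.005, 0.001] az -0.035 | tilt total [-0.004 -0.004] | dyaw 0.18 TCP [0.5523 0.3575 0.004 ] yaw 74.58 q6 -45.3 t 77.05 F [ 0.3  0.3 -0. ] w 0.6
```

```bash
python3 -m inch '[0,0,0,0,0,0,0.8, 0,0,0,0,0,0,1, 0,0,0,0,0,0,1, 0,0,0,0,0,0,1, 0,0,-0.2,0,0,0,1, 0,0,-0.6,0,0,0,1, 0,0,-0.8,0,0,0,1, 0,0,-1,0,0,0,1, 0,0,-1,0,0,0,1, 0,0,-1,0,0,0,1, 0,0,-1,0,0,0,1, 0,0,-0.9,0,0,0,1, 0,0,-0.4,0,0,0,1, 0,0,0,0,0,0,1]' 60; python3 -c "
from est import *
q=bias(cams.get_image('side'),1,1)
s=ctrl.read_state();y=np.degrees(np.arctan2(s['tool_rot'][1,1],s['tool_rot'][0,1]))+90;P=s['tool_pos']
draw(q,'s36.png',segs('pl',P[0],P[1],y,P[2]-.004),(90,240,150,320),4.5)
plan([.47,.06,.17],-20,19,False)"
```

```text
clock: 78.8
tool_pos: [0.5527, 0.3578, 0.1777]
tool_rot: [[-0.964, 0.266, 0.001], [0.266, 0.964, 0.001], [-0.001, 0.001, -1.0]]
ft_force: [-0.4, 0.6, -2.3]
gripper_width: 0.261
n 19 row: [-0.514, -0.518, 0.014] az 0.996 | tilt total [-0.003 -0.003] | dyaw -94.59 TCP [0.5521 0.3575 0.1767] yaw 74.59 q6 -45.3 t 78.85 F [ 0.4  0.6 -2.2] w 0.254
```

View pics/s36.png

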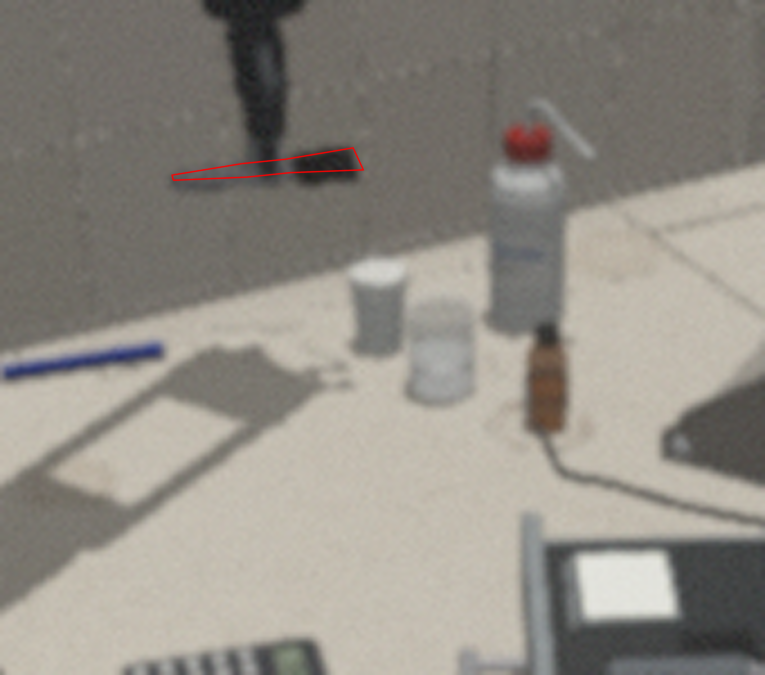

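```bash
python3 -m inch '[0.43,-0.95,0,0,0,0,1, 0.43,-0.95,0,0,0,0,1, 0.43,-0.95,0,0,0,0,1]'; python3 -c "
from est import *
plan([.46,.0,.17],-20,19,False)"
```

```text
clock: 79.22
tool_pos: [0.5009, 0.2965, 0.1752]
tool_rot: [[-0.964, 0.266, -0.003], [0.266, 0.964, -0.001], [0.002, -0.002, -1.0]]
ft_force: [0.1, -0.6, -1.9]
gripper_width: 0.256
n 19 row: [-0.56, -0.432, 0.012] az 0.996 | tilt total [-0.025 -0.026] | dyaw -94.6 TCP [0.5009 0.2965 0.1752] yaw 74.6 q6 -48.1 t 79.22 F [ 0.1 -0.6 -1.9] w 0.256
```

```bash
python3 -m inch '[-0.56,-0.432,0.012,0,0,0.996,1, -0.56,-0.432,0.012,0,0,0.996,1, -0.56,-0.432,0.012,0,0,0.996,1, -0.56,-0.432,0.012,0,0,0.996,1, -0.56,-0.432,0.012,0,0,0.996,1, -0.56,-0.432,0.012,0,0,0.996,1, -0.56,-0.432,0.012,0,0,0.996,1, -0.56,-0.432,0.012,0,0,0.996,1, -0.56,-0.432,0.012,0,0,0.996,1, -0.56,-0.432,0.012,0,0,0.996,1, -0.56,-0.432,0.012,0,0,0.996,1, -0.56,-0.432,0.012,0,0,0.996,1, -0.56,-0.432,0.012,0,0,0.996,1, -0.56,-0.432,0.012,0,0,0.996,1, -0.56,-0.432,0.012,0,0,0.996,1, -0.56,-0.432,0.012,0,0,0.996,1, -0.56,-0.432,0.012,0,0,0.996,1, -0.56,-0.432,0.012,0,0,0.996,1, -0.56,-0.432,0.012,0,0,0.996,1]'
python3 - <<'E'
from est import *
p0,q0=pickle.load(open('im28.pkl','rb'))
p1=cams.get_image('top');q1=bias(cams.get_image('side'),1,1)
for nm,a,b in(('top',p0,p1),('side',q0,q1)):
    for y in(-.072,-.0695,-.067):
        print(nm,y,[ [round(40+e,1) for e in edges(i,[.04,y,.011],[.23,y,.011])] for i in (a,b)])
p2=dict(p1,pixels=np.clip(p1['pixels']*1.8,0,255).astype(np.uint8))
R=(0,0,255);g=rect(TD,-5.5e-3,5.5e-3,-.055,.055,0,R)+rect(TD,.048,.236,-.15,.15,.011,R)
draw(p2,'t37.png',g,(140,300,270,430),4.5);draw(q1,'s37.png',g,(190,310,255,375),6)
plan([.46,.0,.17],-20,1)
E
```

```text
clock: 81.6
tool_pos: [0.4601, 0.0009, 0.17]
tool_rot: [[0.345, 0.938, -0.002], [0.938, -0.345, 0.0], [-0.001, -0.002, -1.0]]
ft_force: [0.1, 0.2, -1.4]
gripper_width: 0.258
top -0.072 [[43.7, 67.8, 206.1], [45.7, 54.5, 78.5, 215.8]]
top -0.0695 [[43.9, 67.8, 206.0], [45.7, 54.1, 78.4, 216.3]]
top -0.067 [[43.8, 67.6, 206.0], [45.2, 54.5, 78.4, 216.1]]
side -0.072 [[45.9, 69.2, 201.5], [44.0, 57.2, 79.6, 210.3]]
side -0.0695 [[45.9, 69.2, 182.7, 184.4, 190.4], [44.6, 57.4, 79.6, 169.4, 170.9, 190.2]]
side -0.067 [[46.0, 69.4, 166.5], [44.4, 57.6, 79.7, 168.7, 175.1, 178.3]]
n 1 row: [-0.006, 0.061, -0.005] az -0.022 | tilt total [-0.048  0.017] | dyaw 0.11 TCP [0.4586 0.0007 0.1699] yaw -20.11 q6 14.9 t 81.7 F [ 0.9  0.3 -1.3] w 0.26
```

View pics/t37.png

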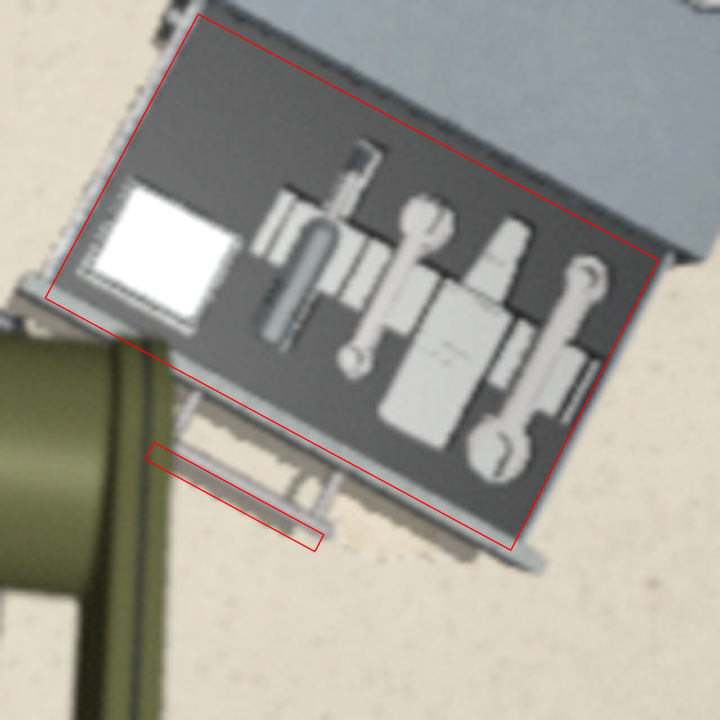

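View pics/s37.png

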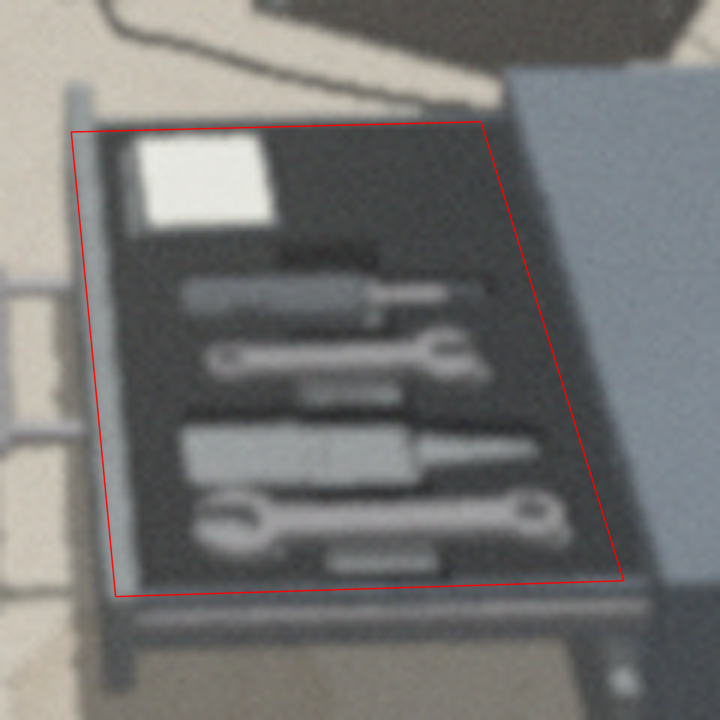

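```bash
echo "TD=M(np.radians(DY),D(.0105,0,.088))" >> h.py; python3 -c "
from h import *
print(D(*SEAT['pl']))
plan(D(*SEAT['pl'],.165),DY-90,20,False)"
```

```text
[ 0.52847769 -0.28982633  0.        ]
n 20 row: [-0.122, 0.664, 0.009] az 0.968 | tilt total [-0.048  0.017] | dyaw -96.79 TCP [0.4586 0.0007 0.1699] yaw -20.11 q6 14.9 t 81.7 F [ 0.9  0.3 -1.3] w 0.26
```

```bash
python3 -m inch '[-0.122,0.664,0.009,0,0,0.968,1, -0.122,0.664,0.009,0,0,0.968,1, -0.122,0.664,0.009,0,0,0.968,1, -0.122,0.664,0.009,0,0,0.968,1, -0.122,0.664,0.009,0,0,0.968,1, -0.122,0.664,0.009,0,0,0.968,1, -0.122,0.664,0.009,0,0,0.968,1, -0.122,0.664,0.009,0,0,0.968,1, -0.122,0.664,0.009,0,0,0.968,1, -0.122,0.664,0.009,0,0,0.968,1, -0.122,0.664,0.009,0,0,0.968,1, -0.122,0.664,0.009,0,0,0.968,1, -0.122,0.664,0.009,0,0,0.968,1, -0.122,0.664,0.009,0,0,0.968,1, -0.122,0.664,0.009,0,0,0.968,1, -0.122,0.664,0.009,0,0,0.968,1, -0.122,0.664,0.009,0,0,0.968,1, -0.122,0.664,0.009,0,0,0.968,1, -0.122,0.664,0.009,0,0,0.968,1, -0.122,0.664,0.009,0,0,0.968,1]'; python3 -m inch '[0,0,0,0,0,0,1]'; python3 -c "
from h import *
plan(D(*SEAT['pl'],.125),DY-90,4,False)"
```

```text
clock: 84.2
tool_pos: [0.5319, -0.2895, 0.1655]
tool_rot: [[0.892, -0.452, -0.001], [-0.452, -0.892, 0.001], [-0.001, -0.0, -1.0]]
ft_force: [-0.6, 0.3, -1.8]
gripper_width: 0.26
clock: 84.32
tool_pos: [0.5315, -0.2898, 0.1657]
tool_rot: [[0.893, -0.451, -0.001], [-0.451, -0.893, 0.001], [-0.001, -0.0, -1.0]]
ft_force: [0.7, 0.2, -1.1]
gripper_width: 0.255
n 4 row: [-0.026, 0.014, 0.407] az 0.006 | tilt total [-0.003  0.013] | dyaw -0.11 TCP [ 0.5315 -0.2898  0.1657] yaw -116.79 q6 84.2 t 84.33 F [ 0.7  0.2 -1.1] w 0.255
```

```bash
python3 -m inch '[-0.026,0.014,0.4,0,0,0.01,1, -0.026,0.014,0.5,0,0,0.01,1, -0.026,0.014,0.5,0,0,0,1, -0.026,0.014,0.3,0,0,0,1, 0,0,0,0,0,0,1, 0,0,0,0,0,0,1]'
python3 - <<'E'
from est import *
plan(D(*SEAT['pl'],.107),DY-90,2)
s=ctrl.read_state();y=np.degrees(np.arctan2(s['tool_rot'][1,1],s['tool_rot'][0,1]))+90;P=s['tool_pos']
p=cams.get_image('top');q=bias(cams.get_image('side'),1,1)
g=segs('pl',P[0],P[1],y,P[2]-.004)+segs('pl',*D(*SEAT['pl'])[:2],DY,.099-.014,(0,255,0))
draw(dict(p,pixels=np.clip(p['pixels']*1.8,0,255).astype(np.uint8)),'t38.png',g,(170,250,320,420),7);draw(q,'s38.png',g,(210,300,255,355),7)
E
```

```text
clock: 85.08
tool_pos: [0.5289, -0.2896, 0.1244]
tool_rot: [[0.892, -0.453, 0.001], [-0.453, -0.892, -0.0], [0.001, 0.0, -1.0]]
ft_force: [-0.0, 0.2, -2.1]
gripper_width: 0.254
n 2 row: [-0.006, 0.008, 0.347] az -0.003 | tilt total [ 0.001 -0.007] | dyaw 0.03 TCP [ 0.5289 -0.2896  0.1244] yaw -116.93 q6 84.2 t 85.08 F [-0.   0.2 -2.1] w 0.254
```

View pics/t38.png

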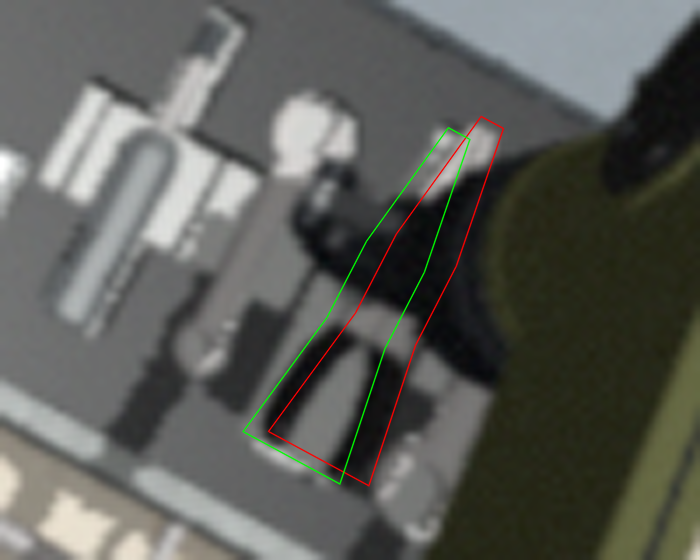

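View pics/s38.png

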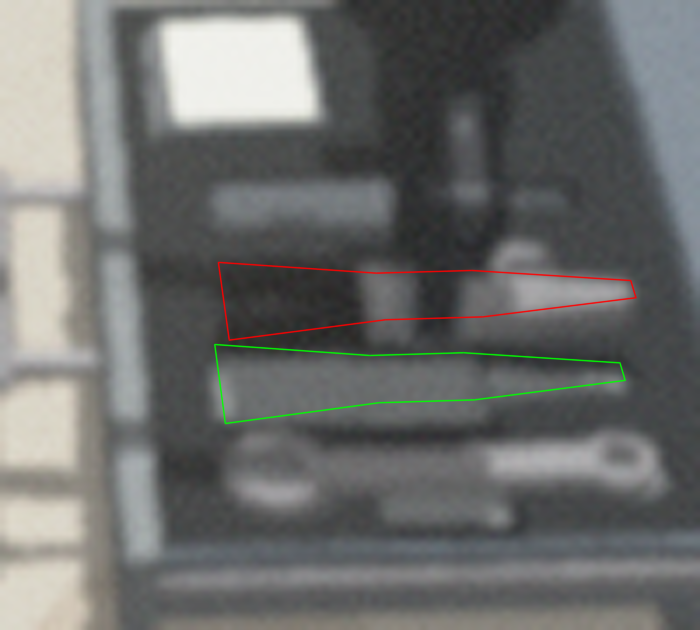

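```bash
python3 -m inch '[0,0,0.35,0,0,0,1, 0,0,0.3,0,0,0,1, 0,0,0.1,0,0,0,1, 0,0,0.1,0,0,0,1, 0,0,0.1,0,0,0,1, 0,0,0,0,0,0,1]'; python3 -c "
from h import *
s=ctrl.read_state();print(np.linalg.inv(TD)@np.r_[s['tool_pos'],1],s['wrist_torque'],TD[:3,:3].T@s['ft_force'])"
```

```text
clock: 85.92
tool_pos: [0.5286, -0.2898, 0.1002]
tool_rot: [[0.892, -0.453, 0.0], [-0.453, -0.892, -0.001], [0.0, 0.001, -1.0]]
ft_force: [-0.4, -1.9, -2.0]
gripper_width: 0.258
[ 0.13962733 -0.06941159  0.01222062  1.        ] [-0.32277893  0.14038482  0.01953529] [ 0.53802638 -1.86193793 -1.96201204]
```

Already 3 mm below the face with no contact, so I'm continuing down.

```bash
python3 -m inch '[0,0.01,0.1,0,0,0,1, 0,0.01,0.1,0,0,0,1, 0,0,0.08,0,0,0,1, 0,0,0.04,0,0,0,1, 0,0,0,0,0,0,1]'; python3 -c "
from h import *
s=ctrl.read_state();print(np.linalg.inv(TD)@np.r_[s['tool_pos'],1],s['wrist_torque'],TD[:3,:3].T@s['ft_force'])"
```

```text
clock: 86.55
tool_pos: [0.5284, -0.2898, 0.0933]
tool_rot: [[0.892, -0.453, 0.0], [-0.453, -0.892, -0.0], [0.0, -0.0, -1.0]]
ft_force: [-2.2, 1.0, 5.3]
gripper_width: 0.257
[ 0.13942936 -0.06946813  0.00528096  1.        ] [0.05917064 0.32037992 0.0617176 ] [-2.42312876 -0.05356647  5.28784308]
```

```bash
python3 -m inch '[0,0,0,0,0,0,0.7, 0,0,0,0,0,0,0.62, 0,0,0,0,0,0,0.62, 0,0,-0.4,0,0,0,0.62, 0,0,-0.6,0,0,0,0.8, 0,0,-0.2,0,0,0,1, 0,0,0,0,0,0,1, 0,0,0,0,0,0,1]'
python3 - <<'E'
from est import *
s=ctrl.read_state();print(s['tool_pos'],s['gripper_width'])
p=cams.get_image('top');q=bias(cams.get_image('side'),1,1)
draw(q,'s39.png',[],(210,300,255,355),7)
E
```

```text
clock: 87.55
tool_pos: [0.5282, -0.2898, 0.1223]
tool_rot: [[0.892, -0.453, -0.0], [-0.453, -0.892, 0.0], [-0.0, -0.0, -1.0]]
ft_force: [0.5, 0.1, 0.1]
gripper_width: -0.002
[ 0.5281864  -0.28975759  0.12227612] -0.002388624440928121
```

View pics/s39.png

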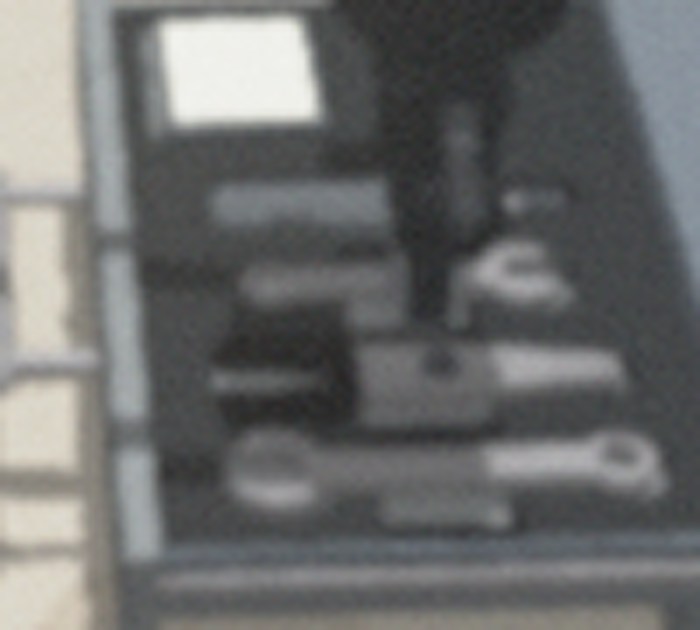

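Pliers are in. A gentle press at the middle, then at nose and handle.

```bash
python3 -m inch '[0,0,0.5,0,0,0,1, 0,0,0.2,0,0,0,1, 0,0,0.1,0,0,0,1, 0,0,0.1,0,0,0,1, 0,0,0,0,0,0,1]'; python3 -m inch '[0,0,-0.25,0,0,0,1, 0.9,0,0,0,0,0,1, 0.5,0,0,0,0,0,1, 0,0,0.15,0,0,0,1, 0,0,0.1,0,0,0,1,0,0,0.06,0,0,0,1, 0,0,0,0,0,0,1]';  python3 -m inch '[0,0,-0.3,0,0,0,1, -0.9,0,0,0,0,0,1, -0.9,0,0,0,0,0,1, -1,0,0,0,0,0,1, 0,0,0.15,0,0,0,1, 0,0,0.1,0,0,0,1,0,0,0.1,0,0,0,1, 0,0,0,0,0,0,1]'
```

```text
clock: 88.28
tool_pos: [0.5286, -0.2899, 0.1008]
tool_rot: [[0.892, -0.453, 0.001], [-0.453, -0.892, -0.0], [0.001, 0.0, -1.0]]
ft_force: [-0.9, 1.2, 5.3]
gripper_width: 0.001
clock: 89.15
tool_pos: [0.5594, -0.3056, 0.1004]
tool_rot: [[0.892, -0.453, 0.001], [-0.453, -0.892, -0.001], [0.001, 0.0, -1.0]]
ft_force: [-1.8, 0.7, 10.9]
gripper_width: -0.003
clock: 90.15
tool_pos: [0.4977, -0.2743, 0.0967]
tool_rot: [[0.892, -0.453, -0.0], [-0.453, -0.892, 0.0], [-0.0, -0.0, -1.0]]
ft_force: [0.3, -0.1, 0.0]
gripper_width: -0.001
```

```bash
python3 -m inch '[0,0,-0.8,0,0,0,1, 0.5,0.96,0,0,0,0,1, 0.5,0.96,0,0,0,0,1, 0,0,0.4,0,0,0,1, 0,0,0.12,0,0,0,1,0,0,0.1,0,0,0,1, 0,0,0,0,0,0,1]'; python3 -c "
from h import *
s=ctrl.read_state();print(np.linalg.inv(TD)@np.r_[s['tool_pos'],1],TD[:3,:3].T@s['ft_force'])"
```

```text
clock: 91.02
tool_pos: [0.4973, -0.3277, 0.1021]
tool_rot: [[0.892, -0.452, -0.001], [-0.452, -0.892, -0.0], [-0.001, 0.001, -1.0]]
ft_force: [-1.3, -0.2, 4.7]
gripper_width: 0.002
[ 0.12882856 -0.11734479  0.01406495  1.        ] [-1.04612703 -0.7879331   4.74143701]
```

```bash
python3 -m inch '[0,0,-0.6,0,0,0,1, 0,0,-0.6,0,0,0,1, -0.16,-0.98,0,0,0,0,1, -0.16,-0.98,0,0,0,0,1, -0.16,-0.98,0,0,0,0,1, -0.16,-0.98,0,0,0,0,1, -0.16,-0.98,0,0,0,0,1, -0.16,-0.98,0,0,0,0,1, -0.16,-0.98,0,0,0,0,1, -0.16,-0.98,0,0,0,0,1, -0.16,-0.98,0,0,0,0,1, 0,0,0.5,0,0,0,1, 0,0,0.4,0,0,0,1, 0,0,0.2,0,0,0,1, 0,0,0.1,0,0,0,1, 0,0,0.05,0,0,0,1, 0,0,0,0,0,0,1]'; python3 -c "
from h import *
s=ctrl.read_state();print(np.linalg.inv(TD)@np.r_[s['tool_pos'],1],TD[:3,:3].T@s['ft_force'])"
```

```text
clock: 93.15
tool_pos: [0.5658, -0.1164, 0.102]
tool_rot: [[0.891, -0.454, 0.002], [-0.454, -0.891, -0.001], [0.002, 0.0, -1.0]]
ft_force: [-1.8, -0.3, 9.8]
gripper_width: -0.002
[0.09438011 0.1020347  0.01403407 1.        ] [-1.49887868 -1.10725667  9.81312841]
```

```bash
python3 -m inch '[0,0,-0.6,0,0,0,1, 0,0,-1,0,0,0,1, 0,0,-1,0,0,0,1, 0,0,-0.9,0,0,0,1]'; python3 -c "
from h import *
plan(D(-.045,0.002,.185),DY-90,8)"
```

```text
clock: 93.65
tool_pos: [0.5657, -0.1157, 0.1893]
tool_rot: [[0.891, -0.454, 0.001], [-0.454, -0.891, -0.0], [0.001, -0.0, -1.0]]
ft_force: [0.6, 0.5, -0.5]
gripper_width: 0.005
n 8 row: [-0.694, 0.504, 0.021] az -0.002 | tilt total [-0.002 -0.01 ] | dyaw 0.07 TCP [ 0.5657 -0.1157  0.1893] yaw -116.97 q6 101.2 t 93.65 F [ 0.6  0.5 -0.5] w 0.005
```

```bash
python3 -m inch '[-0.694,0.504,0.02,0,0,0,1, -0.694,0.504,0.02,0,0,0,1, -0.694,0.504,0.02,0,0,0,1, -0.694,0.504,0.02,0,0,0,1, -0.694,0.504,0.02,0,0,0,1, -0.694,0.504,0.02,0,0,0,1, -0.694,0.504,0.02,0,0,0,1, -0.694,0.504,0.02,0,0,0,1, 0,0,0,0,0,0,1]'
python3 - <<'E'
from est import *
p=cams.get_image('top');q=bias(cams.get_image('side'),1,1);pickle.dump((p,q),open('im40.pkl','wb'))
G=(0,255,0);g=rect(TD,.048,.236,-.15,.15,.011,G)
for k,b in(('sl',.092),('pl',.088),('ss',.092),('dr',.084),('ti',.092)): g+=segs(k,*D(*SEAT[k])[:2],DY,b,(0,0,255))
p2=dict(p,pixels=np.clip(p['pixels']*1.8,0,255).astype(np.uint8))
draw(p2,'t40.png',g,(140,300,270,430),4.5);draw(q,'s40.png',g,(190,310,255,375),6);draw(q,'s40b.png',[],(190,310,255,375),6)
plan(D(-.045,0.002,.075),DY-90,6)
E
```

```text
clock: 94.78
tool_pos: [0.3941, -0.1421, 0.1838]
tool_rot: [[0.891, -0.454, -0.001], [-0.454, -0.891, 0.0], [-0.001, 0.0, -1.0]]
ft_force: [-0.1, 0.7, -0.2]
gripper_width: 0.0
n 6 row: [-0.003, 0.001, 0.728] az -0.003 | tilt total [-0.004 -0.017] | dyaw 0.08 TCP [ 0.3966 -0.1426  0.1842] yaw -116.98 q6 91.4 t 94.88 F [ 0.1 -0.8  0.5] w 0.005
```

View pics/t40.png

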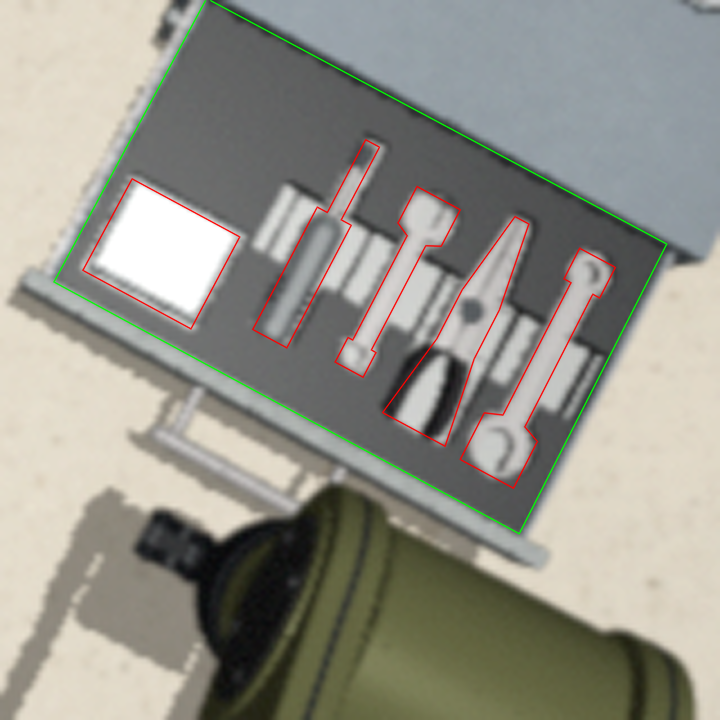

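View pics/s40.png

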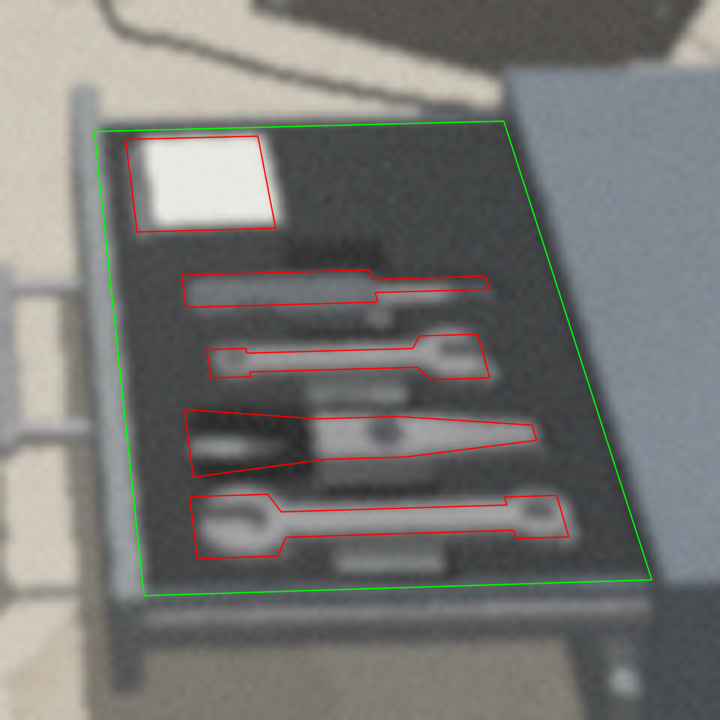

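View pics/s40b.png

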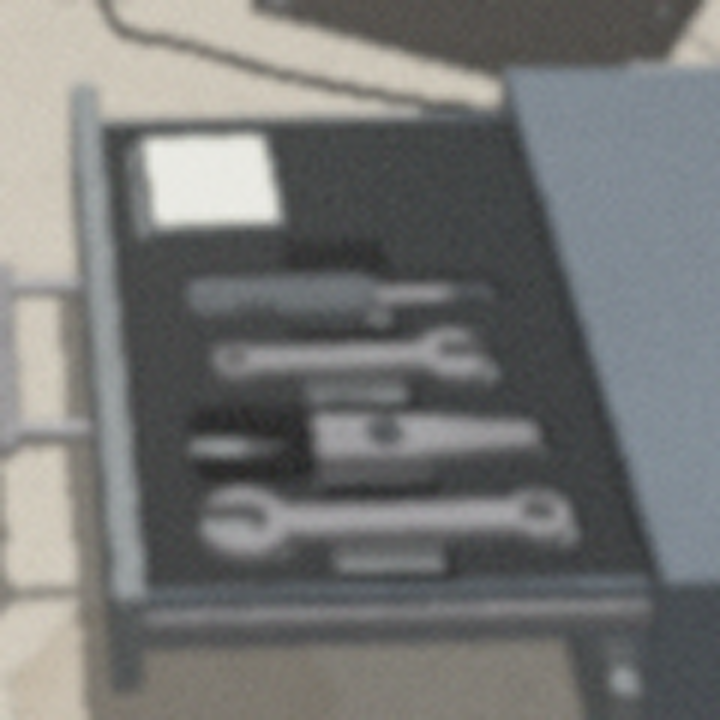

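All four tools and the tile sit within their seats in both views. Now I'll close the drawer by pushing on the middle of the bar.

```bash
python3 -m inch '[0,0,0.8,0,0,0,1, 0,0,0.8,0,0,0,1, 0,0,0.8,0,0,0,1, 0,0,0.8,0,0,0,1, 0,0,0.7,0,0,0,1, 0,0,0.4,0,0,0,1, 0,0,0,0,0,0,1]'; python3 -m inch '[0.4,0,0,0,0,0,1, 0.4,0,0,0,0,0,1, 0.4,0,0,0,0,0,1, 0.4,0,0,0,0,0,1, 0.4,0,0,0,0,0,1, 0.4,0,0,0,0,0,1]';  python3 -c "
from h import *
s=ctrl.read_state();print(np.linalg.inv(TD)@np.r_[s['tool_pos'],1],TD[:3,:3].T@s['ft_force'])"
```

```text
clock: 95.75
tool_pos: [0.3963, -0.1421, 0.0758]
tool_rot: [[0.892, -0.453, -0.001], [-0.453, -0.892, 0.001], [-0.001, -0.0, -1.0]]
ft_force: [-0.4, -0.1, 0.5]
gripper_width: -0.002
clock: 96.5
tool_pos: [0.4495, -0.1696, 0.0762]
tool_rot: [[0.892, -0.453, -0.001], [-0.453, -0.892, 0.0], [-0.001, 0.0, -1.0]]
ft_force: [-4.1, 1.0, 2.1]
gripper_width: 0.002
[ 0.01469662  0.0019833  -0.01177818  1.        ] [-4.10107705 -0.97486715  2.07152513]
```

```bash
python3 -m inch '[0.4,0,0,0,0,0,1, 0.4,0,0,0,0,0,1, 0.4,0,0,0,0,0,1, 0.4,0,0,0,0,0,1, 0.4,0,0,0,0,0,1]'; python3 -m inch '[0.4,0,0,0,0,0,1, 0.4,0,0,0,0,0,1, 0.4,0,0,0,0,0,1, 0.4,0,0,0,0,0,1, 0.4,0,0,0,0,0,1]';  python3 -c "
from h import *
s=ctrl.read_state();print(np.linalg.inv(TD)@np.r_[s['tool_pos'],1],TD[:3,:3].T@s['ft_force'])"
```

```text
clock: 97.12
tool_pos: [0.4945, -0.1925, 0.0762]
tool_rot: [[0.892, -0.453, -0.0], [-0.453, -0.892, -0.0], [-0.0, 0.0, -1.0]]
ft_force: [-4.4, -1.2, 1.1]
gripper_width: -0.001
clock: 97.75
tool_pos: [0.5391, -0.2151, 0.0762]
tool_rot: [[0.892, -0.453, -0.001], [-0.453, -0.892, -0.0], [-0.0, 0.0, -1.0]]
ft_force: [-4.9, -0.4, 0.4]
gripper_width: 0.001
[ 0.11515627  0.00193285 -0.01184322  1.        ] [-4.18978541 -2.59850157  0.37117715]
```

```bash
python3 -m inch '[0.4,0,0,0,0,0,1, 0.4,0,0,0,0,0,1, 0.4,0,0,0,0,0,1, 0.4,0,0,0,0,0,1, 0.3,0,0,0,0,0,1]';  python3 -m inch '[0.2,0,0,0,0,0,1, 0.15,0,0,0,0,0,1, 0.1,0,0,0,0,0,1, 0,0,0,0,0,0,1]'; python3 -c "
from h import *
s=ctrl.read_state();print(np.linalg.inv(TD)@np.r_[s['tool_pos'],1],TD[:3,:3].T@s['ft_force'])"
```

```text
clock: 98.38
tool_pos: [0.5818, -0.2368, 0.0762]
tool_rot: [[0.891, -0.453, 0.0], [-0.453, -0.891, -0.0], [0.0, 0.0, -1.0]]
ft_force: [-4.4, -0.5, 0.4]
gripper_width: -0.005
clock: 98.88
tool_pos: [0.5912, -0.2413, 0.0763]
tool_rot: [[0.892, -0.453, 0.0], [-0.453, -0.892, 0.0], [0.0, -0.0, -1.0]]
ft_force: [-3.3, 0.6, -0.6]
gripper_width: 0.001
[ 0.17346388  0.00219794 -0.01170669  1.        ] [-3.18259659 -0.91741293 -0.56279421]
```

```bash
python3 -m inch '[0.1,0,0,0,0,0,1, 0.1,0,0,0,0,0,1, 0,0,0,0,0,0,1]';  python3 -m inch '[0.1,0,0,0,0,0,1, 0.1,0,0,0,0,0,1, 0,0,0,0,0,0,1]'; python3 -c "
from h import *
s=ctrl.read_state();print(np.linalg.inv(TD)@np.r_[s['tool_pos'],1],TD[:3,:3].T@s['ft_force'])"
```

```text
clock: 99.25
tool_pos: [0.5913, -0.2413, 0.0762]
tool_rot: [[0.892, -0.453, -0.008], [-0.453, -0.892, 0.004], [-0.009, 0.0, -1.0]]
ft_force: [-11.8, 3.2, 6.8]
gripper_width: -0.004
clock: 99.62
tool_pos: [0.5913, -0.2413, 0.0761]
tool_rot: [[0.892, -0.453, -0.016], [-0.453, -0.892, 0.008], [-0.018, 0.0, -1.0]]
ft_force: [-20.2, 6.0, 15.2]
gripper_width: -0.001
[ 0.17362543  0.00218581 -0.01189784  1.        ] [-20.72618144  -3.77780138  15.24121873]
```

```bash
python3 -m inch '[-0.4,0,0,0,0,0,1, -0.8,0,0,0,0,0,1, -0.8,0,0,0,0,0,1, 0,0,-0.8,0,0,0,1, 0,0,-0.8,0,0,0,1, 0,0,-0.8,0,0,0,1, 0,-0.8,-0.8,0,0,0,1, 0,-0.8,0,0,0,0,1, -0.5,-0.8,0,0,0,0,1, -0.5,-0.8,0,0,0,0,1, -0.5,-0.8,0,0,0,0,1, -0.5,-0.8,0,0,0,0,1, 0,0,0,0,0,0,1]'
python3 - <<'E'
from est import *
p=cams.get_image('top');q=bias(cams.get_image('side'),1,1)
T=TD@M(0,[.205-.0151,0,0]);g=rect(T,-5.5e-3,5.5e-3,-.055,.055,0,(0,0,255))+rect(T,.035,.047,-.155,.155,.025,(0,255,0))
p2=dict(p,pixels=np.clip(p['pixels']*1.6,0,255).astype(np.uint8))
draw(p2,'t41.png',g,(60,280,220,480),3);draw(q,'s41.png',g,(160,330,255,440),4);draw(p,'t41f.png',[],(0,384,0,512),1.5)
E
```

```text
clock: 101.25
tool_pos: [0.5638, -0.0909, 0.1555]
tool_rot: [[0.893, -0.45, -0.002], [-0.45, -0.893, 0.001], [-0.002, 0.0, -1.0]]
ft_force: [-0.3, -1.0, 0.0]
gripper_width: 0.003
```

View pics/t41.png

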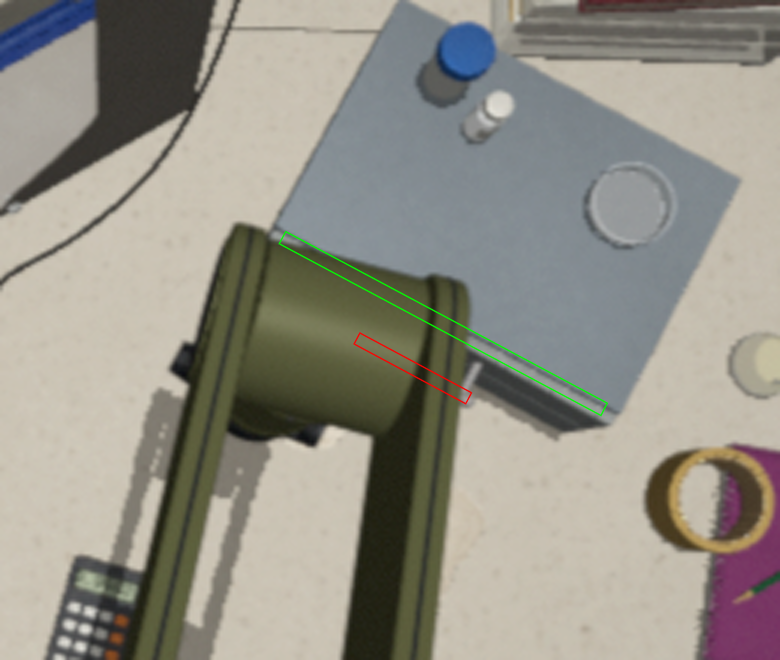

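View pics/s41.png

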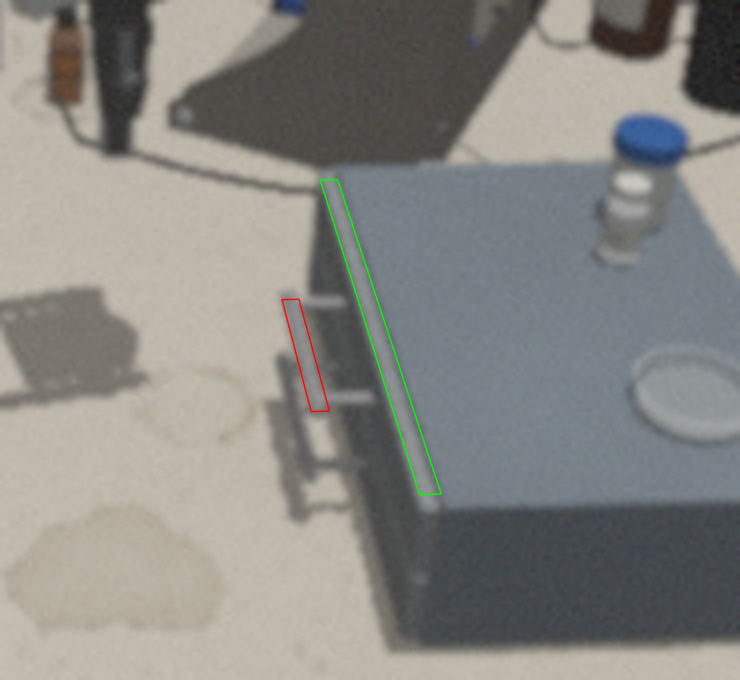

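View pics/t41f.png

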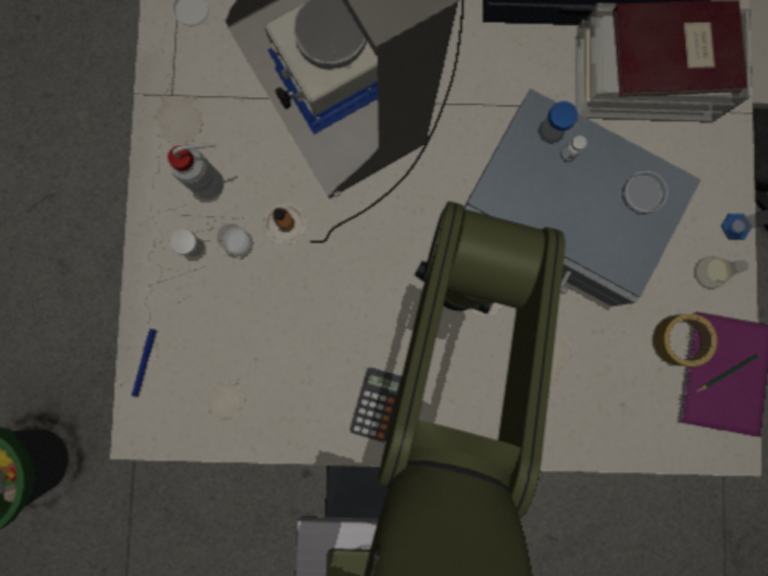

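```bash
python3 -c "
from bench import workorder
print(workorder.close_job())"
```

```text
the job is handed in; nothing more can be done
None
```

The job is handed in at about 101 s of the 210 s allowed. The drawer is shut, all four tools and the tile are in it, and the interface gave no verdict.

**What I did:** I pulled the drawer out to its stop, laid the tile flat behind its pocket and slid it forward until it dropped in. Then I placed the large spanner, nut driver, small spanner and pliers in their cut-outs. I pressed each one with the closed fingers, then pushed the drawer shut on its bar.

**Last checks:**
- **Tools and tile:** the outlines drawn at the seats matched in both cameras just before closing. Pressing gave tool-top heights of about 0.101–0.102 m, against 0.102 m expected when fully home.
- **Drawer:** it met its stop where predicted, at about 20 N, and its front lies flush with the cabinet in both pictures.
- **Bystanders and gripper:** the beaker, dropper bottle and pot stand upright in their places, and the gripper is clear.

**What went wrong or disagreed:**
- The small spanner was knocked aside before I reached it, so I measured it again.
- The tile needed one sideways correction of about 4 mm.
- The driver caught on the edge of its cut-out. Freeing it moved the drawer in about 4.6 mm, and pressing on the small spanner appears to have moved it about 10 mm more. That left it at roughly 15 mm when everything was placed, against the 50 mm allowed.
- The two cameras disagreed by about 2–4 mm. I corrected for this using gripper contact.
- The tile lies about 3 mm to the rear of my estimate of its pocket centre. That is inside the 6 mm limit but is the loosest fit.

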